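# Book in and nest the emptied parts trays

## Robot

A 6-joint arm with a two-finger parallel gripper is mounted at the origin on the work surface. World frame = base frame: x ahead of the robot, y to its left, z up, the work surface at z = 0. Lengths are in m, angles in rad, forces in N, time in s.
With the tool pointing down it reaches from about 0.3 to 0.85 m from the base axis. Payload 5.4 kg.
Tool frame: the origin (TCP) lies between the finger pads; the fingertips stand tip_reach ahead of it and the grasp point (between the pads) lies 5 mm behind it (tip_reach is the distance from the TCP to the fingertips, in m); x points along the fingers, y is the direction in which the jaws open and shut, and the axes are right-handed (so a half turn about x gives the same grasp; the last joint's range is limited). The gripper opens to 85 mm and grips with 20 to 120 N. Pads are 22 mm wide; open, the fingers measure 114 mm over their backs; the gripper's body (76 mm by 85 mm) begins 54 mm behind the grasp point. The pads swing forward as they close: fully open they stand 13 mm farther back than shut.
Start: joints at [-1.342, 0.158, 1.597, -0, 1.386, -0.21], TCP at [0.244, -0.521, 0.245] pointing down, gripper open.
Joint ranges: [-2.91, 2.91], [-0.94, 2.29], [0.18, 2.7], [-1.29, 4.43], [0.17, 2.64], [-3, 3]. Speed limits (rad/s): [2.57, 2.57, 3.14, 3.14, 3.14, 3.14].

## Interface

Orientations are given as a unit quaternion [x, y, z, w].
In Python, from station import read_state, read_camera, job_done, tip_reach gives the robot as it stands.
- The arm moves only by the tool apply_moves, never from a script. Its argument "motion" is a list of rows, each an object of numbers: "dx", "dy", "dz": the shift along the tool's x, y, z in mm; "wx", "wy", "wz": the turn, a rotation vector about the tool's x, y, z in rad; "grip": the finger opening in mm, from 0 to 85.4. In form: [{"dx": .., "dy": .., "dz": .., "wx": .., "wy": .., "wz": .., "grip": ..}, ...]. A call has exactly 10 rows; each row is the pose to reach, as a shift and turn from the pose commanded when the call began, along the tool's axes at that moment; what a row does not reach only later rows make up. A row lasts 1/12 s, in which the tool goes at most 41.7 mm and 7.16 degrees, less where a joint would pass 70% of its speed; a pose out of reach is approached as far as the arm can. A call with a gripper value outside its range is refused whole. The fingers move at their own pace and stop on an object; "squeeze" is the grip in N (left out, the last holds). Time passes only in rows, so rows that repeat a pose let the fingers close, or fill a call up. It gives the time, the measured TCP pose, the force and the opening at its end, in the units of the state.
- read_state(): the state, without advancing time (a new reading comes with each control period).
- read_camera(name): name is "scene" or "top" or "wrist"; returns a dict with "pixels" (420x560x3 uint8, red, green, blue), "K" (3x3 intrinsics, pixels), "distortion" ([k1, k2, p1, p2, k3] as OpenCV has them; the pictures are not rectified), "eye" and "attitude" of the camera in the world; the wrist camera has in their place "mount" (4x4, takes a point from camera to tool coordinates, whose origin is the TCP and whose axes are the tool frame's). Camera axes: x right, y down, z forward; pixel columns grow to the right and rows downward; lengths in m; the calibration is good to about 2 mm. A picture is of the moment at which its call begins: read the wrist's pose just before it. There is no depth.
- job_done(): hands the job in, once; it reports no verdict.
The state is a dict: "time_s": time; "q": joint angles; "joint_vel": joint speeds; "tau": joint torques, N m; "ee_pos": TCP position; "ee_rot": TCP orientation; "ft_force": force on the tool from outside, world axes, zero at the start; "torque": the same for the moment, N m; "gripper_width": finger opening in m.
Only numpy, scipy, OpenCV 4.12 (cv2) and the standard library are available. Lean on these libraries where they do the work, as an engineer would, in place of code of your own. Each camera call takes 0.05 s, during which the arm holds its last target.

## Task

Book the emptied parts trays back in: take the scanner from its dock and read the barcode label of each tray on the bench, the deepest tray first and the shallowest last, pointing the scanner square at the middle of the label from about 11 cm (window to label) and holding it steady there for a good second. Stand the scanner back in its dock the way it stood, then nest all the trays on the stacking base, the deepest at the bottom and the shallowest on top, each turned so that its outline matches and its foot drops fully home. Leave everything else on the bench where it is.

Things in the scene. Friction and masses are not known exactly. Their poses are not given: they have to be found in the camera images.
- deep_mid (a point): Deep tray (may be absent): empty grey tray, 110 (x) x 60 (y) x 68 mm tall. Point: its centre, half-way up. z up, x from the square label end to the end with both corners cut (18 mm, 45 deg). Walls 4 mm. Bottom 8 mm is a foot, inset 6.5 mm, that enters the mouth below with 2.5 mm play until the shoulder rests on that rim. 0.08-0.17 kg. Grip across the 60 mm near the rim.
- label_deep: Barcode label of the deep tray, absent with it: 22 x 36 mm white sticker with black bars on a 26 x 40 mm sloped lip outside the square end. Origin at its centre: 65 mm along the tray's -x from the tray's centre, 56 mm above its underside. z = outward normal, to the tray's -x and 50 deg above horizontal; y = tray's y.
- medium_mid (a point): Medium tray (may be absent): empty grey tray, 110 (x) x 60 (y) x 54 mm tall. Point: its centre, half-way up. z up, x from the square label end to the end with both corners cut (18 mm, 45 deg). Walls 4 mm. Bottom 8 mm is a foot, inset 6.5 mm, that enters the mouth below with 2.5 mm play until the shoulder rests on that rim. 0.08-0.17 kg. Grip across the 60 mm near the rim.
- label_medium: Barcode label of the medium tray, absent with it: 22 x 36 mm white sticker with black bars on a 26 x 40 mm sloped lip outside the square end. Origin at its centre: 65 mm along the tray's -x from the tray's centre, 42 mm above its underside. z = outward normal, to the tray's -x and 50 deg above horizontal; y = tray's y.
- shallow_mid (a point): Shallow tray (may be absent): empty grey tray, 110 (x) x 60 (y) x 40 mm tall. Point: its centre, half-way up. z up, x from the square label end to the end with both corners cut (18 mm, 45 deg). Walls 4 mm. Bottom 8 mm is a foot, inset 6.5 mm, that enters the mouth below with 2.5 mm play until the shoulder rests on that rim. 0.08-0.17 kg. Grip across the 60 mm near the rim.
- label_shallow: Barcode label of the shallow tray, absent with it: 22 x 36 mm white sticker with black bars on a 26 x 40 mm sloped lip outside the square end. Origin at its centre: 65 mm along the tray's -x from the tray's centre, 28 mm above its underside. z = outward normal, to the tray's -x and 50 deg above horizontal; y = tray's y.
- base_seat (a point): Stacking base, fixed: low grey tray of the trays' outline on a 136 x 86 mm wooden board. Point: centre of its rim, 24 mm above the bench; mouth 14 mm deep, walls 4 mm. z up, x towards the end with cut corners. A tray seated in it has its underside 8 mm below this point; each further seated tray stands higher by the height of the tray below less 8 mm.
- scanner_mid (a point): Barcode scanner, 0.2 kg, upright in its dock: black handle 34 (x) x 30 (y) mm; on it, 64 to 108 mm above the underside, a white head 60 (x) x 36 (y) mm with a slanted nose reaching x = 51 mm. Point: on the handle axis, 54 mm above the underside. z up, x ahead. Grip from above across the 36 mm head. Held level it looks ahead and 50 deg down.
- window: Scanner's reading window on the nose: 40 mm ahead (x) of the handle axis, 74 mm above the scanner's underside. Its z axis is the line of sight, out of the window (ahead and 50 deg below horizontal when the scanner is upright).
- focus (a point): Scanner's sharp point: 110 mm out from the window along the line of sight, i.e. 111 mm ahead of the handle axis and 10 mm below the scanner's underside. A label is read with this point at its centre and the line of sight square to it.
- dock_floor (a point): Scanner's dock, fixed: black cup open at the top, inside 46 (x) x 42 (y) mm, walls 5 mm, rim 24 mm above the bench, on a 90 mm square plate with a low tongue ahead (to x = 110 mm, 12 mm tall). Point: centre of the cup's floor, 6 mm above the bench, where the scanner's underside rests. The scanner's x points along the dock's x.
- screwdriver_grip (a point): Screwdriver lying on the bench, a bystander; the point is on its handle.
- wax: Bar of ski wax, 75 x 36 x 20 mm, lying flat, a bystander; origin under its centre.
- tape: Roll of grey tape lying flat, 68 mm across, 18 mm tall, a bystander; origin under its centre.
- wrench_grip (a point): Wrench lying flat, a bystander; the point is on its handle.
- can: Spray can, 54 mm across, 150 mm tall, standing, a bystander; origin under its centre.
- mug: White mug, 76 mm across, 85 mm tall, a bystander; origin under its centre.
- scraper: Clear plastic scraper, 100 x 60 x 5 mm, lying flat, a bystander; origin under its centre.
There are look-alikes about, which are no part of the job. Leave any pink or red look-alike of the part that bears deep_mid alone.

How it is judged:
On the way, in this order (a step that is already met when the one before it is completed fails the run):
1. the deep tray's label is read: the scanner's sharp point within 20 mm of the label's centre, the line of sight within 17 degrees of square to the label, for 1 s (distance between focus and label_deep below 0.02 m and angle between the z axis of window and the z axis of label_deep, either way round below 0.3 rad), for 1 s.
2. the medium tray's label is read: the scanner's sharp point within 20 mm of the label's centre, the line of sight within 17 degrees of square to the label, for 1 s (distance between focus and label_medium below 0.02 m and angle between the z axis of window and the z axis of label_medium, either way round below 0.3 rad), for 1 s.
3. the shallow tray's label is read: the scanner's sharp point within 20 mm of the label's centre, the line of sight within 17 degrees of square to the label, for 1 s (distance between focus and label_shallow below 0.02 m and angle between the z axis of window and the z axis of label_shallow, either way round below 0.3 rad), for 1 s.
4. the scanner stands upright in its dock, let go, looking the dock's way (x of scanner_mid in the frame of dock_floor between -0.02 and 0.02 m and y of scanner_mid in the frame of dock_floor between -0.02 and 0.02 m and height (world z) of scanner_mid below 0.066 m and angle between scanner_mid's own z axis and vertical below 0.2 rad and x of window in the frame of dock_floor above 0.015 m and contact force between the fingers and scanner below 0.1 N), for 0.2 s.
5. after that, all trays present are nested on the base, deepest lowest (x of deep_mid in the frame of base_seat between -0.008 and 0.008 m and y of deep_mid in the frame of base_seat between -0.008 and 0.008 m and x of each of label_deep, label_medium, label_shallow in the frame of base_seat below -0.05 m and y of label_deep in the frame of base_seat between -0.012 and 0.012 m and angle between each of deep_mid, medium_mid, shallow_mid's own z axis and vertical below 0.05 rad and z of deep_mid in the frame of base_seat between 0.0225 and 0.0295 m and x of medium_mid in the frame of base_seat between -0.008 and 0.008 m and y of medium_mid in the frame of base_seat between -0.008 and 0.008 m and y of label_medium in the frame of base_seat between -0.012 and 0.012 m and (z of medium_mid in the frame of base_seat between 0.0155 and 0.0225 m or z of medium_mid in the frame of base_seat between 0.0755 and 0.0825 m) and x of shallow_mid in the frame of base_seat between -0.008 and 0.008 m and y of shallow_mid in the frame of base_seat between -0.008 and 0.008 m and y of label_shallow in the frame of base_seat between -0.012 and 0.012 m and (z of shallow_mid in the frame of base_seat between 0.0545 and 0.0615 m or z of shallow_mid in the frame of base_seat between 0.0685 and 0.0755 m or z of shallow_mid in the frame of base_seat between 0.1145 and 0.1215 m)), for 0.2 s.
At the end, for the whole second after the job is handed in: Every tray present sits on the base right way round, level within 3 degrees, within 8 mm of its centre, height within 3.5 mm of fully home, deepest lowest, shallowest on top; the scanner stands upright in its dock (within 20 mm) looking the dock's way; all at rest (all of step 5 and x of scanner_mid in the frame of dock_floor between -0.02 and 0.02 m and y of scanner_mid in the frame of dock_floor between -0.02 and 0.02 m and height (world z) of scanner_mid below 0.066 m and angle between scanner_mid's own z axis and vertical below 0.2 rad and x of window in the frame of dock_floor above 0.015 m and linear speed of each of deep, medium, shallow, scanner below 0.02 m/s); the robot touches nothing.
It fails at once if a bystander is moved more than 50 mm (distance of any of screwdriver_grip, wax, tape, wrench_grip, can, mug, scraper from where it was at the start of the episode above 0.05 m).
Of deep, medium, shallow only 2 to 3 are there at a start; the rules pass over those that are not, and their reading is None.
At some moment in a run one of deep, medium, shallow may be knocked a few centimetres aside while the robot is not near it.
It also fails if it takes over 210 s, if anything falls off the work surface, if the arm or the gripper's body presses on something with over 40 N, if the wrist force passes 120 N, or if a joint passes its speed limit or range.

## Working session

There is one attempt and no reset: what is moved stays moved. The work goes in short steps, Python scripts to look and compute and a tool call to move; the robot and the scene stay as the last step left them, time stands still between calls to the robot, and variables do not carry over. Pictures are saved under pics/ and viewed, and the job is handed in when it is done.

Besides the shell and the picture viewer there is one more tool, called in YAML: its name, and indented under it one key for each argument. apply_moves: Moves the arm, as the interface text tells. Its arguments: {"type":"object","properties":{"motion":{"type":"array","items":{"type":"object","properties":{"dx":{"type":"number"},"dy":{"type":"number"},"dz":{"type":"number"},"wx":{"type":"number"},"wy":{"type":"number"},"wz":{"type":"number"},"grip":{"type":"number"}}}},"squeeze":{"type":"number"}},"required":["motion"]}

```bash
ls; mkdir -p pics; python3 - <<'E'
from station import *
import station,cv2
s=read_state()
print({k:(v if not hasattr(v,'__len__') else [round(float(x),4) for x in v]) for k,v in s.items()})
print(tip_reach)
for n in ["scene","top","wrist"]:
    c=read_camera(n)
    cv2.imwrite(f"pics/{n}0.png",c["pixels"][:,:,::-1])
    print(n,{k:v for k,v in c.items() if k!="pixels"})
E
```

```text
pics
{'time_s': 0.0, 'q': [-1.3421, 0.1591, 1.5982, -0.0, 1.3862, -0.2101], 'joint_vel': [0.0024, 0.0007, -0.0012, 0.0016, 0.0002, 0.0006], 'tau': [0.0002, -39.6001, -33.1431, -0.0002, 0.0084, 0.0], 'ee_pos': [0.2441, -0.52, 0.2443], 'ee_rot': [-0.6902, -0.1546, 0.6902, -0.1532], 'ft_force': [-0.2286, -0.1929, 0.1489], 'torque': [0.0024, -0.0114, -0.0006], 'gripper_width': 0.08533156041666981}
0.014
scene {'K': array([[400.21882135,   0.        , 283.65815491],
       [  0.        , 400.21882135, 209.58775362],
       [  0.        ,   0.        ,   1.        ]]), 'distortion': array([0.01246914, 0.        , 0.        , 0.        , 0.        ]), 'eye': array([1.084128  , 0.34503421, 0.93117408]), 'attitude': array([ 0.50133478,  0.80770943, -0.2635819 , -0.16368721])}
top {'K': array([[408.79245693,   0.        , 281.05833173],
       [  0.        , 408.79245693, 212.0899087 ],
       [  0.        ,   0.        ,   1.        ]]), 'distortion': array([-0.10593923,  0.        ,  0.        ,  0.        ,  0.        ]), 'eye': array([0.44073351, 0.06755834, 1.36231818]), 'attitude': array([ 0.7147941 , -0.69874166,  0.02222476, -0.01831792])}
wrist {'K': array([[364.35429919,   0.        , 282.8286084 ],
       [  0.        , 364.35429919, 206.43592587],
       [  0.        ,   0.        ,   1.        ]]), 'distortion': array([-0.07223056,  0.        ,  0.        ,  0.        ,  0.        ]), 'mount': array([[-1.28293043e-03, -3.24751111e-01,  9.45798641e-01,
        -1.28047273e-01],
       [ 9.99999123e-01, -1.04897094e-04,  1.32043312e-03,
        -8.01191211e-04],
       [-3.29600594e-04,  9.45799506e-01,  3.24750960e-01,
        -8.46297263e-02],
       [ 0.00000000e+00,  0.00000000e+00,  0.00000000e+00,
         1.00000000e+00]])}
```

View pics/top0.png

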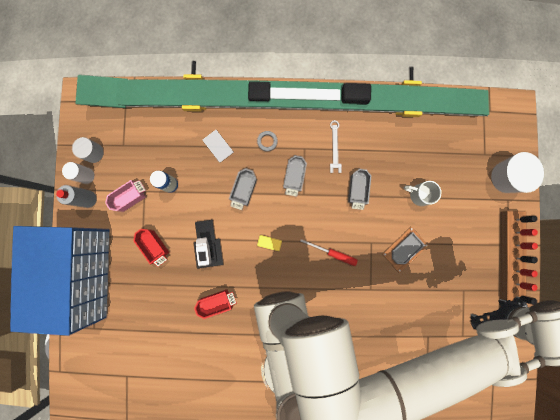

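View pics/scene0.png

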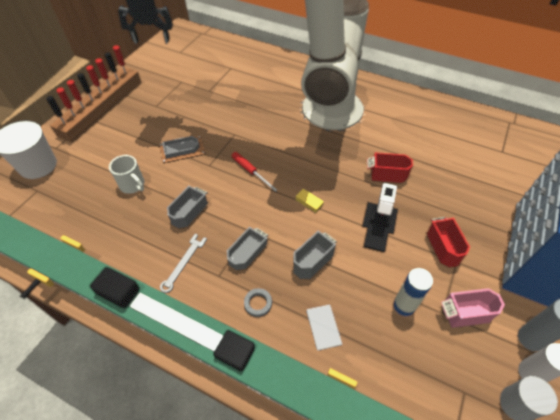

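View pics/wrist0.png

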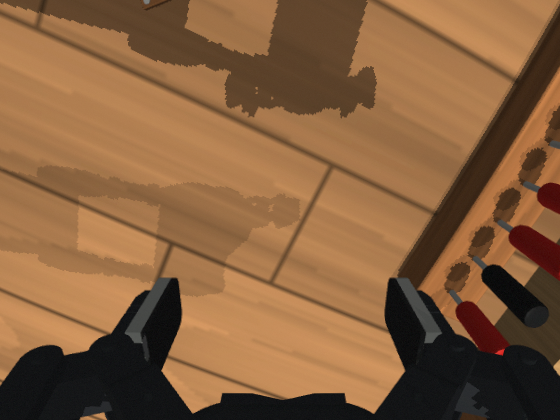

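```bash
cat > h.py <<'E'
import numpy as np,cv2
from scipy.spatial.transform import Rotation as R
from station import *
def cam(n):
    s=read_state(); c=read_camera(n)
    if n=="wrist":
        T=np.eye(4);T[:3,:3]=R.from_quat(s["ee_rot"]).as_matrix();T[:3,3]=s["ee_pos"]
        M=T@c["mount"]
    else:
        M=np.eye(4);M[:3,:3]=R.from_quat(c["attitude"]).as_matrix();M[:3,3]=c["eye"]
    c["M"]=M;return c
def ray(c,px):
    u=cv2.undistortPoints(np.array(px,float).reshape(-1,1,2),c["K"],c["distortion"])[:,0]
    d=np.c_[u,np.ones(len(u))]@c["M"][:3,:3].T
    return c["M"][:3,3],d
def plane(c,px,z):
    o,d=ray(c,px); t=(z-o[2])/d[:,2:3]; return o+t*d
def proj(c,P):
    P=np.atleast_2d(P); X=(P-c["M"][:3,3])@c["M"][:3,:3]
    return cv2.projectPoints(X,np.zeros(3),np.zeros(3),c["K"],c["distortion"])[0][:,0]
def tri(rays):
    A=0;b=0
    for o,d in rays:
        d=d/np.linalg.norm(d);P=np.eye(3)-np.outer(d,d);A=A+P;b=b+P@o
    X=np.linalg.solve(A,b)
    return X,[np.linalg.norm(np.cross(X-o,d/np.linalg.norm(d))) for o,d in rays]
def save(name,img,roi=None,f=1):
    if roi: x0,y0,x1,y1=roi; img=img[y0:y1,x0:x1]
    img=cv2.resize(img,None,fx=f,fy=f,interpolation=cv2.INTER_CUBIC)
    cv2.imwrite(f"pics/{name}.png",img[:,:,::-1])
E
python3 - <<'E'
from h import *
t=cam("top");s=cam("scene")
save("t1",t["pixels"],(190,130,450,320),3)
save("s1",s["pixels"],(140,120,460,360),2.5)
E
```

```text
(no output)
```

View pics/t1.png

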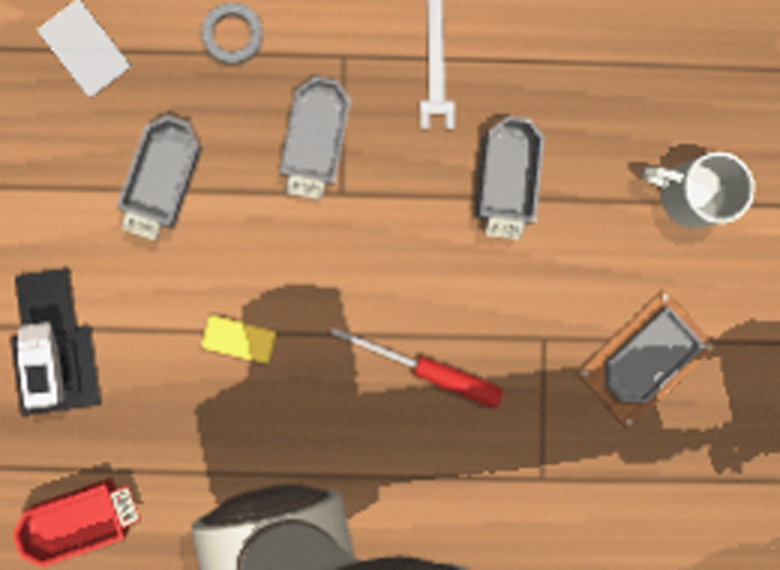

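View pics/s1.png

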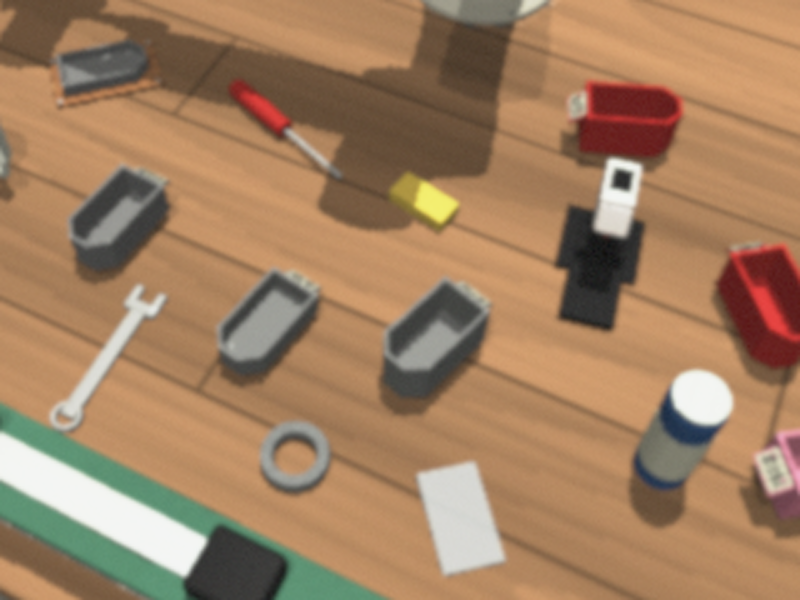

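```bash
python3 - <<'E'
from h import *
t=cam("top");s=cam("scene")
T=lambda p:(190+p[0]/3,130+p[1]/3)
S=lambda p:(140+p[0]/2.5,120+p[1]/2.5)
prs={"A":((141,223),(473,293)),"B":((305,186),(303,281)),"C":((504,227),(150,176)),
"A_L":((127,195),(489,312)),"A_tipL":((154,121),(413,396-30)),
"base_sqL":((662,307),(62,60)),"base_sqR":((703,346),(62,95)),"wax":((238,338),(424,200)),
"scanhead_back":((40,375),(622,178)),
}
for k,(a,b) in prs.items():
    oa,da=ray(t,T(a));ob,db=ray(s,S(b));X,r=tri([(oa,da[0]),(ob,db[0])]);print(k,X.round(3),np.round(r,4))
# rim masks
E
```

```text
A [0.537 0.204 0.054] [0.0012 0.0012]
B [0.584 0.029 0.022] [0.0012 0.0012]
C [ 0.544 -0.19   0.037] [0.0001 0.0001]
A_L [0.563 0.224 0.07 ] [0.0073 0.0073]
A_tipL [0.647 0.189 0.067] [0.0021 0.0021]
base_sqL [ 0.462 -0.357  0.075] [0.004 0.004]
base_sqR [ 0.414 -0.447 -0.072] [0.0052 0.0052]
wax [0.416 0.098 0.009] [0.0006 0.0006]
scanhead_back [0.375 0.298 0.115] [0.0024 0.0024]
```

```bash
cat >> h.py <<'E'
def goal(x,y,z,psi,pitch=0.0,ret=False,q=None,p=None):
    """tool down, tool z along (cos psi, sin psi); print motion from present measured pose"""
    s=read_state(); R0=R.from_quat(s["ee_rot"] if q is None else q); p0=np.array(s["ee_pos"] if p is None else p)
    zt=np.array([np.cos(psi),np.sin(psi),0]); xt=np.array([0,0,-1.]); yt=np.cross(zt,xt)
    Rt=R.from_matrix(np.c_[xt,yt,zt])
    d=R0.inv().apply(np.array([x,y,z])-p0)*1000; w=(R0.inv()*Rt).as_rotvec()
    print("d",d.round(1),"w",w.round(4),"rows",round(max(np.linalg.norm(d)/41.7,np.degrees(np.linalg.norm(w))/7.16),1))
def pose():
    s=read_state(); m=R.from_quat(s["ee_rot"]).as_matrix()
    print("t",round(s["time_s"],2),"p",np.round(s["ee_pos"],4),"psi",round(float(np.arctan2(m[1,2],m[0,2])),4),"xt",m[:,0].round(3),"w",round(s["gripper_width"],4),"F",np.round(s["ft_force"],1),"q",np.round(s["q"],2))
E
python3 - <<'E'
from h import *
pose(); goal(.40,-.1,.42,0)
E
```

```text
t 0.35 p [ 0.2442 -0.5204  0.2451] psi -2.7028 xt [-0.  0. -1.] w 0.0854 F [-1.   0.9  0.4] q [-1.34  0.16  1.6   0.    1.39 -0.21]
d [-174.8 -314.5 -319.6] w [-2.7028e+00 -6.0000e-04 -0.0000e+00] rows 21.6
```

apply_moves:
  motion:
    - {"dx": -175,"dy": -20,"dz": -20,"wx": -0.2}
    - {"dx": -175,"dy": -50,"dz": -50,"wx": -0.4}
    - {"dx": -175,"dy": -80,"dz": -80,"wx": -0.5}
    - {"dx": -175,"dy": -110,"dz": -110,"wx": -0.6}
    - {"dx": -175,"dy": -140,"dz": -140,"wx": -0.75}
    - {"dx": -175,"dy": -170,"dz": -170,"wx": -0.87}
    - {"dx": -175,"dy": -200,"dz": -200,"wx": -1.0}
    - {"dx": -175,"dy": -240,"dz": -240,"wx": -1.12}
    - {"dx": -175,"dy": -280,"dz": -290,"wx": -1.24}
    - {"dx": -175,"dy": -315,"dz": -320,"wx": -1.3}

```text
invalid input
```

```bash
python3 - <<'E'
from h import *
pose(); goal(.40,-.1,.42,0)
E
```

```text
t 0.35 p [ 0.2442 -0.5204  0.2451] psi -2.7028 xt [-0.  0. -1.] w 0.0854 F [-1.   0.9  0.4] q [-1.34  0.16  1.6   0.    1.39 -0.21]
d [-174.8 -314.5 -319.6] w [-2.7028e+00 -6.0000e-04 -0.0000e+00] rows 21.6
```

apply_moves:
  motion:
    - {"dx": -175,"dy": -20,"dz": -20,"wx": -0.2,"wy": 0,"wz": 0,"grip": 85}
    - {"dx": -175,"dy": -50,"dz": -50,"wx": -0.4,"wy": 0,"wz": 0,"grip": 85}
    - {"dx": -175,"dy": -80,"dz": -80,"wx": -0.5,"wy": 0,"wz": 0,"grip": 85}
    - {"dx": -175,"dy": -110,"dz": -110,"wx": -0.6,"wy": 0,"wz": 0,"grip": 85}
    - {"dx": -175,"dy": -140,"dz": -140,"wx": -0.75,"wy": 0,"wz": 0,"grip": 85}
    - {"dx": -175,"dy": -170,"dz": -170,"wx": -0.87,"wy": 0,"wz": 0,"grip": 85}
    - {"dx": -175,"dy": -200,"dz": -200,"wx": -1.0,"wy": 0,"wz": 0,"grip": 85}
    - {"dx": -175,"dy": -240,"dz": -240,"wx": -1.12,"wy": 0,"wz": 0,"grip": 85}
    - {"dx": -175,"dy": -280,"dz": -290,"wx": -1.24,"wy": 0,"wz": 0,"grip": 85}
    - {"dx": -175,"dy": -315,"dz": -320,"wx": -1.3,"wy": 0,"wz": 0,"grip": 85}
  squeeze: 40

```text
time_s: 1.18
ee_pos: [0.3599, -0.2063, 0.4166]
ee_rot: [0.468, 0.529, -0.468, 0.53]
ft_force: [1.8, 0.1, -0.4]
gripper_width: 0.085
```

```bash
python3 - <<'E'
from h import *
pose(); goal(.40,-.1,.42,0)
E
```

```text
t 1.18 p [ 0.3599 -0.2063  0.4166] psi -1.4474 xt [ 0.001 -0.001 -1.   ] w 0.085 F [ 1.8  0.1 -0.4] q [-0.81 -0.32  1.72  0.    1.75 -0.94]
d [  -3.4   52.9 -100.5] w [-1.4474  0.0017 -0.    ] rows 11.6
```

```bash
python3 - <<'E'
from h import *
goal(.36,-.03,.44,0)
E
```

```text
d [ -23.6   21.8 -174.9] w [-1.4474  0.0017 -0.    ] rows 11.6
```

apply_moves:
  motion:
    - {"dx": -4,"dy": 2,"dz": -20,"wx": -0.12,"wy": 0,"wz": 0,"grip": 85}
    - {"dx": -8,"dy": 4,"dz": -40,"wx": -0.24,"wy": 0,"wz": 0,"grip": 85}
    - {"dx": -12,"dy": 8,"dz": -60,"wx": -0.36,"wy": 0,"wz": 0,"grip": 85}
    - {"dx": -16,"dy": 12,"dz": -80,"wx": -0.48,"wy": 0,"wz": 0,"grip": 85}
    - {"dx": -20,"dy": 16,"dz": -100,"wx": -0.6,"wy": 0,"wz": 0,"grip": 85}
    - {"dx": -24,"dy": 20,"dz": -120,"wx": -0.72,"wy": 0,"wz": 0,"grip": 85}
    - {"dx": -24,"dy": 22,"dz": -140,"wx": -0.84,"wy": 0,"wz": 0,"grip": 85}
    - {"dx": -24,"dy": 22,"dz": -160,"wx": -0.96,"wy": 0,"wz": 0,"grip": 85}
    - {"dx": -24,"dy": 22,"dz": -175,"wx": -1.08,"wy": 0,"wz": 0,"grip": 85}
    - {"dx": -24,"dy": 22,"dz": -175,"wx": -1.2,"wy": 0,"wz": 0,"grip": 85}

```text
time_s: 2.02
ee_pos: [0.3605, -0.0295, 0.4406]
ee_rot: [0.086, 0.701, -0.086, 0.702]
ft_force: [-0.1, -1.0, 1.2]
gripper_width: 0.0851
```

apply_moves:
  motion:
    - {"dx": 0,"dy": 0,"dz": 0,"wx": -0.12,"wy": 0,"wz": 0,"grip": 85}
    - {"dx": 0,"dy": 0,"dz": 0,"wx": -0.24,"wy": 0,"wz": 0,"grip": 85}
    - {"dx": 0,"dy": 0,"dz": 0,"wx": -0.25,"wy": 0,"wz": 0,"grip": 85}
    - {"dx": 0,"dy": 0,"dz": 0,"wx": -0.25,"wy": 0,"wz": 0,"grip": 85}
    - {"dx": 0,"dy": 0,"dz": 0,"wx": -0.25,"wy": 0,"wz": 0,"grip": 85}
    - {"dx": 0,"dy": 0,"dz": 0,"wx": -0.25,"wy": 0,"wz": 0,"grip": 85}
    - {"dx": 0,"dy": 0,"dz": 0,"wx": -0.25,"wy": 0,"wz": 0,"grip": 85}
    - {"dx": 0,"dy": 0,"dz": 0,"wx": -0.25,"wy": 0,"wz": 0,"grip": 85}
    - {"dx": 0,"dy": 0,"dz": 0,"wx": -0.25,"wy": 0,"wz": 0,"grip": 85}
    - {"dx": 0,"dy": 0,"dz": 0,"wx": -0.25,"wy": 0,"wz": 0,"grip": 85}

```text
time_s: 2.85
ee_pos: [0.3609, -0.0317, 0.4401]
ee_rot: [0.001, 0.707, -0.001, 0.707]
ft_force: [0.8, 0.3, 0.0]
gripper_width: 0.0852
```

```bash
python3 - <<'E'
from h import *
pose(); c=cam("wrist"); save("w1",c["pixels"],None,1.4)
t=cam("top"); save("t2",t["pixels"],(190,130,450,320),3)
E
```

```text
t 2.85 p [ 0.3609 -0.0317  0.4401] psi -0.0032 xt [ 0.  0. -1.] w 0.0852 F [0.8 0.3 0. ] q [-0.42 -0.46  1.77  0.    1.83 -1.99]
```

View pics/w1.png

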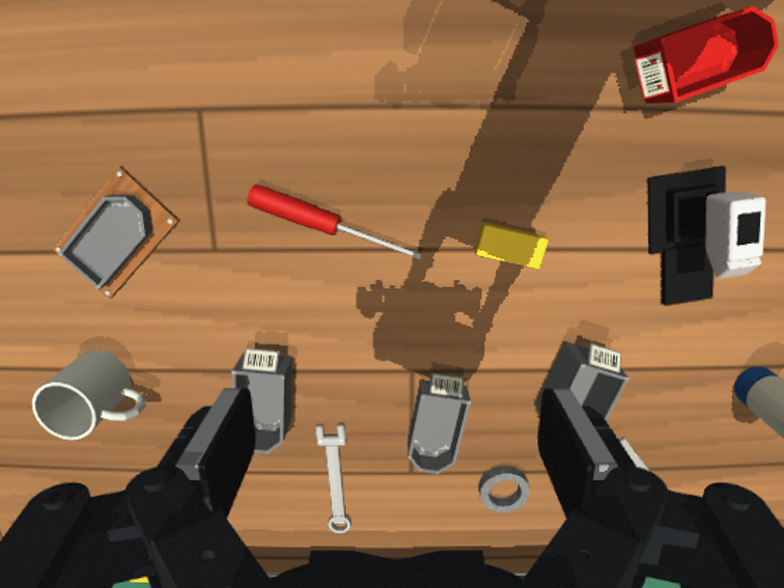

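View pics/t2.png

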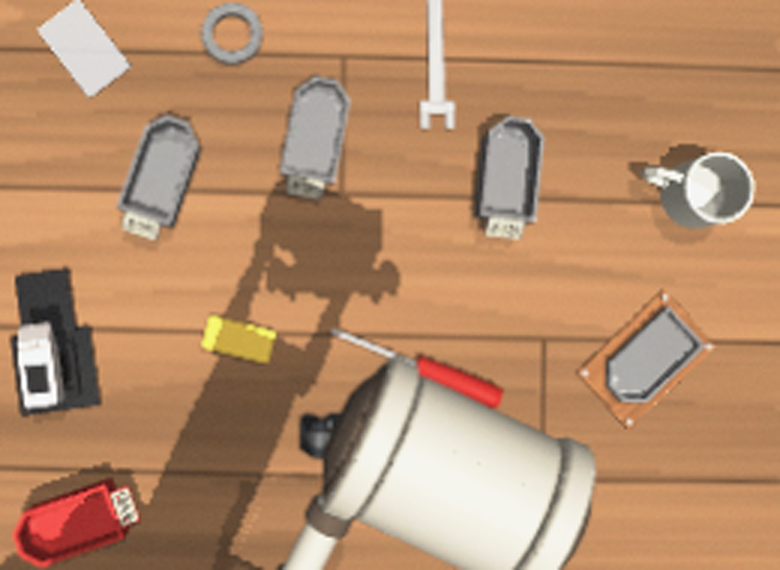

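```bash
python3 - <<'E'
from h import *
t=cam("top");w=cam("wrist")
a=ray(t,[(190+36/3,130+380/3)]);b=ray(w,[(748/1.4,229/1.4)])
print("screen",tri([(a[0],a[1][0]),(b[0],b[1][0])]))
P=lambda l:[(x/1.4,y/1.4) for x,y in l]
pl=plane(w,P([(648,178),(725,167),(655,254),(662,305),(711,299)]),0.006);print(pl.round(4))
T=lambda l:[(190+x/3,130+y/3) for x,y in l]
print(plane(t,T([(17,273),(70,267),(100,405),(94,325),(20,414)]),.008).round(4))
print("base top",plane(t,T([(582,373),(664,291),(713,345),(629,425)]),.01).round(4))
print("base wr",plane(w,P([(120,167),(179,220),(111,296),(55,248)]),.01).round(4))
# nests of tray labels
for n,h,tp,wp in [("A",.056,(141,223),(605,357)),("B",.028,(305,186),(446,385)),("C",.042,(504,227),(261,360))]:
    a=ray(t,T([tp]));b=ray(w,P([wp]));print(n,plane(t,T([tp]),h).round(4),plane(w,P([wp]),h).round(4),tri([(a[0],a[1][0]),(b[0],b[1][0])])[0].round(4))
E
```

```text
screen (array([0.37267523, 0.2980745 , 0.11734615]), [np.float64(0.001995476897236386), np.float64(0.0019954768972363715)])
[[0.3419 0.2478 0.006 ]
 [0.3282 0.3355 0.006 ]
 [0.4289 0.2693 0.006 ]
 [0.4922 0.2885 0.006 ]
 [0.4848 0.3492 0.006 ]]
[[0.4824 0.3442 0.008 ]
 [0.4904 0.2853 0.008 ]
 [0.3391 0.2477 0.008 ]
 [0.427  0.2568 0.008 ]
 [0.3268 0.336  0.008 ]]
base top [[ 0.3856 -0.2845  0.01  ]
 [ 0.4784 -0.3766  0.01  ]
 [ 0.4191 -0.4333  0.01  ]
 [ 0.3288 -0.3384  0.01  ]]
base wr [[ 0.3276 -0.3337  0.01  ]
 [ 0.3873 -0.2747  0.01  ]
 [ 0.4778 -0.3711  0.01  ]
 [ 0.4183 -0.4291  0.01  ]]
A [[0.5375 0.203  0.056 ]] [[0.5357 0.2044 0.056 ]] [0.5368 0.2039 0.0551]
B [[0.5842 0.0277 0.028 ]] [[0.5857 0.0284 0.028 ]] [0.5838 0.0279 0.0315]
C [[ 0.5433 -0.1887  0.042 ]] [[ 0.5451 -0.1874  0.042 ]] [ 0.5432 -0.1872  0.0454]
```

```bash
python3 - <<'E'
from h import *
goal(.379,.299,.30,.16-np.pi)
E
```

```text
d [140.  330.7  17.2] w [ 2.9787 -0.     -0.    ] rows 23.8
```

apply_moves:
  motion:
    - {"dx": 0,"dy": 30,"dz": 2,"wx": 0.12,"wy": 0,"wz": 0,"grip": 85}
    - {"dx": 0,"dy": 60,"dz": 4,"wx": 0.24,"wy": 0,"wz": 0,"grip": 85}
    - {"dx": 0,"dy": 90,"dz": 6,"wx": 0.36,"wy": 0,"wz": 0,"grip": 85}
    - {"dx": 10,"dy": 120,"dz": 8,"wx": 0.48,"wy": 0,"wz": 0,"grip": 85}
    - {"dx": 20,"dy": 150,"dz": 10,"wx": 0.6,"wy": 0,"wz": 0,"grip": 85}
    - {"dx": 30,"dy": 180,"dz": 12,"wx": 0.72,"wy": 0,"wz": 0,"grip": 85}
    - {"dx": 40,"dy": 210,"dz": 14,"wx": 0.84,"wy": 0,"wz": 0,"grip": 85}
    - {"dx": 50,"dy": 240,"dz": 16,"wx": 0.96,"wy": 0,"wz": 0,"grip": 85}
    - {"dx": 60,"dy": 270,"dz": 17,"wx": 1.08,"wy": 0,"wz": 0,"grip": 85}
    - {"dx": 70,"dy": 290,"dz": 17,"wx": 1.2,"wy": 0,"wz": 0,"grip": 85}

```text
time_s: 3.88
ee_pos: [0.3784, 0.2605, 0.3695]
ee_rot: [0.362, 0.608, -0.362, 0.607]
ft_force: [0.3, -0.2, 0.6]
gripper_width: 0.0847
```

```bash
python3 - <<'E'
from h import *
pose();goal(.379,.299,.30,.16-np.pi)
E
```

```text
t 3.88 p [0.3784 0.2605 0.3695] psi -1.0746 xt [ 0.     0.001 -1.   ] w 0.0847 F [ 0.3 -0.2  0.6] q [ 0.34 -0.2   1.71  0.    1.63 -0.16]
d [ 69.6  18.8 -33.5] w [ 1.907e+00 -7.000e-04  1.000e-04] rows 15.3
```

apply_moves:
  motion:
    - {"dx": 10,"dy": 5,"dz": -5,"wx": 0.2,"wy": 0,"wz": 0,"grip": 85}
    - {"dx": 20,"dy": 10,"dz": -10,"wx": 0.32,"wy": 0,"wz": 0,"grip": 85}
    - {"dx": 30,"dy": 15,"dz": -15,"wx": 0.44,"wy": 0,"wz": 0,"grip": 85}
    - {"dx": 40,"dy": 19,"dz": -20,"wx": 0.56,"wy": 0,"wz": 0,"grip": 85}
    - {"dx": 50,"dy": 19,"dz": -25,"wx": 0.68,"wy": 0,"wz": 0,"grip": 85}
    - {"dx": 60,"dy": 19,"dz": -30,"wx": 0.8,"wy": 0,"wz": 0,"grip": 85}
    - {"dx": 70,"dy": 19,"dz": -33,"wx": 0.92,"wy": 0,"wz": 0,"grip": 85}
    - {"dx": 70,"dy": 19,"dz": -33,"wx": 1.04,"wy": 0,"wz": 0,"grip": 85}
    - {"dx": 70,"dy": 19,"dz": -33,"wx": 1.16,"wy": 0,"wz": 0,"grip": 85}
    - {"dx": 70,"dy": 19,"dz": -33,"wx": 1.28,"wy": 0,"wz": 0,"grip": 85}

```text
time_s: 4.72
ee_pos: [0.3793, 0.2964, 0.2997]
ee_rot: [-0.649, -0.28, 0.649, -0.28]
ft_force: [-0.3, 0.1, -0.4]
gripper_width: 0.0851
```

apply_moves:
  motion:
    - {"dx": 0,"dy": 0,"dz": 0,"wx": 0.12,"wy": 0,"wz": 0,"grip": 85}
    - {"dx": 0,"dy": 0,"dz": 0,"wx": 0.24,"wy": 0,"wz": 0,"grip": 85}
    - {"dx": 0,"dy": 0,"dz": 0,"wx": 0.36,"wy": 0,"wz": 0,"grip": 85}
    - {"dx": 0,"dy": 0,"dz": 0,"wx": 0.48,"wy": 0,"wz": 0,"grip": 85}
    - {"dx": 0,"dy": 0,"dz": 0,"wx": 0.6,"wy": 0,"wz": 0,"grip": 85}
    - {"dx": 0,"dy": 0,"dz": 0,"wx": 0.63,"wy": 0,"wz": 0,"grip": 85}
    - {"dx": 0,"dy": 0,"dz": 0,"wx": 0.63,"wy": 0,"wz": 0,"grip": 85}
    - {"dx": 0,"dy": 0,"dz": 0,"wx": 0.63,"wy": 0,"wz": 0,"grip": 85}
    - {"dx": 0,"dy": 0,"dz": 0,"wx": 0.63,"wy": 0,"wz": 0,"grip": 85}
    - {"dx": 0,"dy": 0,"dz": 0,"wx": 0.63,"wy": 0,"wz": 0,"grip": 85}

```text
time_s: 5.55
ee_pos: [0.3795, 0.2963, 0.3]
ee_rot: [-0.704, -0.068, 0.704, -0.068]
ft_force: [0.3, -0.4, 0.3]
gripper_width: 0.0852
```

```bash
python3 - <<'E'
from h import *
pose();c=cam("wrist"); save("w2",c["pixels"],None,1.4)
E
```

```text
t 5.55 p [0.3795 0.2963 0.3   ] psi -2.9496 xt [-0. -0. -1.] w 0.0852 F [ 0.3 -0.4  0.3] q [ 0.41 -0.12  1.77  0.    1.49  1.79]
```

View pics/w2.png

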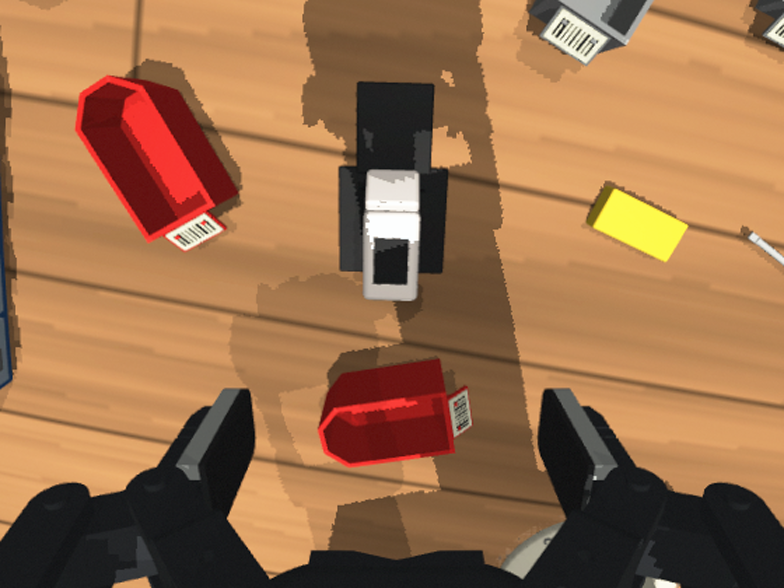

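```bash
python3 - <<'E'
from h import *
c=cam("wrist")
P=lambda l:[(x/1.4,y/1.4) for x,y in l]
def ang(a,b): return round(float(np.arctan2(b[1]-a[1],b[0]-a[0])),3)
h=plane(c,P([(364,297),(416,298),(367,213),(419,213)]),.114);print(h.round(4),"ang",ang(h[0],h[2]),ang(h[1],h[3]),"mid",h.mean(0).round(4))
g=plane(c,P([(340,270),(442,272),(340,168),(448,168),(358,83),(434,85)]),.006)
print(g.round(4));rm=(g[0]+g[1])/2;fm=(g[4]+g[5])/2;print(ang(g[0],g[2]),ang(g[1],g[3]),ang(rm,fm),np.linalg.norm(rm-fm),np.linalg.norm(g[0]-g[1]),"dock",rm+(fm-rm)*45/155)
print(ang(g[1],g[0])-np.pi/2, ang(g[5],g[4])-np.pi/2)
E
```

```text
[[0.3471 0.312  0.114 ]
 [0.3529 0.2784 0.114 ]
 [0.402  0.3196 0.114 ]
 [0.4081 0.288  0.114 ]] ang 0.139 0.171 mid [0.3775 0.2995 0.114 ]
[[0.328  0.3361 0.006 ]
 [0.343  0.2491 0.006 ]
 [0.4135 0.3498 0.006 ]
 [0.4303 0.2636 0.006 ]
 [0.4806 0.3465 0.006 ]
 [0.4904 0.2883 0.006 ]]
0.159 0.165 0.164 0.15204560765153055 0.08824404460133664 dock [0.37903766 0.29980145 0.006     ]
0.17120367320510343 0.16720367320510343
```

```bash
python3 - <<'E'
from h import *
goal(.379,.2995,.089,.165-np.pi)
E
```

```text
d [ 2.11e+02 -3.20e+00 -1.00e-01] w [0.0268 0.     0.    ] rows 5.1
```

apply_moves:
  motion:
    - {"dx": 30,"dy": -3,"dz": 0,"wx": 0.027,"wy": 0,"wz": 0,"grip": 85}
    - {"dx": 65,"dy": -3,"dz": 0,"wx": 0.027,"wy": 0,"wz": 0,"grip": 85}
    - {"dx": 100,"dy": -3,"dz": 0,"wx": 0.027,"wy": 0,"wz": 0,"grip": 85}
    - {"dx": 135,"dy": -3,"dz": 0,"wx": 0.027,"wy": 0,"wz": 0,"grip": 85}
    - {"dx": 165,"dy": -3,"dz": 0,"wx": 0.027,"wy": 0,"wz": 0,"grip": 85}
    - {"dx": 185,"dy": -3,"dz": 0,"wx": 0.027,"wy": 0,"wz": 0,"grip": 85}
    - {"dx": 200,"dy": -3,"dz": 0,"wx": 0.027,"wy": 0,"wz": 0,"grip": 85}
    - {"dx": 211,"dy": -3,"dz": 0,"wx": 0.027,"wy": 0,"wz": 0,"grip": 85}
    - {"dx": 211,"dy": -3,"dz": 0,"wx": 0.027,"wy": 0,"wz": 0,"grip": 85}
    - {"dx": 211,"dy": -3,"dz": 0,"wx": 0.027,"wy": 0,"wz": 0,"grip": 85}

```text
time_s: 6.48
ee_pos: [0.379, 0.2993, 0.0892]
ee_rot: [-0.705, -0.058, 0.705, -0.058]
ft_force: [-0.9, 0.2, 0.4]
gripper_width: 0.0849
```

apply_moves:
  motion:
    - {"dx": 0,"dy": 0,"dz": 0,"wx": 0,"wy": 0,"wz": 0,"grip": 60}
    - {"dx": 0,"dy": 0,"dz": 0,"wx": 0,"wy": 0,"wz": 0,"grip": 45}
    - {"dx": 0,"dy": 0,"dz": 0,"wx": 0,"wy": 0,"wz": 0,"grip": 38}
    - {"dx": 0,"dy": 0,"dz": 0,"wx": 0,"wy": 0,"wz": 0,"grip": 30}
    - {"dx": 0,"dy": 0,"dz": 0,"wx": 0,"wy": 0,"wz": 0,"grip": 20}
    - {"dx": 0,"dy": 0,"dz": 0,"wx": 0,"wy": 0,"wz": 0,"grip": 20}
    - {"dx": 0,"dy": 0,"dz": 0,"wx": 0,"wy": 0,"wz": 0,"grip": 20}
    - {"dx": 0,"dy": 0,"dz": 0,"wx": 0,"wy": 0,"wz": 0,"grip": 20}
    - {"dx": 0,"dy": 0,"dz": 0,"wx": 0,"wy": 0,"wz": 0,"grip": 20}
    - {"dx": 0,"dy": 0,"dz": 0,"wx": 0,"wy": 0,"wz": 0,"grip": 20}
  squeeze: 60

```text
time_s: 7.32
ee_pos: [0.3797, 0.2997, 0.09]
ee_rot: [0.705, 0.058, -0.704, 0.058]
ft_force: [0.2, 0.3, 6.1]
gripper_width: 0.0354
```

```bash
python3 - <<'E'
from h import *
pose();c=cam("wrist"); save("w3",c["pixels"],None,1.4)
E
```

```text
t 7.32 p [0.3797 0.2997 0.09  ] psi -2.9772 xt [ 0.002  0.001 -1.   ] w 0.0354 F [0.2 0.3 6.1] q [0.42 0.11 1.98 0.   1.05 1.82]
```

View pics/w3.png

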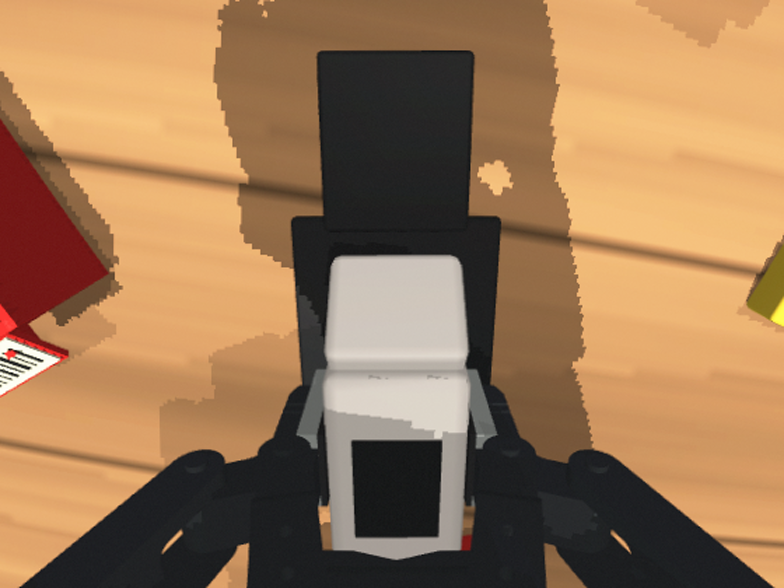

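```bash
python3 - <<'E'
from h import *
goal(.430,.245,.25,-.37-np.pi)
E
```

```text
d [-160.    62.1  -41. ] w [ 0.5344 -0.0015  0.001 ] rows 4.3
```

apply_moves:
  motion:
    - {"dx": -15,"dy": 0,"dz": 0,"wx": 0,"wy": 0,"wz": 0,"grip": 20}
    - {"dx": -40,"dy": 0,"dz": 0,"wx": 0,"wy": 0,"wz": 0,"grip": 20}
    - {"dx": -70,"dy": 0,"dz": 0,"wx": 0,"wy": 0,"wz": 0,"grip": 20}
    - {"dx": -100,"dy": 0,"dz": 0,"wx": 0,"wy": 0,"wz": 0,"grip": 20}
    - {"dx": -125,"dy": 10,"dz": -7,"wx": 0.1,"wy": 0,"wz": 0,"grip": 20}
    - {"dx": -145,"dy": 22,"dz": -14,"wx": 0.2,"wy": 0,"wz": 0,"grip": 20}
    - {"dx": -155,"dy": 34,"dz": -22,"wx": 0.3,"wy": 0,"wz": 0,"grip": 20}
    - {"dx": -160,"dy": 46,"dz": -30,"wx": 0.4,"wy": 0,"wz": 0,"grip": 20}
    - {"dx": -160,"dy": 56,"dz": -37,"wx": 0.48,"wy": 0,"wz": 0,"grip": 20}
    - {"dx": -160,"dy": 62,"dz": -41,"wx": 0.534,"wy": 0,"wz": 0,"grip": 20}

```text
time_s: 8.2
ee_pos: [0.4301, 0.2438, 0.2488]
ee_rot: [-0.695, 0.132, 0.695, 0.131]
ft_force: [-0.4, -0.1, -2.7]
gripper_width: 0.0353
```

```bash
python3 - <<'E'
from h import *
pose();c=cam("wrist"); save("w4",c["pixels"],None,1.4)
E
```

```text
t 8.2 p [0.4301 0.2438 0.2488] psi 2.7672 xt [-0.    -0.001 -1.   ] w 0.0353 F [-0.4 -0.1 -2.7] q [ 0.27 -0.06  1.81 -0.    1.39  2.22]
```

View pics/w4.png

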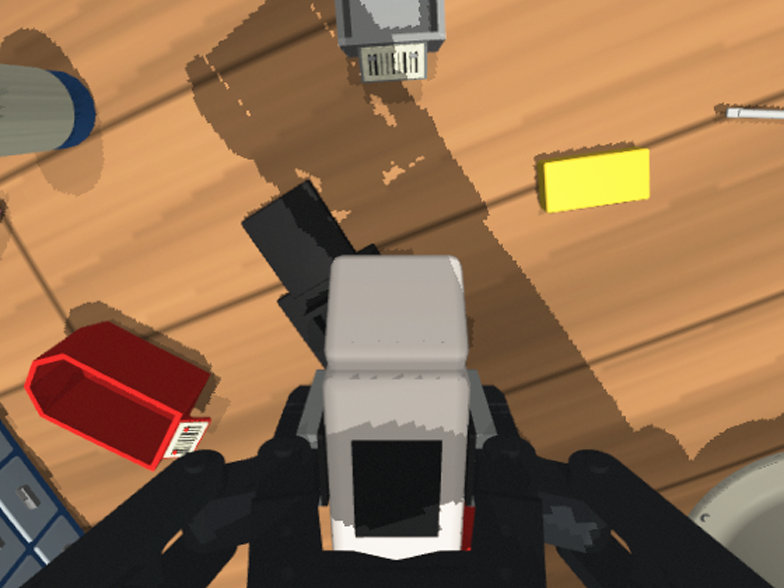

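```bash
python3 - <<'E'
from h import *
c=cam("wrist")
P=lambda l:[(x/1.4,y/1.4) for x,y in l]
g=c["pixels"];save("w4c",g,(230,0,330,70),8)
hi=.056+.011*np.sin(np.radians(40));lo=.056-.011*np.sin(np.radians(40))
a=plane(c,P([(362,47),(426,43)]),hi);b=plane(c,P([(362,80),(425,78)]),lo);print(a,b,(a.mean(0)+b.mean(0))/2)
for s in(a,b):
  v=s[0]-s[1];print(np.linalg.norm(v),np.arctan2(v[1],v[0])-np.pi/2)
E
```

```text
[[0.55070492 0.2170708  0.06307066]
 [0.53936801 0.1825694  0.06307066]] [[0.53540825 0.22435483 0.04892934]
 [0.52254551 0.1886854  0.04892934]] [0.53700667 0.20317011 0.056     ]
0.03631627994808452 -0.31747781320496116
0.03791778911505015 -0.34609510862951853
```

View pics/w4c.png

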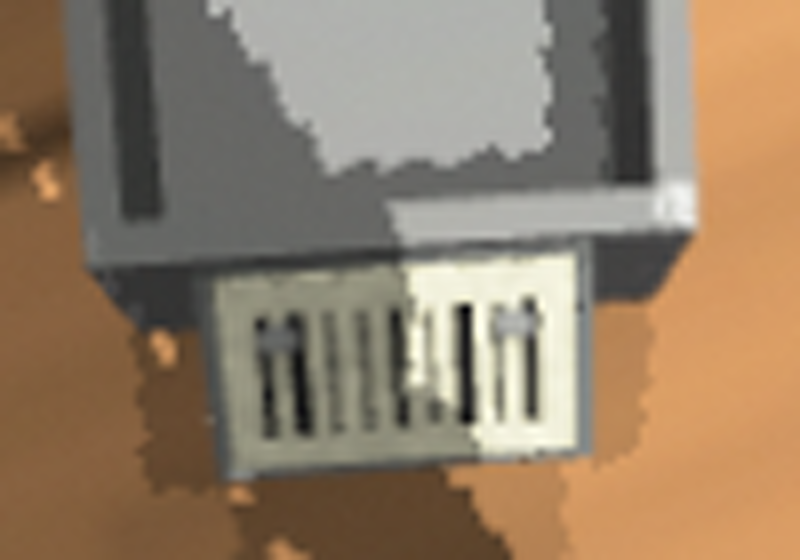

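```bash
python3 - <<'E'
from h import *
goal(.4316,.238,.150,-.32-np.pi)
E
```

```text
d [98.2  4.7 -4.1] w [-0.0514  0.0012 -0.0012] rows 2.4
```

apply_moves:
  motion:
    - {"dx": 20,"dy": 2,"dz": -2,"wx": -0.02,"wy": 0,"wz": 0,"grip": 20}
    - {"dx": 45,"dy": 4,"dz": -4,"wx": -0.04,"wy": 0,"wz": 0,"grip": 20}
    - {"dx": 70,"dy": 5,"dz": -4,"wx": -0.05,"wy": 0,"wz": 0,"grip": 20}
    - {"dx": 90,"dy": 5,"dz": -4,"wx": -0.05,"wy": 0,"wz": 0,"grip": 20}
    - {"dx": 98,"dy": 5,"dz": -4,"wx": -0.05,"wy": 0,"wz": 0,"grip": 20}
    - {"dx": 98,"dy": 5,"dz": -4,"wx": -0.05,"wy": 0,"wz": 0,"grip": 20}
    - {"dx": 98,"dy": 5,"dz": -4,"wx": -0.05,"wy": 0,"wz": 0,"grip": 20}
    - {"dx": 98,"dy": 5,"dz": -4,"wx": -0.05,"wy": 0,"wz": 0,"grip": 20}
    - {"dx": 98,"dy": 5,"dz": -4,"wx": -0.05,"wy": 0,"wz": 0,"grip": 20}
    - {"dx": 98,"dy": 5,"dz": -4,"wx": -0.05,"wy": 0,"wz": 0,"grip": 20}

```text
time_s: 9.13
ee_pos: [0.4323, 0.2391, 0.1524]
ee_rot: [0.699, -0.112, -0.697, -0.113]
ft_force: [-0.5, 0.3, -2.7]
gripper_width: 0.0357
```

```bash
python3 - <<'E'
from h import *
pose();c=cam("wrist"); save("w5",c["pixels"],None,1.4)
f=lambda p,psi:(p[0]+.111*np.cos(psi),p[1]+.111*np.sin(psi),p[2]-.094)
s=read_state();m=R.from_quat(s["ee_rot"]).as_matrix();print("focus",np.array(s["ee_pos"])-m[:,2]*.111+m[:,0]*.094)
E
```

```text
t 9.13 p [0.4323 0.2391 0.1524] psi 2.8223 xt [ 0.002  0.001 -1.   ] w 0.0357 F [-0.5  0.3 -2.7] q [0.26 0.04 1.92 0.   1.18 2.15]
focus [0.53771014 0.20415443 0.05836628]
```

View pics/w5.png

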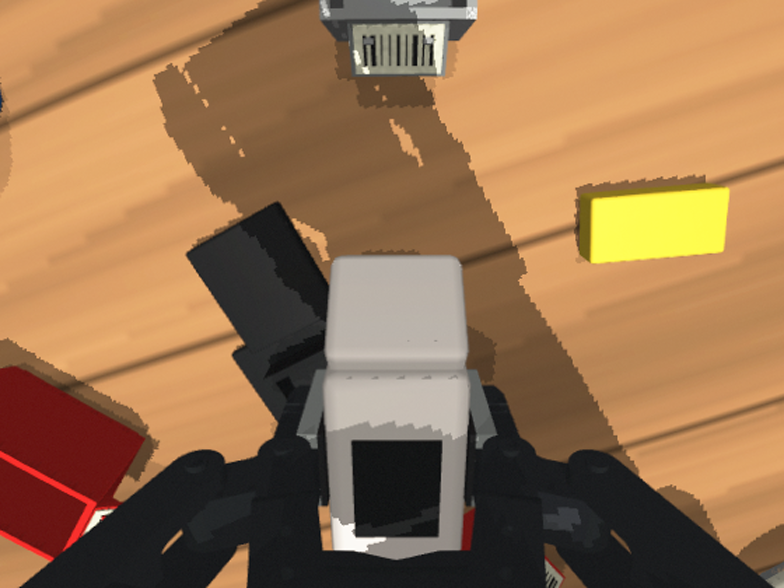

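apply_moves:
  motion:
    - {"dx": 2,"dy": 0,"dz": 0,"wx": 0,"wy": 0,"wz": 0,"grip": 20}
    - {"dx": 2,"dy": 0,"dz": 0,"wx": 0,"wy": 0,"wz": 0,"grip": 20}
    - {"dx": 2,"dy": 0,"dz": 0,"wx": 0,"wy": 0,"wz": 0,"grip": 20}
    - {"dx": 2,"dy": 0,"dz": 0,"wx": 0,"wy": 0,"wz": 0,"grip": 20}
    - {"dx": 2,"dy": 0,"dz": 0,"wx": 0,"wy": 0,"wz": 0,"grip": 20}
    - {"dx": 2,"dy": 0,"dz": 0,"wx": 0,"wy": 0,"wz": 0,"grip": 20}
    - {"dx": 2,"dy": 0,"dz": 0,"wx": 0,"wy": 0,"wz": 0,"grip": 20}
    - {"dx": 2,"dy": 0,"dz": 0,"wx": 0,"wy": 0,"wz": 0,"grip": 20}
    - {"dx": 2,"dy": 0,"dz": 0,"wx": 0,"wy": 0,"wz": 0,"grip": 20}
    - {"dx": 2,"dy": 0,"dz": 0,"wx": 0,"wy": 0,"wz": 0,"grip": 20}

```text
time_s: 10.02
ee_pos: [0.4314, 0.2387, 0.1491]
ee_rot: [0.698, -0.113, -0.698, -0.113]
ft_force: [0.8, 0.0, -1.9]
gripper_width: 0.0352
```

```bash
python3 - <<'E'
from h import *
pose();goal(.433,-.184,.24,-.03-np.pi)
t=cam("top");save("t3",t["pixels"],(190,130,450,320),3)
E
```

```text
t 10.02 p [0.4314 0.2387 0.1491] psi 2.8219 xt [ 0. -0. -1.] w 0.0352 F [ 0.8  0.  -1.9] q [ 0.26  0.04  1.92 -0.    1.18  2.15]
d [ -90.9  400.8 -134.3] w [-0.2897 -0.     -0.    ] rows 10.4
```

View pics/t3.png

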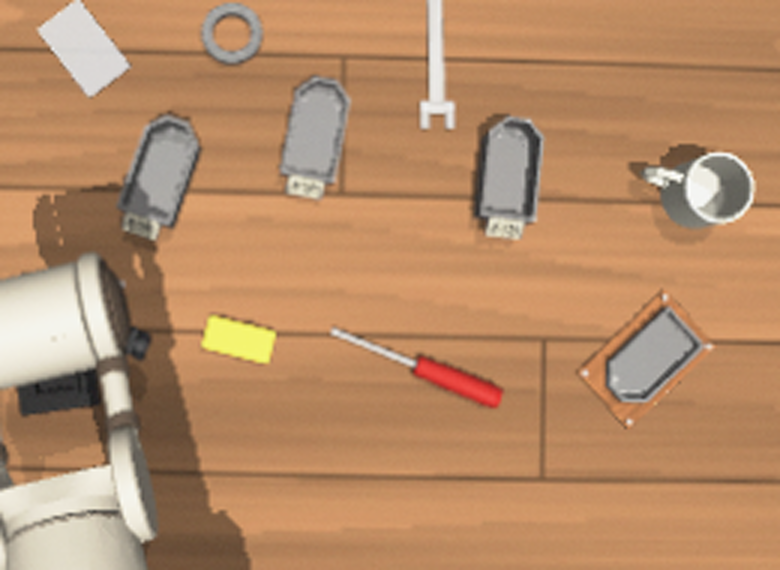

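apply_moves:
  motion:
    - {"dx": 0,"dy": 0,"dz": 0,"wx": 0,"wy": 0,"wz": 0,"grip": 20}
    - {"dx": 0,"dy": 0,"dz": 0,"wx": 0,"wy": 0,"wz": 0,"grip": 20}
    - {"dx": 0,"dy": 0,"dz": 0,"wx": 0,"wy": 0,"wz": 0,"grip": 20}
    - {"dx": 0,"dy": 0,"dz": 0,"wx": 0,"wy": 0,"wz": 0,"grip": 20}
    - {"dx": 0,"dy": 0,"dz": 0,"wx": 0,"wy": 0,"wz": 0,"grip": 20}
    - {"dx": -20,"dy": 5,"dz": -2,"wx": 0,"wy": 0,"wz": 0,"grip": 20}
    - {"dx": -45,"dy": 20,"dz": -7,"wx": -0.02,"wy": 0,"wz": 0,"grip": 20}
    - {"dx": -70,"dy": 45,"dz": -15,"wx": -0.04,"wy": 0,"wz": 0,"grip": 20}
    - {"dx": -85,"dy": 75,"dz": -25,"wx": -0.06,"wy": 0,"wz": 0,"grip": 20}
    - {"dx": -91,"dy": 110,"dz": -37,"wx": -0.08,"wy": 0,"wz": 0,"grip": 20}

```text
time_s: 10.9
ee_pos: [0.4333, 0.1223, 0.2433]
ee_rot: [0.704, -0.083, -0.7, -0.084]
ft_force: [1.8, -0.8, -2.1]
gripper_width: 0.0354
```

apply_moves:
  motion:
    - {"dx": 0,"dy": 33,"dz": -10,"wx": -0.03,"wy": 0,"wz": 0,"grip": 20}
    - {"dx": 0,"dy": 68,"dz": -19,"wx": -0.05,"wy": 0,"wz": 0,"grip": 20}
    - {"dx": 0,"dy": 103,"dz": -28,"wx": -0.07,"wy": 0,"wz": 0,"grip": 20}
    - {"dx": 0,"dy": 138,"dz": -38,"wx": -0.1,"wy": 0,"wz": 0,"grip": 20}
    - {"dx": 0,"dy": 173,"dz": -47,"wx": -0.12,"wy": 0,"wz": 0,"grip": 20}
    - {"dx": 0,"dy": 208,"dz": -55,"wx": -0.14,"wy": 0,"wz": 0,"grip": 20}
    - {"dx": 0,"dy": 243,"dz": -63,"wx": -0.16,"wy": 0,"wz": 0,"grip": 20}
    - {"dx": 0,"dy": 270,"dz": -69,"wx": -0.18,"wy": 0,"wz": 0,"grip": 20}
    - {"dx": 0,"dy": 290,"dz": -74,"wx": -0.2,"wy": 0,"wz": 0,"grip": 20}
    - {"dx": 0,"dy": 298,"dz": -76,"wx": -0.21,"wy": 0,"wz": 0,"grip": 20}

```text
time_s: 11.73
ee_pos: [0.4348, -0.1876, 0.2401]
ee_rot: [0.707, -0.012, -0.707, -0.011]
ft_force: [0.9, 0.1, -2.5]
gripper_width: 0.0354
```

```bash
python3 - <<'E'
from h import *
pose();c=cam("wrist"); save("w6",c["pixels"],None,1.4);save("w6c",c["pixels"],(220,0,340,80),6)
E
```

```text
t 11.73 p [ 0.4348 -0.1876  0.2401] psi 3.1098 xt [ 0.    -0.001 -1.   ] w 0.0354 F [ 0.9  0.1 -2.5] q [-0.66 -0.11  1.88 -0.    1.37  0.94]
```

View pics/w6.png

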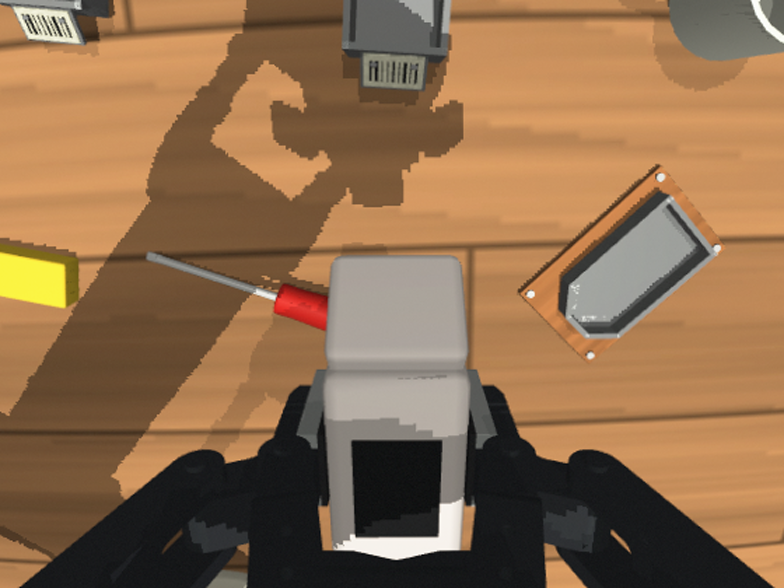

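View pics/w6c.png

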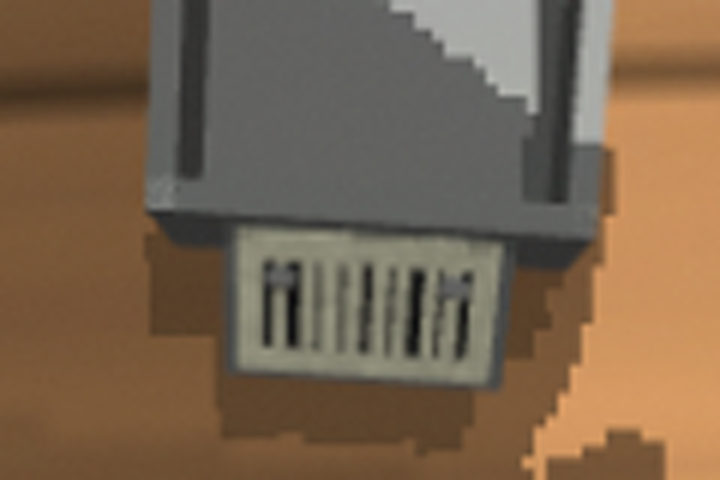

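```bash
python3 - <<'E'
from h import *
c=cam("wrist")
Pc=lambda l:[(220+x/6,y/6) for x,y in l]
P=lambda l:[(x/1.4,y/1.4) for x,y in l]
dz=.011*np.sin(np.radians(40))
a=plane(c,Pc([(238,228),(505,240)]),.042+dz);b=plane(c,Pc([(235,371),(495,386)]),.042-dz);L=(a.mean(0)+b.mean(0))/2;print(L)
for s in(a,b):
  v=s[0]-s[1];print(np.linalg.norm(v),np.arctan2(v[1],v[0])-np.pi/2)
psi=-.085
goal(L[0]-.111*np.cos(psi),L[1]-.111*np.sin(psi),.136,psi-np.pi)
# base rim outer corners & board
b=plane(c,P([(658,166),(720,248),(590,360),(520,294)]),.010);print("board?",b.round(4),b.mean(0).round(4), [np.linalg.norm(b[i]-b[i-1]).round(4) for i in range(4)])
E
```

```text
[ 0.54428285 -0.18921955  0.042     ]
0.03612000204447436 -0.07360728954421303
0.037352605237027464 -0.08647168989616483
d [104.   -5.9   1.5] w [0.0531 0.0002 0.0003] rows 2.5
board? [[ 0.4817 -0.3726  0.01  ]
 [ 0.4209 -0.4286  0.01  ]
 [ 0.3322 -0.3372  0.01  ]
 [ 0.3894 -0.2785  0.01  ]] [ 0.4061 -0.3542  0.01  ] [np.float64(0.1318), np.float64(0.0826), np.float64(0.1274), np.float64(0.082)]
```

apply_moves:
  motion:
    - {"dx": 20,"dy": -2,"dz": 0,"wx": 0.02,"wy": 0,"wz": 0,"grip": 20}
    - {"dx": 45,"dy": -4,"dz": 1,"wx": 0.04,"wy": 0,"wz": 0,"grip": 20}
    - {"dx": 70,"dy": -6,"dz": 1.5,"wx": 0.053,"wy": 0,"wz": 0,"grip": 20}
    - {"dx": 92,"dy": -6,"dz": 1.5,"wx": 0.053,"wy": 0,"wz": 0,"grip": 20}
    - {"dx": 103,"dy": -6,"dz": 1.5,"wx": 0.053,"wy": 0,"wz": 0,"grip": 20}
    - {"dx": 104,"dy": -6,"dz": 1.5,"wx": 0.053,"wy": 0,"wz": 0,"grip": 20}
    - {"dx": 104,"dy": -6,"dz": 1.5,"wx": 0.053,"wy": 0,"wz": 0,"grip": 20}
    - {"dx": 104,"dy": -6,"dz": 1.5,"wx": 0.053,"wy": 0,"wz": 0,"grip": 20}
    - {"dx": 104,"dy": -6,"dz": 1.5,"wx": 0.053,"wy": 0,"wz": 0,"grip": 20}
    - {"dx": 104,"dy": -6,"dz": 1.5,"wx": 0.053,"wy": 0,"wz": 0,"grip": 20}

```text
time_s: 12.67
ee_pos: [0.4347, -0.1794, 0.1375]
ee_rot: [0.707, -0.03, -0.706, -0.029]
ft_force: [0.3, 0.3, -1.8]
gripper_width: 0.0353
```

```bash
cat >> h.py <<'E'
def focus():
    s=read_state();m=R.from_quat(s["ee_rot"]).as_matrix();print("focus",(np.array(s["ee_pos"])-m[:,2]*.111+m[:,0]*.094).round(4))
E
python3 - <<'E'
from h import *
pose();focus();c=cam("wrist"); save("w7",c["pixels"],None,1.4)
E
```

```text
t 12.67 p [ 0.4347 -0.1794  0.1375] psi 3.059 xt [ 0.002 -0.002 -1.   ] w 0.0353 F [ 0.3  0.3 -1.8] q [-0.65 -0.    1.99  0.    1.15  1.  ]
focus [ 0.5455 -0.1887  0.0438]
```

View pics/w7.png

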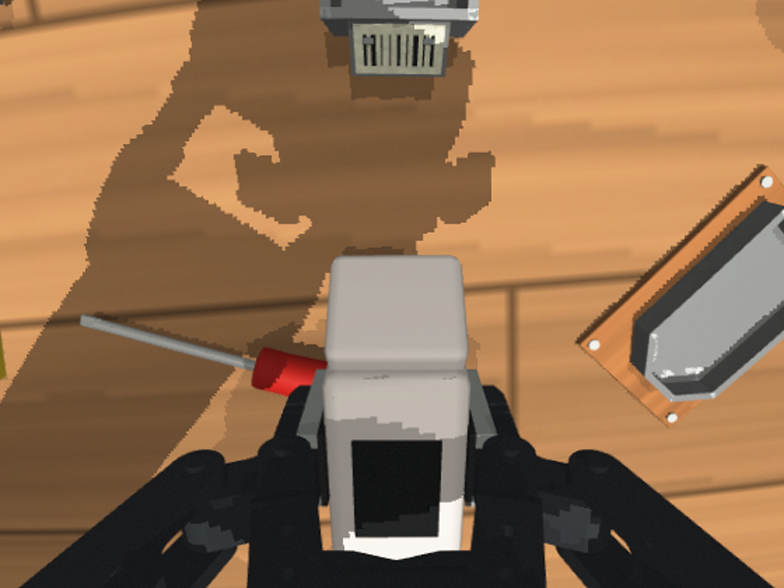

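Label C sits centred at (398,50), square, just as for the deep one. Hold.

apply_moves:
  motion:
    - {"dx": 1,"dy": 0,"dz": 0,"wx": 0,"wy": 0,"wz": 0,"grip": 20}
    - {"dx": 1,"dy": 0,"dz": 0,"wx": 0,"wy": 0,"wz": 0,"grip": 20}
    - {"dx": 1,"dy": 0,"dz": 0,"wx": 0,"wy": 0,"wz": 0,"grip": 20}
    - {"dx": 1,"dy": 0,"dz": 0,"wx": 0,"wy": 0,"wz": 0,"grip": 20}
    - {"dx": 1,"dy": 0,"dz": 0,"wx": 0,"wy": 0,"wz": 0,"grip": 20}
    - {"dx": 1,"dy": 0,"dz": 0,"wx": 0,"wy": 0,"wz": 0,"grip": 20}
    - {"dx": 1,"dy": 0,"dz": 0,"wx": 0,"wy": 0,"wz": 0,"grip": 20}
    - {"dx": 1,"dy": 0,"dz": 0,"wx": 0,"wy": 0,"wz": 0,"grip": 20}
    - {"dx": 1,"dy": 0,"dz": 0,"wx": 0,"wy": 0,"wz": 0,"grip": 20}
    - {"dx": 1,"dy": 0,"dz": 0,"wx": 0,"wy": 0,"wz": 0,"grip": 20}

```text
time_s: 13.55
ee_pos: [0.4338, -0.1788, 0.135]
ee_rot: [-0.706, 0.029, 0.707, 0.029]
ft_force: [0.3, -0.0, -2.9]
gripper_width: 0.0355
```

```bash
python3 - <<'E'
from h import *
pose();focus();psi=-.15;goal(.584-.111*np.cos(psi),.028-.111*np.sin(psi),.21,psi-np.pi)
E
```

```text
t 13.55 p [ 0.4338 -0.1788  0.135 ] psi 3.0589 xt [-0.  0. -1.] w 0.0355 F [ 0.3 -0.  -2.9] q [-0.65  0.    1.99  0.    1.15  1.  ]
focus [ 0.5444 -0.1879  0.041 ]
d [ -75.  -226.   -21.9] w [0.0673 0.0001 0.0001] rows 5.7
```

apply_moves:
  motion:
    - {"dx": 0,"dy": 0,"dz": 0,"wx": 0,"wy": 0,"wz": 0,"grip": 20}
    - {"dx": 0,"dy": 0,"dz": 0,"wx": 0,"wy": 0,"wz": 0,"grip": 20}
    - {"dx": 0,"dy": 0,"dz": 0,"wx": 0,"wy": 0,"wz": 0,"grip": 20}
    - {"dx": 0,"dy": 0,"dz": 0,"wx": 0,"wy": 0,"wz": 0,"grip": 20}
    - {"dx": 0,"dy": 0,"dz": 0,"wx": 0,"wy": 0,"wz": 0,"grip": 20}
    - {"dx": -20,"dy": 0,"dz": 0,"wx": 0,"wy": 0,"wz": 0,"grip": 20}
    - {"dx": -45,"dy": -5,"dz": -2,"wx": 0.01,"wy": 0,"wz": 0,"grip": 20}
    - {"dx": -65,"dy": -20,"dz": -3,"wx": 0.01,"wy": 0,"wz": 0,"grip": 20}
    - {"dx": -75,"dy": -45,"dz": -5,"wx": 0.02,"wy": 0,"wz": 0,"grip": 20}
    - {"dx": -75,"dy": -75,"dz": -8,"wx": 0.03,"wy": 0,"wz": 0,"grip": 20}

```text
time_s: 14.38
ee_pos: [0.4497, -0.1057, 0.2134]
ee_rot: [0.708, -0.042, -0.704, -0.04]
ft_force: [0.6, -0.1, -2.0]
gripper_width: 0.0354
```

apply_moves:
  motion:
    - {"dx": 0,"dy": -30,"dz": -3,"wx": 0.01,"wy": 0,"wz": 0,"grip": 20}
    - {"dx": 0,"dy": -62,"dz": -6,"wx": 0.02,"wy": 0,"wz": 0,"grip": 20}
    - {"dx": 0,"dy": -94,"dz": -9,"wx": 0.03,"wy": 0,"wz": 0,"grip": 20}
    - {"dx": 0,"dy": -120,"dz": -12,"wx": 0.04,"wy": 0,"wz": 0,"grip": 20}
    - {"dx": 0,"dy": -140,"dz": -14,"wx": 0.04,"wy": 0,"wz": 0,"grip": 20}
    - {"dx": 0,"dy": -151,"dz": -14,"wx": 0.04,"wy": 0,"wz": 0,"grip": 20}
    - {"dx": 0,"dy": -151,"dz": -14,"wx": 0.04,"wy": 0,"wz": 0,"grip": 20}
    - {"dx": 0,"dy": -151,"dz": -14,"wx": 0.04,"wy": 0,"wz": 0,"grip": 20}
    - {"dx": 0,"dy": -151,"dz": -14,"wx": 0.04,"wy": 0,"wz": 0,"grip": 20}
    - {"dx": 0,"dy": -151,"dz": -14,"wx": 0.04,"wy": 0,"wz": 0,"grip": 20}

```text
time_s: 15.22
ee_pos: [0.4788, 0.0426, 0.21]
ee_rot: [-0.705, 0.055, 0.705, 0.054]
ft_force: [0.6, -0.2, -2.2]
gripper_width: 0.0354
```

```bash
python3 - <<'E'
from h import *
pose();c=cam("wrist"); save("w8",c["pixels"],None,1.4);save("w8c",c["pixels"],(220,0,340,80),6)
E
```

```text
t 15.22 p [0.4788 0.0426 0.21  ] psi 2.9874 xt [-0. -0. -1.] w 0.0354 F [ 0.6 -0.2 -2.2] q [-0.16 -0.06  1.89 -0.    1.31  1.56]
```

View pics/w8.png

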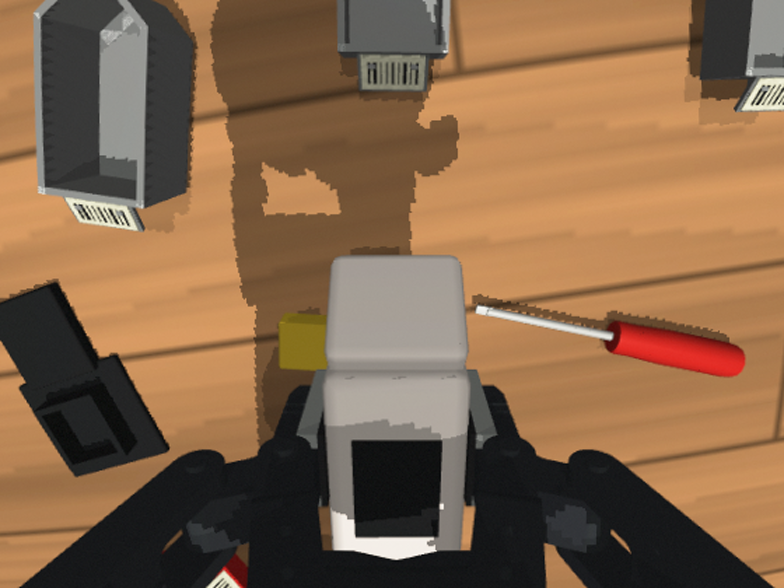

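View pics/w8c.png

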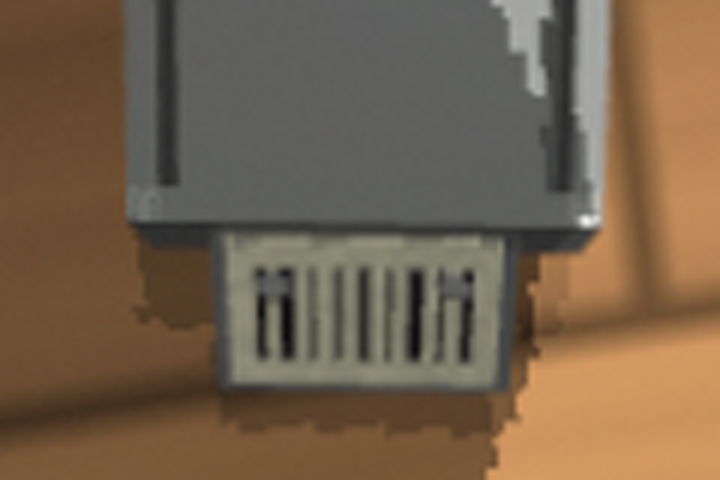

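```bash
python3 - <<'E'
from h import *
c=cam("wrist")
Pc=lambda l:[(220+x/6,y/6) for x,y in l]
dz=.011*np.sin(np.radians(40))
a=plane(c,Pc([(225,234),(508,236)]),.028+dz);b=plane(c,Pc([(230,384),(498,388)]),.028-dz);L=(a.mean(0)+b.mean(0))/2;print(L)
for s in(a,b):
  v=s[0]-s[1];print(np.linalg.norm(v),np.arctan2(v[1],v[0])-np.pi/2)
psi=-.165
goal(L[0]-.111*np.cos(psi),L[1]-.111*np.sin(psi),.122,psi-np.pi)
E
```

```text
[0.58535621 0.02849922 0.028     ]
0.03633414585867936 -0.1607967536899566
0.03663129322146016 -0.1684492969801017
d [88.1 -3.4  3.5] w [ 0.0109 -0.     -0.0002] rows 2.1
```

apply_moves:
  motion:
    - {"dx": 20,"dy": -2,"dz": 1,"wx": 0.011,"wy": 0,"wz": 0,"grip": 20}
    - {"dx": 45,"dy": -3,"dz": -2,"wx": 0.011,"wy": 0,"wz": 0,"grip": 20}
    - {"dx": 68,"dy": -3,"dz": -3,"wx": 0.011,"wy": 0,"wz": 0,"grip": 20}
    - {"dx": 82,"dy": -3,"dz": 0,"wx": 0.011,"wy": 0,"wz": 0,"grip": 20}
    - {"dx": 88,"dy": -3,"dz": 3,"wx": 0.011,"wy": 0,"wz": 0,"grip": 20}
    - {"dx": 89,"dy": -3,"dz": 3.5,"wx": 0.011,"wy": 0,"wz": 0,"grip": 20}
    - {"dx": 89,"dy": -3,"dz": 3.5,"wx": 0.011,"wy": 0,"wz": 0,"grip": 20}
    - {"dx": 89,"dy": -3,"dz": 3.5,"wx": 0.011,"wy": 0,"wz": 0,"grip": 20}
    - {"dx": 89,"dy": -3,"dz": 3.5,"wx": 0.011,"wy": 0,"wz": 0,"grip": 20}
    - {"dx": 89,"dy": -3,"dz": 3.5,"wx": 0.011,"wy": 0,"wz": 0,"grip": 20}

```text
time_s: 16.15
ee_pos: [0.4767, 0.0471, 0.1222]
ee_rot: [0.706, -0.058, -0.704, -0.058]
ft_force: [0.6, -0.0, -2.5]
gripper_width: 0.0351
```

```bash
python3 - <<'E'
from h import *
pose();focus();c=cam("wrist"); save("w9",c["pixels"],None,1.4)
E
```

```text
t 16.15 p [0.4767 0.0471 0.1222] psi 2.9779 xt [ 0.002 -0.    -1.   ] w 0.0351 F [ 0.6 -0.  -2.5] q [-0.15  0.04  1.98 -0.    1.12  1.58]
focus [0.5865 0.0289 0.0285]
```

View pics/w9.png

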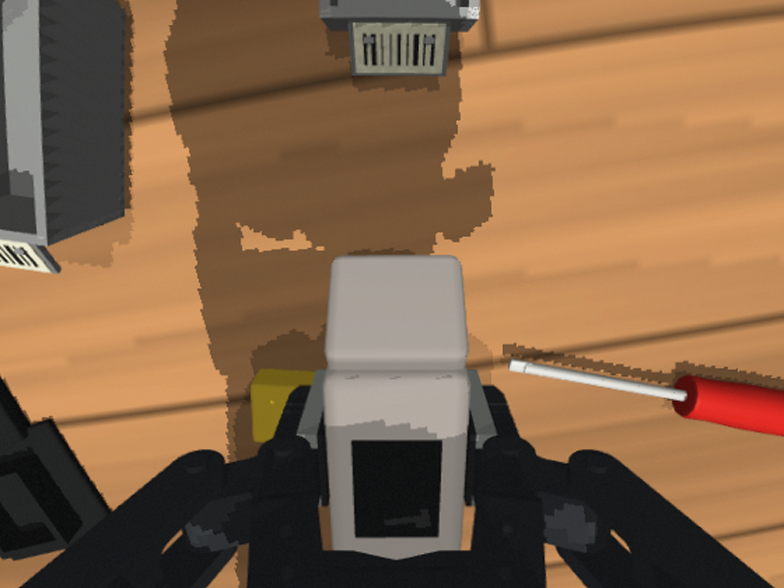

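apply_moves:
  motion:
    - {"dx": 0,"dy": 0,"dz": 0,"wx": 0,"wy": 0,"wz": 0,"grip": 20}
    - {"dx": 0,"dy": 0,"dz": 0,"wx": 0,"wy": 0,"wz": 0,"grip": 20}
    - {"dx": 0,"dy": 0,"dz": 0,"wx": 0,"wy": 0,"wz": 0,"grip": 20}
    - {"dx": 0,"dy": 0,"dz": 0,"wx": 0,"wy": 0,"wz": 0,"grip": 20}
    - {"dx": 0,"dy": 0,"dz": 0,"wx": 0,"wy": 0,"wz": 0,"grip": 20}
    - {"dx": 0,"dy": 0,"dz": 0,"wx": 0,"wy": 0,"wz": 0,"grip": 20}
    - {"dx": 0,"dy": 0,"dz": 0,"wx": 0,"wy": 0,"wz": 0,"grip": 20}
    - {"dx": 0,"dy": 0,"dz": 0,"wx": 0,"wy": 0,"wz": 0,"grip": 20}
    - {"dx": 0,"dy": 0,"dz": 0,"wx": 0,"wy": 0,"wz": 0,"grip": 20}
    - {"dx": 0,"dy": 0,"dz": 0,"wx": 0,"wy": 0,"wz": 0,"grip": 20}

```text
time_s: 17.03
ee_pos: [0.4758, 0.0472, 0.1211]
ee_rot: [-0.705, 0.058, 0.705, 0.058]
ft_force: [-0.2, -0.4, -2.3]
gripper_width: 0.0353
```

```bash
python3 - <<'E'
from h import *
pose();focus();goal(.3795,.2995,.21,.165-np.pi)
E
```

```text
t 17.03 p [0.4758 0.0472 0.1211] psi 2.9779 xt [-0. -0. -1.] w 0.0353 F [-0.2 -0.4 -2.3] q [-0.15  0.05  1.98 -0.    1.12  1.58]
focus [0.5853 0.0291 0.0271]
d [ -88.9 -233.2  136.2] w [-0.3287  0.     -0.    ] rows 6.8
```

apply_moves:
  motion:
    - {"dx": 0,"dy": 0,"dz": 0,"wx": 0,"wy": 0,"wz": 0,"grip": 20}
    - {"dx": 0,"dy": 0,"dz": 0,"wx": 0,"wy": 0,"wz": 0,"grip": 20}
    - {"dx": 0,"dy": 0,"dz": 0,"wx": 0,"wy": 0,"wz": 0,"grip": 20}
    - {"dx": 0,"dy": 0,"dz": 0,"wx": 0,"wy": 0,"wz": 0,"grip": 20}
    - {"dx": 0,"dy": 0,"dz": 0,"wx": 0,"wy": 0,"wz": 0,"grip": 20}
    - {"dx": 0,"dy": 0,"dz": 0,"wx": 0,"wy": 0,"wz": 0,"grip": 20}
    - {"dx": -20,"dy": 0,"dz": 0,"wx": 0,"wy": 0,"wz": 0,"grip": 20}
    - {"dx": -45,"dy": -10,"dz": 5,"wx": -0.01,"wy": 0,"wz": 0,"grip": 20}
    - {"dx": -70,"dy": -28,"dz": 16,"wx": -0.03,"wy": 0,"wz": 0,"grip": 20}
    - {"dx": -85,"dy": -53,"dz": 31,"wx": -0.06,"wy": 0,"wz": 0,"grip": 20}

```text
time_s: 17.87
ee_pos: [0.4554, 0.104, 0.209]
ee_rot: [0.708, -0.037, -0.705, -0.037]
ft_force: [0.5, 0.4, -1.7]
gripper_width: 0.0354
```

```bash
python3 - <<'E'
from h import *
pose();goal(.3795,.2995,.21,.165-np.pi)
E
```

```text
t 17.87 p [0.4554 0.104  0.209 ] psi 3.0363 xt [ 0.004 -0.001 -1.   ] w 0.0354 F [ 0.5  0.4 -1.7] q [-0.03 -0.1   1.93 -0.    1.3   1.64]
d [  -1.5 -186.4   96. ] w [-0.2703 -0.0043 -0.0008] rows 5.0
```

apply_moves:
  motion:
    - {"dx": 0,"dy": -27,"dz": 14,"wx": -0.04,"wy": 0,"wz": 0,"grip": 20}
    - {"dx": 0,"dy": -54,"dz": 28,"wx": -0.08,"wy": 0,"wz": 0,"grip": 20}
    - {"dx": 0,"dy": -81,"dz": 42,"wx": -0.12,"wy": 0,"wz": 0,"grip": 20}
    - {"dx": 0,"dy": -108,"dz": 56,"wx": -0.16,"wy": 0,"wz": 0,"grip": 20}
    - {"dx": 0,"dy": -135,"dz": 70,"wx": -0.2,"wy": 0,"wz": 0,"grip": 20}
    - {"dx": 0,"dy": -160,"dz": 83,"wx": -0.24,"wy": 0,"wz": 0,"grip": 20}
    - {"dx": 0,"dy": -178,"dz": 92,"wx": -0.26,"wy": 0,"wz": 0,"grip": 20}
    - {"dx": 0,"dy": -186,"dz": 96,"wx": -0.27,"wy": 0,"wz": 0,"grip": 20}
    - {"dx": 0,"dy": -186,"dz": 96,"wx": -0.27,"wy": 0,"wz": 0,"grip": 20}
    - {"dx": 0,"dy": -186,"dz": 96,"wx": -0.27,"wy": 0,"wz": 0,"grip": 20}

```text
time_s: 18.7
ee_pos: [0.3778, 0.2992, 0.206]
ee_rot: [0.705, 0.059, -0.705, 0.059]
ft_force: [1.0, -0.7, -3.5]
gripper_width: 0.0353
```

```bash
python3 - <<'E'
from h import *
pose();goal(.3795,.2996,.21,.165-np.pi);c=cam("wrist"); save("w10",c["pixels"],None,1.4)
E
```

```text
t 18.7 p [0.3778 0.2992 0.206 ] psi -2.9749 xt [ 0.    -0.001 -1.   ] w 0.0353 F [ 1.  -0.7 -3.5] q [ 0.42 -0.05  1.9  -0.    1.3   1.82]
d [-4.  -0.1 -1.8] w [ 0.0017  0.0001 -0.0007] rows 0.1
```

View pics/w10.png

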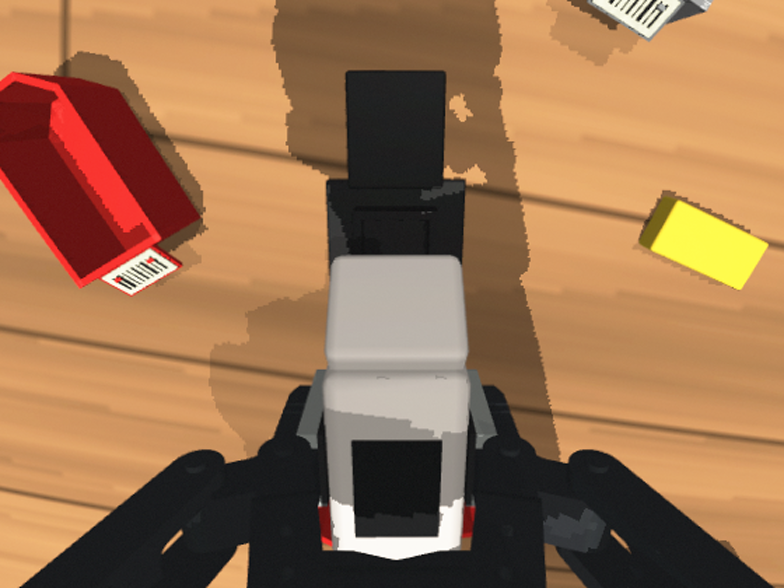

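apply_moves:
  motion:
    - {"dx": 15,"dy": 0,"dz": -2,"wx": 0.002,"wy": 0,"wz": 0,"grip": 20}
    - {"dx": 30,"dy": 0,"dz": -2,"wx": 0.002,"wy": 0,"wz": 0,"grip": 20}
    - {"dx": 45,"dy": 0,"dz": -2,"wx": 0.002,"wy": 0,"wz": 0,"grip": 20}
    - {"dx": 60,"dy": 0,"dz": -2,"wx": 0.002,"wy": 0,"wz": 0,"grip": 20}
    - {"dx": 75,"dy": 0,"dz": -2,"wx": 0.002,"wy": 0,"wz": 0,"grip": 20}
    - {"dx": 85,"dy": 0,"dz": -2,"wx": 0.002,"wy": 0,"wz": 0,"grip": 20}
    - {"dx": 95,"dy": 0,"dz": -2,"wx": 0.002,"wy": 0,"wz": 0,"grip": 20}
    - {"dx": 103,"dy": 0,"dz": -2,"wx": 0.002,"wy": 0,"wz": 0,"grip": 20}
    - {"dx": 109,"dy": 0,"dz": -2,"wx": 0.002,"wy": 0,"wz": 0,"grip": 20}
    - {"dx": 114,"dy": 0,"dz": -2,"wx": 0.002,"wy": 0,"wz": 0,"grip": 20}

```text
time_s: 19.58
ee_pos: [0.3799, 0.2997, 0.0917]
ee_rot: [0.705, 0.058, -0.705, 0.058]
ft_force: [0.2, 0.5, -2.2]
gripper_width: 0.0354
```

```bash
python3 - <<'E'
from h import *
pose()
E
```

```text
t 19.58 p [0.3799 0.2997 0.0917] psi -2.9776 xt [ 0.  0. -1.] w 0.0354 F [ 0.2  0.5 -2.2] q [ 0.42  0.11  1.98 -0.    1.05  1.82]
```

Lower 1–2 mm more, release.

apply_moves:
  motion:
    - {"dx": 1,"dy": 0,"dz": 0,"wx": 0,"wy": 0,"wz": 0,"grip": 20}
    - {"dx": 1.5,"dy": 0,"dz": 0,"wx": 0,"wy": 0,"wz": 0,"grip": 20}
    - {"dx": 1.5,"dy": 0,"dz": 0,"wx": 0,"wy": 0,"wz": 0,"grip": 45}
    - {"dx": 1.5,"dy": 0,"dz": 0,"wx": 0,"wy": 0,"wz": 0,"grip": 60}
    - {"dx": 1.5,"dy": 0,"dz": 0,"wx": 0,"wy": 0,"wz": 0,"grip": 75}
    - {"dx": 1.5,"dy": 0,"dz": 0,"wx": 0,"wy": 0,"wz": 0,"grip": 85}
    - {"dx": 1.5,"dy": 0,"dz": 0,"wx": 0,"wy": 0,"wz": 0,"grip": 85}
    - {"dx": 1.5,"dy": 0,"dz": 0,"wx": 0,"wy": 0,"wz": 0,"grip": 85}
    - {"dx": 1.5,"dy": 0,"dz": 0,"wx": 0,"wy": 0,"wz": 0,"grip": 85}
    - {"dx": 1.5,"dy": 0,"dz": 0,"wx": 0,"wy": 0,"wz": 0,"grip": 85}

```text
time_s: 20.42
ee_pos: [0.3796, 0.2999, 0.0906]
ee_rot: [0.705, 0.058, -0.705, 0.058]
ft_force: [0.3, -0.1, 0.3]
gripper_width: 0.0852
```

apply_moves:
  motion:
    - {"dx": -10,"dy": 0,"dz": 0,"wx": 0,"wy": 0,"wz": 0,"grip": 85}
    - {"dx": -30,"dy": 0,"dz": 0,"wx": 0,"wy": 0,"wz": 0,"grip": 85}
    - {"dx": -60,"dy": 0,"dz": 0,"wx": 0,"wy": 0,"wz": 0,"grip": 85}
    - {"dx": -95,"dy": 0,"dz": 0,"wx": 0,"wy": 0,"wz": 0,"grip": 85}
    - {"dx": -130,"dy": 0,"dz": 0,"wx": 0,"wy": 0,"wz": 0,"grip": 85}
    - {"dx": -165,"dy": 0,"dz": 0,"wx": 0,"wy": 0,"wz": 0,"grip": 85}
    - {"dx": -200,"dy": 0,"dz": 0,"wx": 0,"wy": 0,"wz": 0,"grip": 85}
    - {"dx": -225,"dy": 0,"dz": 0,"wx": 0,"wy": 0,"wz": 0,"grip": 85}
    - {"dx": -240,"dy": 0,"dz": 0,"wx": 0,"wy": 0,"wz": 0,"grip": 85}
    - {"dx": -240,"dy": 0,"dz": 0,"wx": 0,"wy": 0,"wz": 0,"grip": 85}

```text
time_s: 21.25
ee_pos: [0.3811, 0.3006, 0.3358]
ee_rot: [0.708, 0.059, -0.702, 0.057]
ft_force: [0.6, 0.9, 0.6]
gripper_width: 0.0851
```

```bash
python3 - <<'E'
from h import *
pose();c=cam("wrist"); save("w11",c["pixels"],None,1.4)
t=cam("top");save("t4",t["pixels"],(190,130,450,320),3)
E
```

```text
t 21.25 p [0.3811 0.3006 0.3358] psi -2.9771 xt [ 0.008  0.004 -1.   ] w 0.0851 F [0.6 0.9 0.6] q [ 0.42 -0.13  1.71 -0.    1.55  1.82]
```

View pics/w11.png

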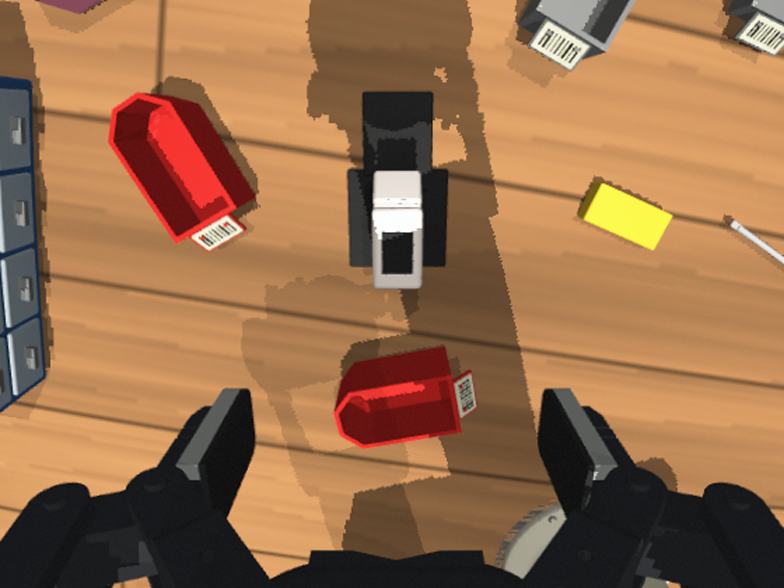

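View pics/t4.png

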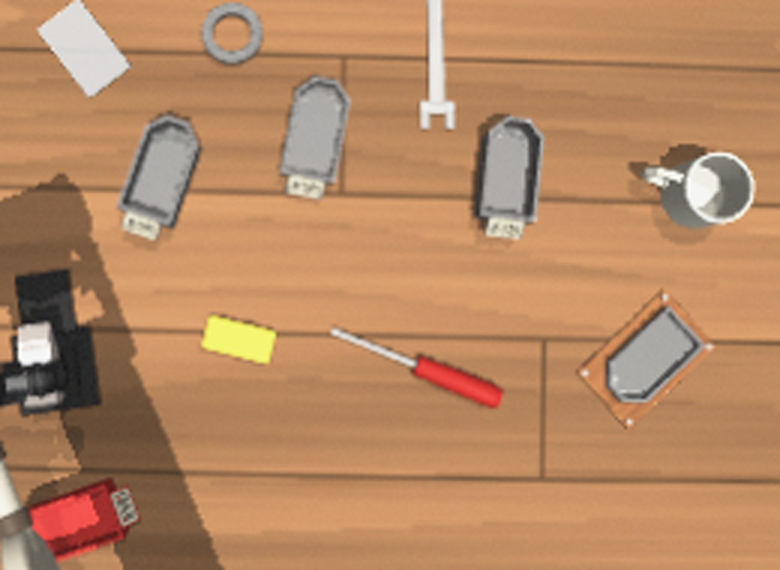

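```bash
python3 - <<'E'
from h import *
goal(.599,.183,.26,-.32-np.pi)
E
```

```text
d [  70.9  151.2 -197.3] w [ 4.843e-01 -7.000e-04  4.000e-04] rows 6.2
```

apply_moves:
  motion:
    - {"dx": 5,"dy": 15,"dz": -20,"wx": 0.05,"wy": 0,"wz": 0,"grip": 85}
    - {"dx": 15,"dy": 35,"dz": -46,"wx": 0.1,"wy": 0,"wz": 0,"grip": 85}
    - {"dx": 25,"dy": 56,"dz": -72,"wx": 0.17,"wy": 0,"wz": 0,"grip": 85}
    - {"dx": 35,"dy": 78,"dz": -100,"wx": 0.24,"wy": 0,"wz": 0,"grip": 85}
    - {"dx": 46,"dy": 100,"dz": -128,"wx": 0.31,"wy": 0,"wz": 0,"grip": 85}
    - {"dx": 56,"dy": 120,"dz": -155,"wx": 0.38,"wy": 0,"wz": 0,"grip": 85}
    - {"dx": 66,"dy": 138,"dz": -180,"wx": 0.44,"wy": 0,"wz": 0,"grip": 85}
    - {"dx": 72,"dy": 151,"dz": -197,"wx": 0.484,"wy": 0,"wz": 0,"grip": 85}
    - {"dx": 72,"dy": 151,"dz": -197,"wx": 0.484,"wy": 0,"wz": 0,"grip": 85}
    - {"dx": 72,"dy": 151,"dz": -197,"wx": 0.484,"wy": 0,"wz": 0,"grip": 85}

```text
time_s: 22.18
ee_pos: [0.5977, 0.1824, 0.2554]
ee_rot: [-0.696, 0.113, 0.7, 0.112]
ft_force: [-0.3, -0.6, 0.2]
gripper_width: 0.0852
```

```bash
python3 - <<'E'
from h import *
pose();c=cam("wrist"); save("w12",c["pixels"],None,1.4)
E
```

```text
t 22.18 p [0.5977 0.1824 0.2554] psi 2.8211 xt [-0.006 -0.    -1.   ] w 0.0852 F [-0.3 -0.6  0.2] q [0.1  0.28 1.43 0.   1.43 1.99]
```

View pics/w12.png

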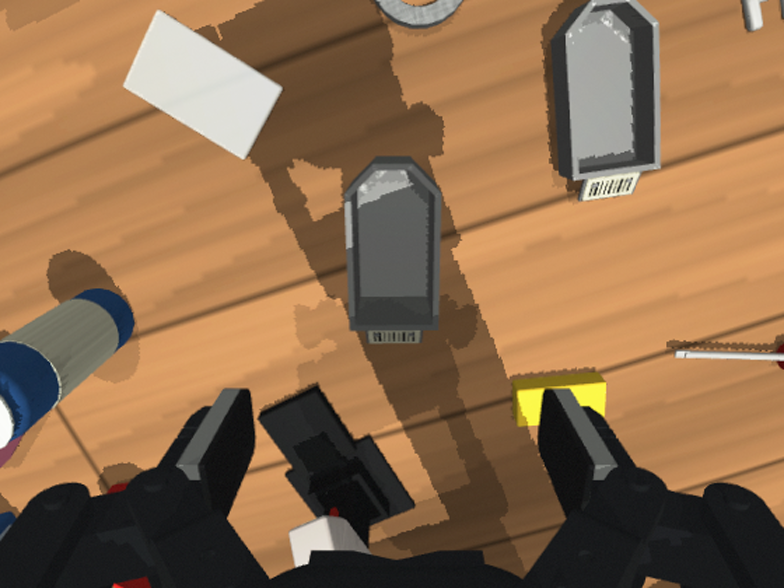

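```bash
cat >> h.py <<'E'
def rim(c,px,z,ref=None):
    """px order: back-left(+y), back-right(-y), cutL, cutR, frontL, frontR in raw pixels (tray frame, +y=left)"""
    g=plane(c,px,z); m=lambda a,b:(g[a]+g[b])/2
    v=m(4,5)-m(0,1); u=(g[2]-g[0])+(g[3]-g[1]); w=g[0]-g[1]; w2=g[2]-g[3]
    A=lambda v:round(float(np.arctan2(v[1],v[0])),4)
    print("angles",A(v),A(u),A([w[1],-w[0]]),A([w2[1],-w2[0]]),"len",np.linalg.norm(v).round(4),"wid",np.linalg.norm(w).round(4),np.linalg.norm(w2).round(4))
    ctr=(m(0,1)+m(4,5))/2; print("centre",ctr.round(4)); return ctr
E
python3 - <<'E'
from h import *
c=cam("wrist")
P=lambda l:[(x/1.4,y/1.4) for x,y in l]
rim(c,P([(349,330),(439,328),(346,195),(440,193),(375,158),(411,157)]),.068)
pose()
save("w12c",c["pixels"],(235,100,335,255),4)
E
```

```text
angles -0.315 -0.3134 -0.2956 -0.2982 len 0.1128 wid 0.0608 0.0581
centre [0.6006 0.1844 0.068 ]
t 22.28 p [0.5975 0.1836 0.2576] psi 2.823 xt [-0.002  0.    -1.   ] w 0.0849 F [ 0.   0.4 -0.1] q [0.1  0.28 1.43 0.   1.43 1.99]
```

View pics/w12c.png

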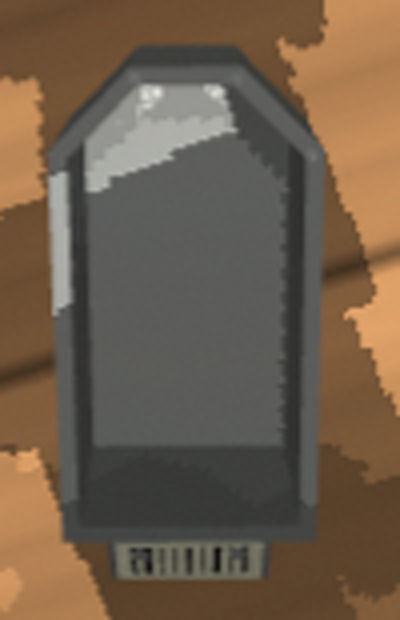

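```bash
python3 - <<'E'
from h import *
goal(.599,.184,.058,-.312-np.pi)
E
```

```text
d [199.6  -1.   -1.8] w [-0.0065  0.0022 -0.0006] rows 4.8
```

apply_moves:
  motion:
    - {"dx": 25,"dy": -1,"dz": -2,"wx": -0.006,"wy": 0,"wz": 0,"grip": 85}
    - {"dx": 58,"dy": -1,"dz": -2,"wx": -0.006,"wy": 0,"wz": 0,"grip": 85}
    - {"dx": 92,"dy": -1,"dz": -2,"wx": -0.006,"wy": 0,"wz": 0,"grip": 85}
    - {"dx": 125,"dy": -1,"dz": -2,"wx": -0.006,"wy": 0,"wz": 0,"grip": 85}
    - {"dx": 155,"dy": -1,"dz": -2,"wx": -0.006,"wy": 0,"wz": 0,"grip": 85}
    - {"dx": 178,"dy": -1,"dz": -2,"wx": -0.006,"wy": 0,"wz": 0,"grip": 85}
    - {"dx": 193,"dy": -1,"dz": -2,"wx": -0.006,"wy": 0,"wz": 0,"grip": 85}
    - {"dx": 199,"dy": -1,"dz": -2,"wx": -0.006,"wy": 0,"wz": 0,"grip": 85}
    - {"dx": 199,"dy": -1,"dz": -2,"wx": -0.006,"wy": 0,"wz": 0,"grip": 85}
    - {"dx": 199,"dy": -1,"dz": -2,"wx": -0.006,"wy": 0,"wz": 0,"grip": 85}

```text
time_s: 23.12
ee_pos: [0.601, 0.1841, 0.0607]
ee_rot: [0.699, -0.11, -0.698, -0.11]
ft_force: [0.0, -0.3, 0.1]
gripper_width: 0.0852
```

apply_moves:
  motion:
    - {"dx": 0,"dy": 0,"dz": 0,"wx": 0,"wy": 0,"wz": 0,"grip": 75}
    - {"dx": 0,"dy": 0,"dz": 0,"wx": 0,"wy": 0,"wz": 0,"grip": 68}
    - {"dx": 0,"dy": 0,"dz": 0,"wx": 0,"wy": 0,"wz": 0,"grip": 62}
    - {"dx": 0,"dy": 0,"dz": 0,"wx": 0,"wy": 0,"wz": 0,"grip": 56}
    - {"dx": 0,"dy": 0,"dz": 0,"wx": 0,"wy": 0,"wz": 0,"grip": 50}
    - {"dx": 0,"dy": 0,"dz": 0,"wx": 0,"wy": 0,"wz": 0,"grip": 50}
    - {"dx": 0,"dy": 0,"dz": 0,"wx": 0,"wy": 0,"wz": 0,"grip": 50}
    - {"dx": 0,"dy": 0,"dz": 0,"wx": 0,"wy": 0,"wz": 0,"grip": 50}
    - {"dx": 0,"dy": 0,"dz": 0,"wx": 0,"wy": 0,"wz": 0,"grip": 50}
    - {"dx": 0,"dy": 0,"dz": 0,"wx": 0,"wy": 0,"wz": 0,"grip": 50}
  squeeze: 30

```text
time_s: 23.95
ee_pos: [0.6018, 0.1834, 0.061]
ee_rot: [0.699, -0.11, -0.698, -0.111]
ft_force: [-1.7, -1.1, 6.5]
gripper_width: 0.0591
```

```bash
python3 - <<'E'
from h import *
pose();c=cam("wrist"); save("w13",c["pixels"],None,1.4)
E
```

```text
t 23.95 p [0.6018 0.1834 0.061 ] psi 2.828 xt [ 0.002  0.    -1.   ] w 0.0591 F [-1.7 -1.1  6.5] q [ 0.1   0.49  1.57 -0.    1.08  1.99]
```

View pics/w13.png

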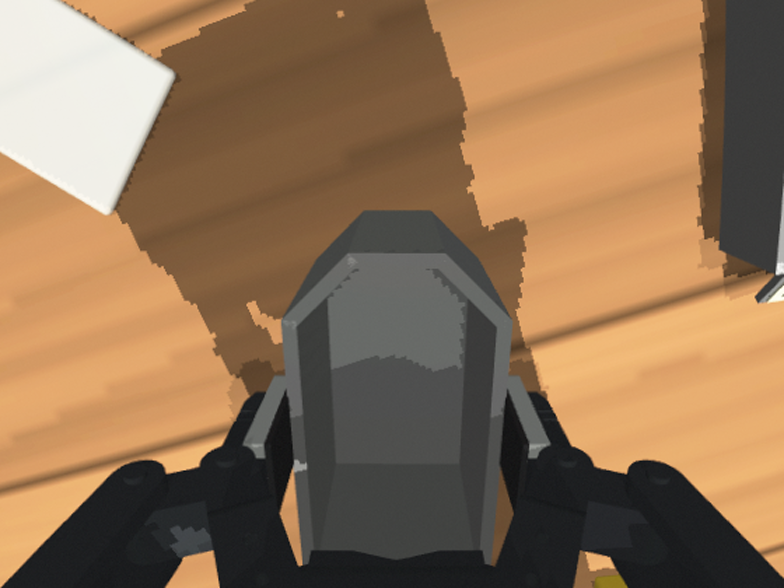

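```bash
python3 - <<'E'
from h import *
c=cam("wrist")
P=lambda l:[(x/1.4,y/1.4) for x,y in l]
g=plane(c,P([(352,254),(443,254)]),.068);s=read_state();m=R.from_quat(s["ee_rot"]).as_matrix()
print("front in tool",((g-np.array(s["ee_pos"]))@m).round(4))
g=plane(c,P([(284,325),(511,325)]),.068);print("cut corners in tool",((g-np.array(s["ee_pos"]))@m).round(4))
goal(.505,-.435,.26,2.343-np.pi)
E
```

```text
front in tool [[-0.0069 -0.0119 -0.0514]
 [-0.0069  0.0105 -0.0514]]
cut corners in tool [[-0.0069 -0.03   -0.0325]
 [-0.0069  0.0287 -0.0325]]
d [-199.2  617.9  -99.1] w [-2.6567e+00 -1.5000e-03 -2.2000e-03] rows 21.3
```

apply_moves:
  motion:
    - {"dx": -15,"dy": 0,"dz": 0,"wx": 0,"wy": 0,"wz": 0,"grip": 50}
    - {"dx": -35,"dy": 0,"dz": 0,"wx": 0,"wy": 0,"wz": 0,"grip": 50}
    - {"dx": -65,"dy": 0,"dz": 0,"wx": 0,"wy": 0,"wz": 0,"grip": 50}
    - {"dx": -95,"dy": 0,"dz": 0,"wx": 0,"wy": 0,"wz": 0,"grip": 50}
    - {"dx": -125,"dy": 5,"dz": -1,"wx": -0.05,"wy": 0,"wz": 0,"grip": 50}
    - {"dx": -155,"dy": 15,"dz": -2,"wx": -0.13,"wy": 0,"wz": 0,"grip": 50}
    - {"dx": -180,"dy": 35,"dz": -5,"wx": -0.23,"wy": 0,"wz": 0,"grip": 50}
    - {"dx": -195,"dy": 60,"dz": -9,"wx": -0.35,"wy": 0,"wz": 0,"grip": 50}
    - {"dx": -199,"dy": 90,"dz": -14,"wx": -0.47,"wy": 0,"wz": 0,"grip": 50}
    - {"dx": -199,"dy": 120,"dz": -19,"wx": -0.59,"wy": 0,"wz": 0,"grip": 50}

```text
time_s: 24.88
ee_pos: [0.5825, 0.0626, 0.2608]
ee_rot: [0.701, 0.1, -0.699, 0.1]
ft_force: [0.2, -0.5, -1.7]
gripper_width: 0.0591
```

```bash
python3 - <<'E'
from h import *
pose();goal(.505,-.435,.26,2.343-np.pi)
E
```

```text
t 24.88 p [0.5825 0.0626 0.2608] psi -2.8582 xt [ 0.004 -0.    -1.   ] w 0.0591 F [ 0.2 -0.5 -1.7] q [-0.1   0.17  1.55  0.    1.41  1.19]
d [  0.6 456.1 213.5] w [-2.0596e+00 -9.0000e-04 -4.7000e-03] rows 16.5
```

apply_moves:
  motion:
    - {"dx": 0,"dy": 27,"dz": 13,"wx": -0.12,"wy": 0,"wz": 0,"grip": 50}
    - {"dx": 0,"dy": 54,"dz": 26,"wx": -0.24,"wy": 0,"wz": 0,"grip": 50}
    - {"dx": 0,"dy": 81,"dz": 39,"wx": -0.36,"wy": 0,"wz": 0,"grip": 50}
    - {"dx": 0,"dy": 108,"dz": 52,"wx": -0.48,"wy": 0,"wz": 0,"grip": 50}
    - {"dx": 0,"dy": 135,"dz": 65,"wx": -0.6,"wy": 0,"wz": 0,"grip": 50}
    - {"dx": 0,"dy": 162,"dz": 78,"wx": -0.72,"wy": 0,"wz": 0,"grip": 50}
    - {"dx": 0,"dy": 189,"dz": 91,"wx": -0.84,"wy": 0,"wz": 0,"grip": 50}
    - {"dx": 0,"dy": 216,"dz": 104,"wx": -0.96,"wy": 0,"wz": 0,"grip": 50}
    - {"dx": 0,"dy": 243,"dz": 117,"wx": -1.08,"wy": 0,"wz": 0,"grip": 50}
    - {"dx": 0,"dy": 270,"dz": 130,"wx": -1.2,"wy": 0,"wz": 0,"grip": 50}

```text
time_s: 25.72
ee_pos: [0.5299, -0.233, 0.2583]
ee_rot: [0.522, 0.478, -0.522, 0.477]
ft_force: [1.3, 0.4, -1.6]
gripper_width: 0.0592
```

```bash
python3 - <<'E'
from h import *
pose();goal(.505,-.435,.26,2.343-np.pi)
E
```

```text
t 25.72 p [ 0.5299 -0.233   0.2583] psi -1.6595 xt [-0.  0. -1.] w 0.0592 F [ 1.3  0.4 -1.6] q [-0.62  0.16  1.57  0.    1.41 -0.53]
d [ -1.8  -6.9 203.4] w [-8.609e-01 -6.000e-04  1.000e-04] rows 6.9
```

apply_moves:
  motion:
    - {"dx": 0,"dy": -1,"dz": 27,"wx": -0.12,"wy": 0,"wz": 0,"grip": 50}
    - {"dx": 0,"dy": -2,"dz": 55,"wx": -0.24,"wy": 0,"wz": 0,"grip": 50}
    - {"dx": 0,"dy": -3,"dz": 85,"wx": -0.36,"wy": 0,"wz": 0,"grip": 50}
    - {"dx": 0,"dy": -4,"dz": 115,"wx": -0.48,"wy": 0,"wz": 0,"grip": 50}
    - {"dx": 0,"dy": -5,"dz": 145,"wx": -0.6,"wy": 0,"wz": 0,"grip": 50}
    - {"dx": 0,"dy": -6,"dz": 172,"wx": -0.72,"wy": 0,"wz": 0,"grip": 50}
    - {"dx": 0,"dy": -7,"dz": 193,"wx": -0.81,"wy": 0,"wz": 0,"grip": 50}
    - {"dx": 0,"dy": -7,"dz": 203,"wx": -0.86,"wy": 0,"wz": 0,"grip": 50}
    - {"dx": 0,"dy": -7,"dz": 203,"wx": -0.86,"wy": 0,"wz": 0,"grip": 50}
    - {"dx": 0,"dy": -7,"dz": 203,"wx": -0.86,"wy": 0,"wz": 0,"grip": 50}

```text
time_s: 26.55
ee_pos: [0.5042, -0.4331, 0.2579]
ee_rot: [0.278, 0.651, -0.277, 0.65]
ft_force: [1.0, 0.6, -1.3]
gripper_width: 0.0595
```

```bash
python3 - <<'E'
from h import *
pose();c=cam("wrist"); save("w14",c["pixels"],None,1.4);pose()
np.save("w14.npy",np.r_[read_state()["ee_pos"],read_state()["ee_rot"]])
E
```

```text
t 26.55 p [ 0.5042 -0.4331  0.2579] psi -0.8076 xt [-0.     0.001 -1.   ] w 0.0595 F [ 1.   0.6 -1.3] q [-0.89  0.38  1.3   0.    1.46 -1.65]
t 26.6 p [ 0.5045 -0.4325  0.2581] psi -0.8066 xt [-0.     0.001 -1.   ] w 0.0591 F [-0.3  0.6 -1.5] q [-0.89  0.38  1.3   0.    1.46 -1.65]
```

View pics/w14.png

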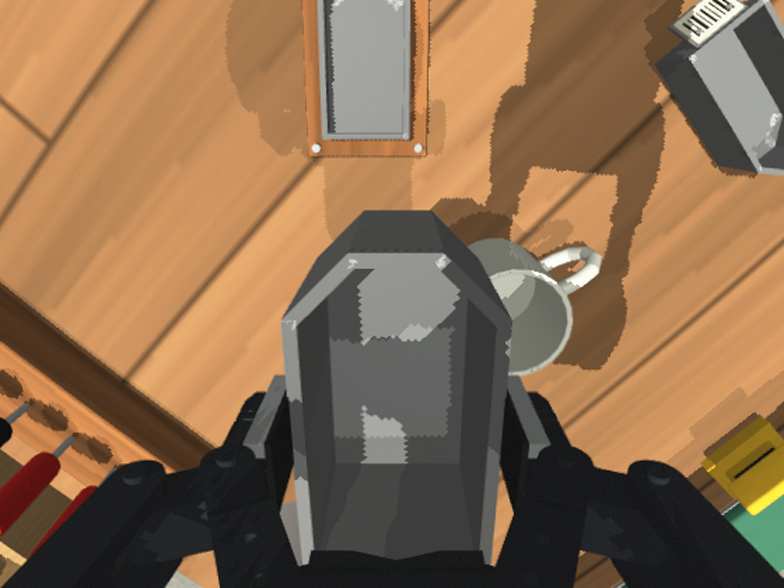

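```bash
python3 - <<'E'
from h import *
c=cam("wrist");save("w14c",c["pixels"],(210,0,315,115),7)
E
```

```text
(no output)
```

View pics/w14c.png

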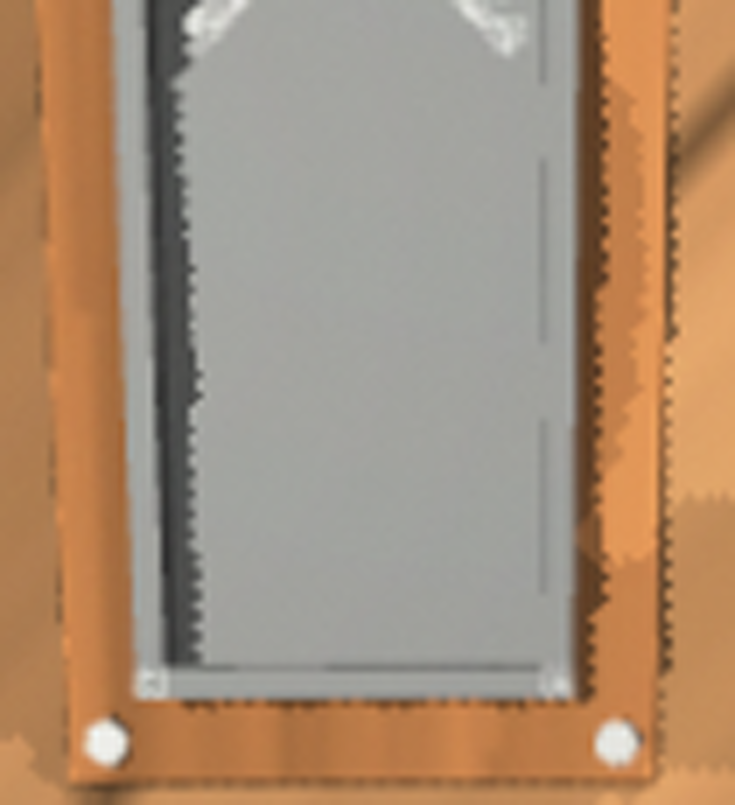

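```bash
python3 - <<'E'
from h import *
c=cam("wrist");pose()
Pc=lambda l:[(210+x/7,y/7) for x,y in l]
g=plane(c,Pc([(135,698),(573,697),(112,0),(579,0)]),.024)
A=lambda v:np.arctan2(v[1],v[0]).round(4)
w=g[0]-g[1];psi1=A(g[2]-g[0]);psi2=A(g[3]-g[1]);psi3=A([w[1],-w[0]])
print(psi1,psi2,psi3,np.linalg.norm(w))
psi=(psi1+psi2)/2*.5+psi3*.5
m=(g[0]+g[1])/2; x=np.array([np.cos(psi),np.sin(psi),0]);b=m+.055*x;print("psi",psi,"base",b)
b2=plane(c,Pc([(107,742),(617,742)]),.011);print(b2,A([(b2[0]-b2[1])[1],-(b2[0]-b2[1])[0]]))
E
```

```text
t 26.7 p [ 0.5047 -0.4321  0.2585] psi -0.8051 xt [-0.     0.001 -1.   ] w 0.0595 F [ 1.1 -0.3 -1.8] q [-0.89  0.38  1.3   0.    1.46 -1.66]
2.3318 2.3338 2.3358 0.06020883687146887
psi 2.3343 base [ 0.40480409 -0.35738535  0.024     ]
[[ 0.42133102 -0.4270201   0.011     ]
 [ 0.47407285 -0.37658153  0.011     ]] 2.3339
```

```bash
python3 - <<'E'
from h import *
goal(.4028,-.3543,.12,2.334-np.pi)
E
```

```text
d [ 138.5  -19.7 -126.6] w [ 0.0025 -0.0005 -0.0004] rows 4.5
```

apply_moves:
  motion:
    - {"dx": 0,"dy": -3,"dz": -20,"wx": 0.001,"wy": 0,"wz": 0,"grip": 50}
    - {"dx": 0,"dy": -8,"dz": -50,"wx": 0.002,"wy": 0,"wz": 0,"grip": 50}
    - {"dx": 5,"dy": -13,"dz": -80,"wx": 0.0025,"wy": 0,"wz": 0,"grip": 50}
    - {"dx": 20,"dy": -17,"dz": -108,"wx": 0.0025,"wy": 0,"wz": 0,"grip": 50}
    - {"dx": 45,"dy": -20,"dz": -127,"wx": 0.0025,"wy": 0,"wz": 0,"grip": 50}
    - {"dx": 75,"dy": -20,"dz": -127,"wx": 0.0025,"wy": 0,"wz": 0,"grip": 50}
    - {"dx": 105,"dy": -20,"dz": -127,"wx": 0.0025,"wy": 0,"wz": 0,"grip": 50}
    - {"dx": 128,"dy": -20,"dz": -127,"wx": 0.0025,"wy": 0,"wz": 0,"grip": 50}
    - {"dx": 138,"dy": -20,"dz": -127,"wx": 0.0025,"wy": 0,"wz": 0,"grip": 50}
    - {"dx": 138,"dy": -20,"dz": -127,"wx": 0.0025,"wy": 0,"wz": 0,"grip": 50}

```text
time_s: 27.53
ee_pos: [0.401, -0.3532, 0.1181]
ee_rot: [0.279, 0.652, -0.277, 0.649]
ft_force: [0.2, 0.1, -1.4]
gripper_width: 0.0596
```

```bash
python3 - <<'E'
from h import *
pose();c=cam("wrist"); save("w15",c["pixels"],None,1.4);goal(.4028,-.3543,.12,2.334-np.pi)
E
```

```text
t 27.53 p [ 0.401  -0.3532  0.1181] psi -0.8073 xt [-0.003  0.004 -1.   ] w 0.0596 F [ 0.2  0.1 -1.4] q [-0.95  0.19  1.82  0.    1.13 -1.71]
d [0.3 0.8 0.3] w [ 0.0003 -0.0015 -0.0003] rows 0.0
```

View pics/w15.png

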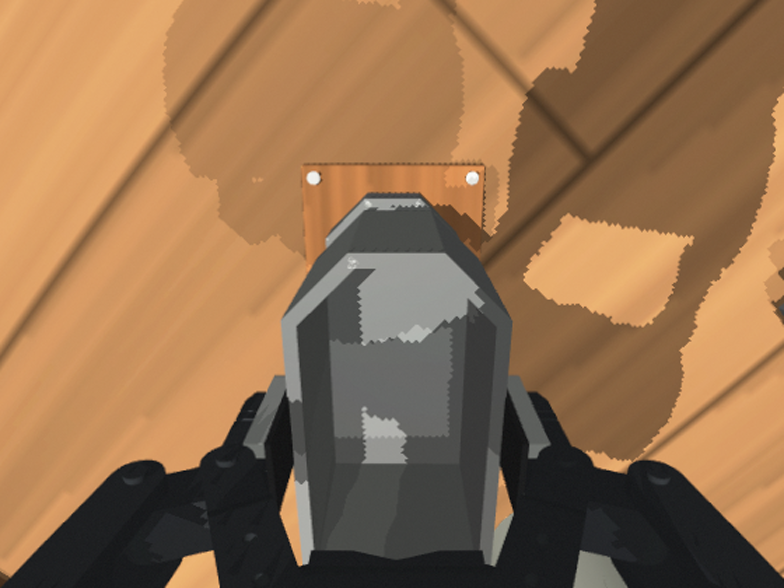

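```bash
python3 - <<'E'
from h import *
c=cam("wrist");save("w15c",c["pixels"],(210,105,350,185),5.5)
for _ in range(1): pose()
P=lambda l:[(x/1.4,y/1.4) for x,y in l]
s=read_state();m=R.from_quat(s["ee_rot"]).as_matrix()
g=plane(c,P([(366,195),(422,195)]),.024);print("front",((g-np.array(s["ee_pos"]))@m).round(4),g.mean(0))
g=plane(c,P([(314,178),(472,178)]),.011);print("pins",((g-np.array(s["ee_pos"]))@m).round(4),g)
E
```

```text
t 27.63 p [ 0.4027 -0.3558  0.1217] psi -0.8074 xt [ 0.001 -0.001 -1.   ] w 0.0593 F [-1.  -0.4 -0.7] q [-0.95  0.19  1.82  0.    1.13 -1.71]
front [[ 0.0976 -0.0118 -0.0521]
 [ 0.0976  0.0127 -0.0521]] [ 0.36707573 -0.31793877  0.024     ]
pins [[ 0.1106 -0.0364 -0.058 ]
 [ 0.1106  0.0363 -0.0581]] [[ 0.33634074 -0.33913356  0.011     ]
 [ 0.3888588  -0.28885169  0.011     ]]
```

View pics/w15c.png

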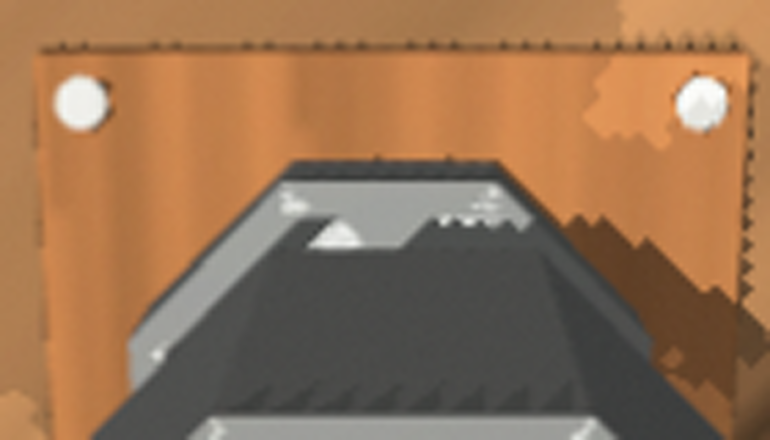

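apply_moves:
  motion:
    - {"dx": 5,"dy": 0.7,"dz": -0.8,"wx": 0,"wy": 0,"wz": 0,"grip": 50}
    - {"dx": 10,"dy": 0.7,"dz": -0.8,"wx": 0,"wy": 0,"wz": 0,"grip": 50}
    - {"dx": 16,"dy": 0.7,"dz": -0.8,"wx": 0,"wy": 0,"wz": 0,"grip": 50}
    - {"dx": 21,"dy": 0.7,"dz": -0.8,"wx": 0,"wy": 0,"wz": 0,"grip": 50}
    - {"dx": 25,"dy": 0.7,"dz": -0.8,"wx": 0,"wy": 0,"wz": 0,"grip": 50}
    - {"dx": 28,"dy": 0.7,"dz": -0.8,"wx": 0,"wy": 0,"wz": 0,"grip": 50}
    - {"dx": 31,"dy": 0.7,"dz": -0.8,"wx": 0,"wy": 0,"wz": 0,"grip": 50}
    - {"dx": 34,"dy": 0.7,"dz": -0.8,"wx": 0,"wy": 0,"wz": 0,"grip": 50}
    - {"dx": 36,"dy": 0.7,"dz": -0.8,"wx": 0,"wy": 0,"wz": 0,"grip": 50}
    - {"dx": 38,"dy": 0.7,"dz": -0.8,"wx": 0,"wy": 0,"wz": 0,"grip": 50}

```text
time_s: 28.47
ee_pos: [0.402, -0.3545, 0.0824]
ee_rot: [0.278, 0.65, -0.278, 0.65]
ft_force: [-0.1, -1.0, -1.2]
gripper_width: 0.0592
```

```bash
python3 - <<'E'
from h import *
pose();c=cam("wrist"); save("w16",c["pixels"],(190,80,370,240),4.3);pose()
E
```

```text
t 28.47 p [ 0.402  -0.3545  0.0824] psi -0.8078 xt [ 0.  0. -1.] w 0.0592 F [-0.1 -1.  -1.2] q [-0.95  0.25  1.84  0.    1.05 -1.71]
t 28.52 p [ 0.4018 -0.3543  0.082 ] psi -0.8078 xt [-0.  0. -1.] w 0.0592 F [-0.   0.4 -2. ] q [-0.95  0.25  1.84  0.    1.05 -1.71]
```

View pics/w16.png

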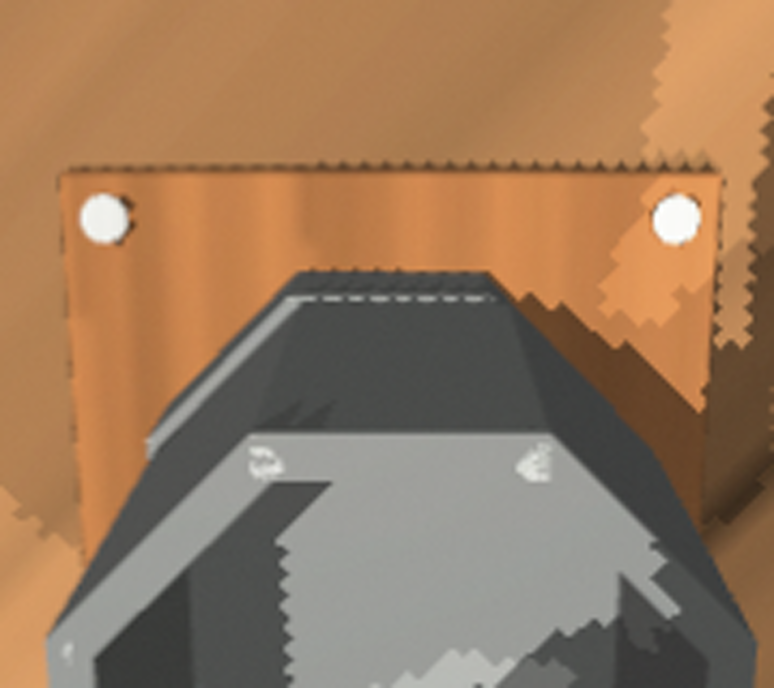

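apply_moves:
  motion:
    - {"dx": 1,"dy": 0,"dz": 0,"wx": 0,"wy": 0,"wz": 0,"grip": 50}
    - {"dx": 2,"dy": 0,"dz": 0,"wx": 0,"wy": 0,"wz": 0,"grip": 50}
    - {"dx": 3,"dy": 0,"dz": 0,"wx": 0,"wy": 0,"wz": 0,"grip": 50}
    - {"dx": 4,"dy": 0,"dz": 0,"wx": 0,"wy": 0,"wz": 0,"grip": 50}
    - {"dx": 4.5,"dy": 0,"dz": 0,"wx": 0,"wy": 0,"wz": 0,"grip": 50}
    - {"dx": 5,"dy": 0,"dz": 0,"wx": 0,"wy": 0,"wz": 0,"grip": 50}
    - {"dx": 5,"dy": 0,"dz": 0,"wx": 0,"wy": 0,"wz": 0,"grip": 50}
    - {"dx": 5,"dy": 0,"dz": 0,"wx": 0,"wy": 0,"wz": 0,"grip": 50}
    - {"dx": 5,"dy": 0,"dz": 0,"wx": 0,"wy": 0,"wz": 0,"grip": 50}
    - {"dx": 5,"dy": 0,"dz": 0,"wx": 0,"wy": 0,"wz": 0,"grip": 50}

```text
time_s: 29.35
ee_pos: [0.402, -0.3545, 0.0776]
ee_rot: [0.278, 0.65, -0.278, 0.65]
ft_force: [0.1, 0.2, -0.9]
gripper_width: 0.0598
```

```bash
python3 - <<'E'
from h import *
pose()
E
```

```text
t 29.35 p [ 0.402  -0.3545  0.0776] psi -0.8078 xt [ 0. -0. -1.] w 0.0598 F [ 0.1  0.2 -0.9] q [-0.95  0.26  1.84  0.    1.04 -1.71]
```

apply_moves:
  motion:
    - {"dx": 1,"dy": 0,"dz": 0,"wx": 0,"wy": 0,"wz": 0,"grip": 50}
    - {"dx": 1,"dy": 0,"dz": 0,"wx": 0,"wy": 0,"wz": 0,"grip": 62}
    - {"dx": 1,"dy": 0,"dz": 0,"wx": 0,"wy": 0,"wz": 0,"grip": 70}
    - {"dx": 1,"dy": 0,"dz": 0,"wx": 0,"wy": 0,"wz": 0,"grip": 85}
    - {"dx": 1,"dy": 0,"dz": 0,"wx": 0,"wy": 0,"wz": 0,"grip": 85}
    - {"dx": 1,"dy": 0,"dz": 0,"wx": 0,"wy": 0,"wz": 0,"grip": 85}
    - {"dx": 1,"dy": 0,"dz": 0,"wx": 0,"wy": 0,"wz": 0,"grip": 85}
    - {"dx": -20,"dy": 0,"dz": 0,"wx": 0,"wy": 0,"wz": 0,"grip": 85}
    - {"dx": -50,"dy": 0,"dz": 0,"wx": 0,"wy": 0,"wz": 0,"grip": 85}
    - {"dx": -85,"dy": 0,"dz": 0,"wx": 0,"wy": 0,"wz": 0,"grip": 85}

```text
time_s: 30.18
ee_pos: [0.4009, -0.3531, 0.1616]
ee_rot: [0.279, 0.652, -0.277, 0.649]
ft_force: [0.6, 0.6, 0.5]
gripper_width: 0.0851
```

apply_moves:
  motion:
    - {"dx": -25,"dy": 0,"dz": 0,"wx": 0,"wy": 0,"wz": 0,"grip": 85}
    - {"dx": -50,"dy": 0,"dz": 0,"wx": 0,"wy": 0,"wz": 0,"grip": 85}
    - {"dx": -70,"dy": 0,"dz": 0,"wx": 0,"wy": 0,"wz": 0,"grip": 85}
    - {"dx": -85,"dy": 0,"dz": 0,"wx": 0,"wy": 0,"wz": 0,"grip": 85}
    - {"dx": -95,"dy": 0,"dz": 0,"wx": 0,"wy": 0,"wz": 0,"grip": 85}
    - {"dx": -100,"dy": 0,"dz": 0,"wx": 0,"wy": 0,"wz": 0,"grip": 85}
    - {"dx": -100,"dy": 0,"dz": 0,"wx": 0,"wy": 0,"wz": 0,"grip": 85}
    - {"dx": -100,"dy": 0,"dz": 0,"wx": 0,"wy": 0,"wz": 0,"grip": 85}
    - {"dx": -100,"dy": 0,"dz": 0,"wx": 0,"wy": 0,"wz": 0,"grip": 85}
    - {"dx": -100,"dy": 0,"dz": 0,"wx": 0,"wy": 0,"wz": 0,"grip": 85}

```text
time_s: 31.02
ee_pos: [0.4015, -0.354, 0.2612]
ee_rot: [0.278, 0.651, -0.277, 0.649]
ft_force: [-0.2, 0.3, 0.4]
gripper_width: 0.0851
```

```bash
python3 - <<'E'
from h import *
pose();c=cam("wrist"); save("w17",c["pixels"],None,1.4);pose();t=cam("top");save("t5",t["pixels"],(190,130,450,320),3)
E
```

```text
t 31.02 p [ 0.4015 -0.354   0.2612] psi -0.8078 xt [-0.001  0.002 -1.   ] w 0.0851 F [-0.2  0.3  0.4] q [-0.95  0.05  1.69 -0.    1.41 -1.71]
t 31.07 p [ 0.4016 -0.354   0.2614] psi -0.8078 xt [-0.001  0.002 -1.   ] w 0.0849 F [ 0.5 -0.5  0.1] q [-0.95  0.05  1.69 -0.    1.41 -1.71]
```

View pics/w17.png

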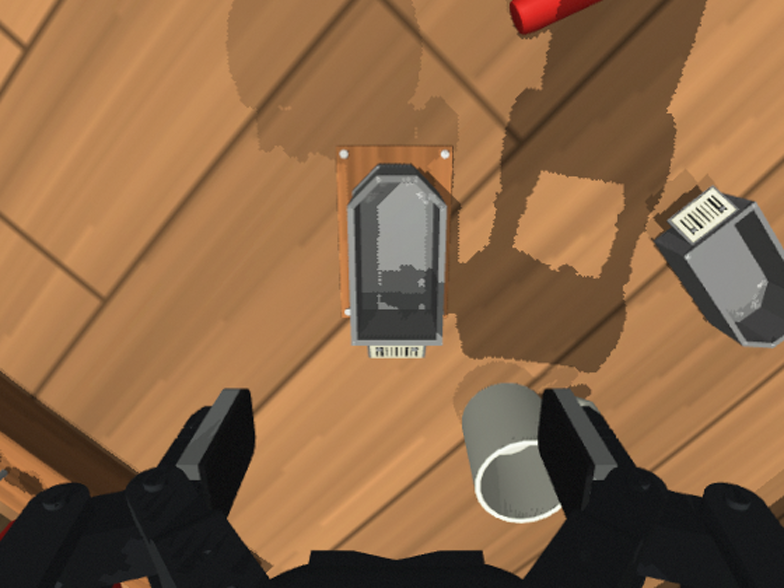

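View pics/t5.png

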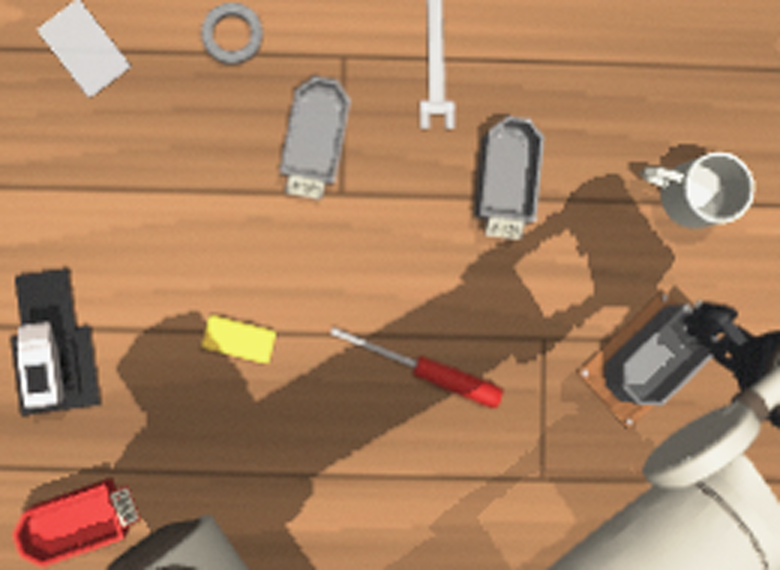

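```bash
python3 - <<'E'
from h import *
c=cam("wrist");save("w17c",c["pixels"],(235,95,335,260),4)
P=lambda l:[(x/1.4,y/1.4) for x,y in l]
# left in image=+y tray
for z in(.076,.084,.092): rim(c,P([(353,345),(443,343),(348,206),(445,205),(378,178),(416,178)]),z)
E
```

```text
angles 2.3408 2.3452 2.3585 2.3445 len 0.1106 wid 0.0609 0.0599
centre [ 0.4084 -0.3582  0.076 ]
angles 2.3408 2.3452 2.3585 2.3445 len 0.1078 wid 0.0593 0.0584
centre [ 0.4068 -0.3565  0.084 ]
angles 2.3408 2.3452 2.3585 2.3445 len 0.105 wid 0.0578 0.0568
centre [ 0.4052 -0.3549  0.092 ]
```

View pics/w17c.png

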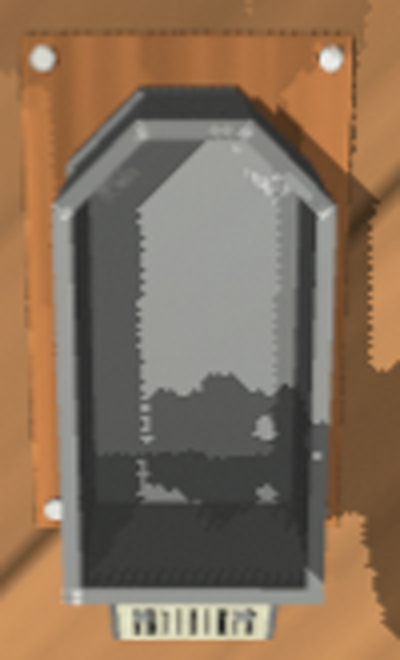

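```bash
python3 - <<'E'
from h import *
goal(.609,-.194,.25,-.08-np.pi)
E
```

```text
d [ 11.8 260.5  27.4] w [ 2.4138e+00 -8.0000e-04  1.4000e-03] rows 19.3
```

apply_moves:
  motion:
    - {"dx": 0,"dy": 13,"dz": 1,"wx": 0.12,"wy": 0,"wz": 0,"grip": 85}
    - {"dx": 0,"dy": 26,"dz": 3,"wx": 0.24,"wy": 0,"wz": 0,"grip": 85}
    - {"dx": 0,"dy": 39,"dz": 4,"wx": 0.36,"wy": 0,"wz": 0,"grip": 85}
    - {"dx": 0,"dy": 52,"dz": 5,"wx": 0.48,"wy": 0,"wz": 0,"grip": 85}
    - {"dx": 0,"dy": 65,"dz": 7,"wx": 0.6,"wy": 0,"wz": 0,"grip": 85}
    - {"dx": 0,"dy": 78,"dz": 8,"wx": 0.72,"wy": 0,"wz": 0,"grip": 85}
    - {"dx": 0,"dy": 91,"dz": 10,"wx": 0.84,"wy": 0,"wz": 0,"grip": 85}
    - {"dx": 0,"dy": 104,"dz": 11,"wx": 0.96,"wy": 0,"wz": 0,"grip": 85}
    - {"dx": 0,"dy": 117,"dz": 12,"wx": 1.08,"wy": 0,"wz": 0,"grip": 85}
    - {"dx": 0,"dy": 130,"dz": 14,"wx": 1.2,"wy": 0,"wz": 0,"grip": 85}

```text
time_s: 32.0
ee_pos: [0.5059, -0.2742, 0.2622]
ee_rot: [-0.598, -0.378, 0.598, -0.378]
ft_force: [0.6, 0.2, 0.1]
gripper_width: 0.0848
```

```bash
python3 - <<'E'
from h import *
pose();goal(.609,-.194,.25,-.08-np.pi)
E
```

```text
t 32.0 p [ 0.5059 -0.2742  0.2622] psi -2.0137 xt [-0.  0. -1.] w 0.0848 F [0.6 0.2 0.1] q [-0.71  0.15  1.57  0.    1.42 -0.26]
d [  12.2   58.8 -116.6] w [1.2079e+00 2.0000e-04 6.0000e-04] rows 9.7
```

apply_moves:
  motion:
    - {"dx": 1,"dy": 6,"dz": -12,"wx": 0.12,"wy": 0,"wz": 0,"grip": 85}
    - {"dx": 3,"dy": 12,"dz": -24,"wx": 0.24,"wy": 0,"wz": 0,"grip": 85}
    - {"dx": 5,"dy": 18,"dz": -36,"wx": 0.36,"wy": 0,"wz": 0,"grip": 85}
    - {"dx": 7,"dy": 24,"dz": -48,"wx": 0.48,"wy": 0,"wz": 0,"grip": 85}
    - {"dx": 8,"dy": 30,"dz": -60,"wx": 0.6,"wy": 0,"wz": 0,"grip": 85}
    - {"dx": 10,"dy": 37,"dz": -73,"wx": 0.72,"wy": 0,"wz": 0,"grip": 85}
    - {"dx": 12,"dy": 44,"dz": -87,"wx": 0.84,"wy": 0,"wz": 0,"grip": 85}
    - {"dx": 12,"dy": 51,"dz": -100,"wx": 0.96,"wy": 0,"wz": 0,"grip": 85}
    - {"dx": 12,"dy": 59,"dz": -117,"wx": 1.08,"wy": 0,"wz": 0,"grip": 85}
    - {"dx": 12,"dy": 59,"dz": -117,"wx": 1.2,"wy": 0,"wz": 0,"grip": 85}

```text
time_s: 32.83
ee_pos: [0.6102, -0.1915, 0.2499]
ee_rot: [0.707, -0.024, -0.707, -0.025]
ft_force: [-0.4, -0.0, -0.3]
gripper_width: 0.0852
```

```bash
python3 - <<'E'
from h import *
pose();cam("wrist");c=cam("wrist"); save("w18",c["pixels"],None,1.4);pose();save("w18c",c["pixels"],(235,95,335,260),4)
E
```

```text
t 32.83 p [ 0.6102 -0.1915  0.2499] psi 3.0718 xt [ 0.     0.001 -1.   ] w 0.0852 F [-0.4 -0.  -0.3] q [-0.49  0.32  1.4   0.    1.43  1.15]
t 32.93 p [ 0.6088 -0.1931  0.25  ] psi 3.0762 xt [-0.001  0.    -1.   ] w 0.0848 F [ 0.1 -0.2 -0.3] q [-0.5   0.32  1.4  -0.    1.43  1.14]
```

View pics/w18.png

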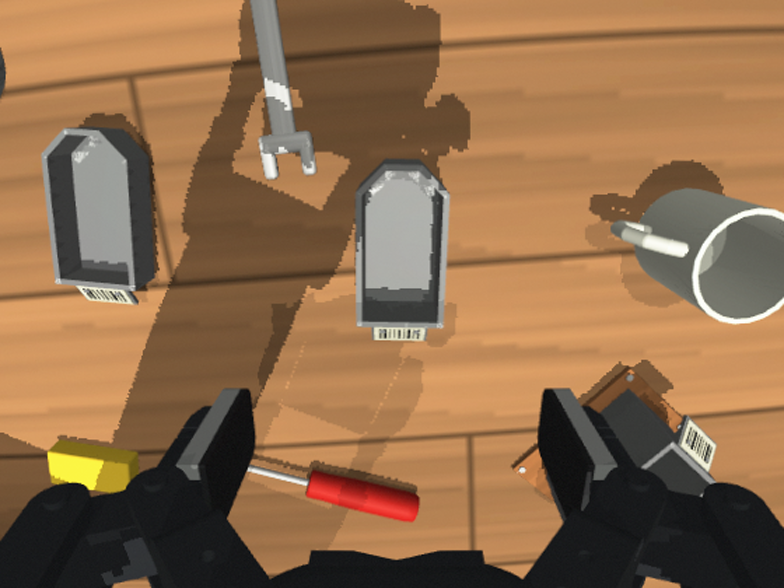

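View pics/w18c.png

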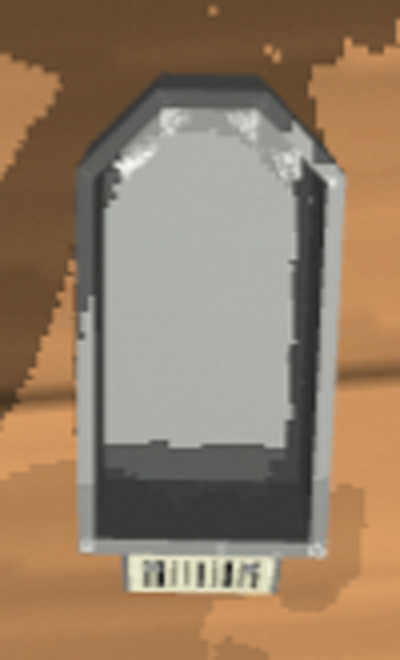

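```bash
python3 - <<'E'
from h import *
c=cam("wrist")
Pc=lambda l:[(235+x/4,95+y/4) for x,y in l]
ct=rim(c,Pc([(80,550),(327,555),(78,177),(344,180),(158,90),(267,90)]),.054);pose()
goal(ct[0],ct[1],.045,-.085-np.pi)
E
```

```text
angles -0.0802 -0.0808 -0.0874 -0.0761 len 0.1092 wid 0.0596 0.059
centre [ 0.6089 -0.1961  0.054 ]
t 32.98 p [ 0.6085 -0.1935  0.2501] psi 3.0789 xt [-0.001  0.    -1.   ] w 0.0851 F [-0.9  0.3 -0.5] q [-0.5   0.32  1.4  -0.    1.43  1.14]
d [205.1   2.6  -0.7] w [0.0223 0.0007 0.0001] rows 4.9
```

apply_moves:
  motion:
    - {"dx": 25,"dy": 2.3,"dz": -0.5,"wx": 0.008,"wy": 0,"wz": 0,"grip": 85}
    - {"dx": 60,"dy": 2.3,"dz": -0.5,"wx": 0.008,"wy": 0,"wz": 0,"grip": 85}
    - {"dx": 95,"dy": 2.3,"dz": -0.5,"wx": 0.008,"wy": 0,"wz": 0,"grip": 85}
    - {"dx": 130,"dy": 2.3,"dz": -0.5,"wx": 0.008,"wy": 0,"wz": 0,"grip": 85}
    - {"dx": 160,"dy": 2.3,"dz": -0.5,"wx": 0.008,"wy": 0,"wz": 0,"grip": 85}
    - {"dx": 185,"dy": 2.3,"dz": -0.5,"wx": 0.008,"wy": 0,"wz": 0,"grip": 85}
    - {"dx": 198,"dy": 2.3,"dz": -0.5,"wx": 0.008,"wy": 0,"wz": 0,"grip": 85}
    - {"dx": 205,"dy": 2.3,"dz": -0.5,"wx": 0.008,"wy": 0,"wz": 0,"grip": 85}
    - {"dx": 206,"dy": 2.3,"dz": -0.5,"wx": 0.008,"wy": 0,"wz": 0,"grip": 85}
    - {"dx": 206,"dy": 2.3,"dz": -0.5,"wx": 0.008,"wy": 0,"wz": 0,"grip": 85}

```text
time_s: 33.82
ee_pos: [0.6096, -0.1967, 0.0458]
ee_rot: [0.707, -0.026, -0.706, -0.026]
ft_force: [0.8, 0.6, 0.5]
gripper_width: 0.085
```

apply_moves:
  motion:
    - {"dx": 0,"dy": 0,"dz": 0,"wx": 0,"wy": 0,"wz": 0,"grip": 75}
    - {"dx": 0,"dy": 0,"dz": 0,"wx": 0,"wy": 0,"wz": 0,"grip": 68}
    - {"dx": 0,"dy": 0,"dz": 0,"wx": 0,"wy": 0,"wz": 0,"grip": 62}
    - {"dx": 0,"dy": 0,"dz": 0,"wx": 0,"wy": 0,"wz": 0,"grip": 56}
    - {"dx": 0,"dy": 0,"dz": 0,"wx": 0,"wy": 0,"wz": 0,"grip": 50}
    - {"dx": 0,"dy": 0,"dz": 0,"wx": 0,"wy": 0,"wz": 0,"grip": 50}
    - {"dx": 0,"dy": 0,"dz": 0,"wx": 0,"wy": 0,"wz": 0,"grip": 50}
    - {"dx": 0,"dy": 0,"dz": 0,"wx": 0,"wy": 0,"wz": 0,"grip": 50}
    - {"dx": 0,"dy": 0,"dz": 0,"wx": 0,"wy": 0,"wz": 0,"grip": 50}
    - {"dx": 0,"dy": 0,"dz": 0,"wx": 0,"wy": 0,"wz": 0,"grip": 50}
  squeeze: 30

```text
time_s: 34.65
ee_pos: [0.61, -0.1965, 0.0463]
ee_rot: [0.707, -0.027, -0.706, -0.026]
ft_force: [-1.2, -0.1, 6.0]
gripper_width: 0.0595
```

```bash
python3 - <<'E'
from h import *
pose();c=cam("wrist"); save("w19",c["pixels"],None,1.4)
goal(.505,-.435,.29,2.334-np.pi)
E
```

```text
t 34.65 p [ 0.61   -0.1965  0.0463] psi 3.0676 xt [ 0.002 -0.001 -1.   ] w 0.0595 F [-1.2 -0.1  6. ] q [-0.5   0.54  1.54  0.    1.07  1.14]
d [-243.7  245.9   86.5] w [-2.408  -0.     -0.0034] rows 19.3
```

View pics/w19.png

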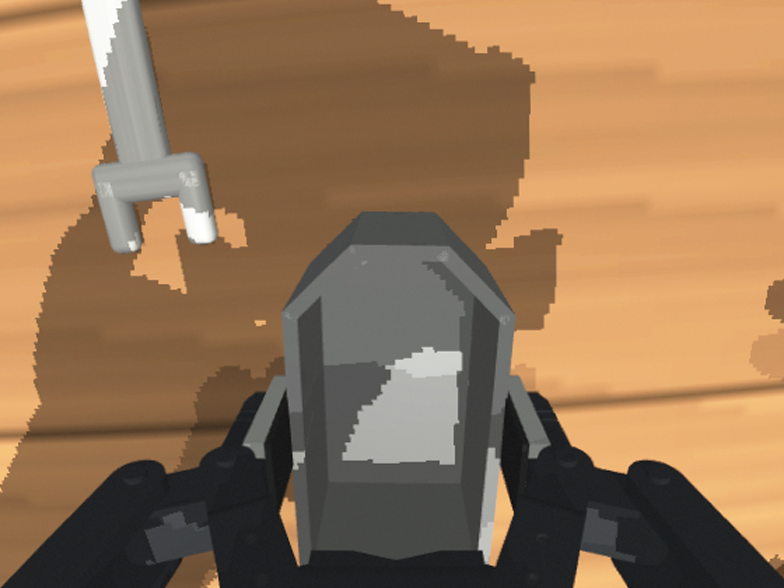

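```bash
python3 - <<'E'
from h import *
c=cam("wrist")
P=lambda l:[(x/1.4,y/1.4) for x,y in l]
s=read_state();m=R.from_quat(s["ee_rot"]).as_matrix()
for l in ([(349,246),(447,246)],[(284,318),(514,318)]):
  g=plane(c,P(l),.054);print("front in tool",((g-np.array(s["ee_pos"]))@m).round(4))
E
```

```text
front in tool [[-0.0076 -0.0124 -0.0539]
 [-0.0076  0.0114 -0.0539]]
front in tool [[-0.0077 -0.0296 -0.0351]
 [-0.0076  0.0292 -0.035 ]]
```

apply_moves:
  motion:
    - {"dx": -15,"dy": 0,"dz": 0,"wx": 0,"wy": 0,"wz": 0,"grip": 50}
    - {"dx": -40,"dy": 0,"dz": 0,"wx": 0,"wy": 0,"wz": 0,"grip": 50}
    - {"dx": -75,"dy": 0,"dz": 0,"wx": 0,"wy": 0,"wz": 0,"grip": 50}
    - {"dx": -110,"dy": 0,"dz": 0,"wx": 0,"wy": 0,"wz": 0,"grip": 50}
    - {"dx": -145,"dy": 5,"dz": 1,"wx": -0.06,"wy": 0,"wz": 0,"grip": 50}
    - {"dx": -175,"dy": 15,"dz": 4,"wx": -0.16,"wy": 0,"wz": 0,"grip": 50}
    - {"dx": -200,"dy": 28,"dz": 8,"wx": -0.28,"wy": 0,"wz": 0,"grip": 50}
    - {"dx": -220,"dy": 42,"dz": 14,"wx": -0.4,"wy": 0,"wz": 0,"grip": 50}
    - {"dx": -230,"dy": 57,"dz": 20,"wx": -0.52,"wy": 0,"wz": 0,"grip": 50}
    - {"dx": -230,"dy": 72,"dz": 25,"wx": -0.64,"wy": 0,"wz": 0,"grip": 50}

```text
time_s: 35.58
ee_pos: [0.5793, -0.2672, 0.2795]
ee_rot: [0.68, 0.198, -0.677, 0.201]
ft_force: [-0.5, -0.1, -0.6]
gripper_width: 0.0593
```

```bash
python3 - <<'E'
from h import *
pose();goal(.505,-.440,.276,2.334-np.pi)
E
```

```text
t 35.58 p [ 0.5793 -0.2672  0.2795] psi -2.5693 xt [ 0.005 -0.004 -1.   ] w 0.0593 F [-0.5 -0.1 -0.6] q [-0.62  0.3   1.37 -0.    1.47  0.38]
d [  3.8 105.  156. ] w [-1.7617  0.0038 -0.0065] rows 14.1
```

apply_moves:
  motion:
    - {"dx": 0,"dy": 8,"dz": 12,"wx": -0.12,"wy": 0,"wz": 0,"grip": 50}
    - {"dx": 0,"dy": 16,"dz": 24,"wx": -0.24,"wy": 0,"wz": 0,"grip": 50}
    - {"dx": 0,"dy": 24,"dz": 36,"wx": -0.36,"wy": 0,"wz": 0,"grip": 50}
    - {"dx": 0,"dy": 32,"dz": 48,"wx": -0.48,"wy": 0,"wz": 0,"grip": 50}
    - {"dx": 0,"dy": 40,"dz": 60,"wx": -0.6,"wy": 0,"wz": 0,"grip": 50}
    - {"dx": 0,"dy": 48,"dz": 72,"wx": -0.72,"wy": 0,"wz": 0,"grip": 50}
    - {"dx": 0,"dy": 56,"dz": 84,"wx": -0.84,"wy": 0,"wz": 0,"grip": 50}
    - {"dx": 0,"dy": 64,"dz": 96,"wx": -0.96,"wy": 0,"wz": 0,"grip": 50}
    - {"dx": 0,"dy": 72,"dz": 108,"wx": -1.08,"wy": 0,"wz": 0,"grip": 50}
    - {"dx": 0,"dy": 80,"dz": 120,"wx": -1.2,"wy": 0,"wz": 0,"grip": 50}

```text
time_s: 36.42
ee_pos: [0.5196, -0.3982, 0.2751]
ee_rot: [0.447, 0.548, -0.447, 0.548]
ft_force: [-0.2, -0.7, -0.9]
gripper_width: 0.0593
```

```bash
python3 - <<'E'
from h import *
pose();goal(.505,-.440,.276,2.334-np.pi)
E
```

```text
t 36.42 p [ 0.5196 -0.3982  0.2751] psi -1.3697 xt [-0.  0. -1.] w 0.0593 F [-0.2 -0.7 -0.9] q [-0.84  0.35  1.31 -0.    1.48 -1.04]
d [ -0.9 -22.6  38. ] w [-5.621e-01 -2.000e-04  2.000e-04] rows 4.5
```

apply_moves:
  motion:
    - {"dx": 0,"dy": -5,"dz": 9,"wx": -0.12,"wy": 0,"wz": 0,"grip": 50}
    - {"dx": 0,"dy": -10,"dz": 18,"wx": -0.24,"wy": 0,"wz": 0,"grip": 50}
    - {"dx": 0,"dy": -15,"dz": 27,"wx": -0.36,"wy": 0,"wz": 0,"grip": 50}
    - {"dx": 0,"dy": -20,"dz": 34,"wx": -0.46,"wy": 0,"wz": 0,"grip": 50}
    - {"dx": 0,"dy": -23,"dz": 38,"wx": -0.53,"wy": 0,"wz": 0,"grip": 50}
    - {"dx": 0,"dy": -23,"dz": 38,"wx": -0.562,"wy": 0,"wz": 0,"grip": 50}
    - {"dx": 0,"dy": -23,"dz": 38,"wx": -0.562,"wy": 0,"wz": 0,"grip": 50}
    - {"dx": 0,"dy": -23,"dz": 38,"wx": -0.562,"wy": 0,"wz": 0,"grip": 50}
    - {"dx": 0,"dy": -23,"dz": 38,"wx": -0.562,"wy": 0,"wz": 0,"grip": 50}
    - {"dx": 0,"dy": -23,"dz": 38,"wx": -0.562,"wy": 0,"wz": 0,"grip": 50}

```text
time_s: 37.25
ee_pos: [0.5051, -0.4393, 0.2747]
ee_rot: [0.28, 0.649, -0.28, 0.649]
ft_force: [0.9, 0.4, -1.0]
gripper_width: 0.0594
```

```bash
python3 - <<'E'
from h import *
pose();c=cam("wrist"); save("w20",c["pixels"],None,1.4);save("w20c",c["pixels"],(210,0,340,115),6)
pose()
E
```

```text
t 37.25 p [ 0.5051 -0.4393  0.2747] psi -0.814 xt [-0.  0. -1.] w 0.0594 F [ 0.9  0.4 -1. ] q [-0.9   0.39  1.27 -0.    1.49 -1.65]
t 37.3 p [ 0.5051 -0.4393  0.2747] psi -0.8138 xt [-0.  0. -1.] w 0.06 F [ 0.3  0.7 -1.2] q [-0.9   0.39  1.27  0.    1.49 -1.65]
```

View pics/w20.png

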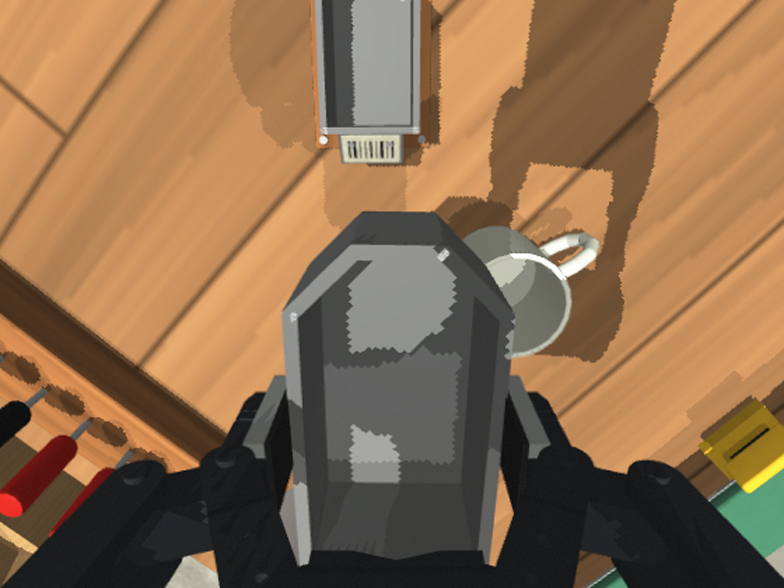

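View pics/w20c.png

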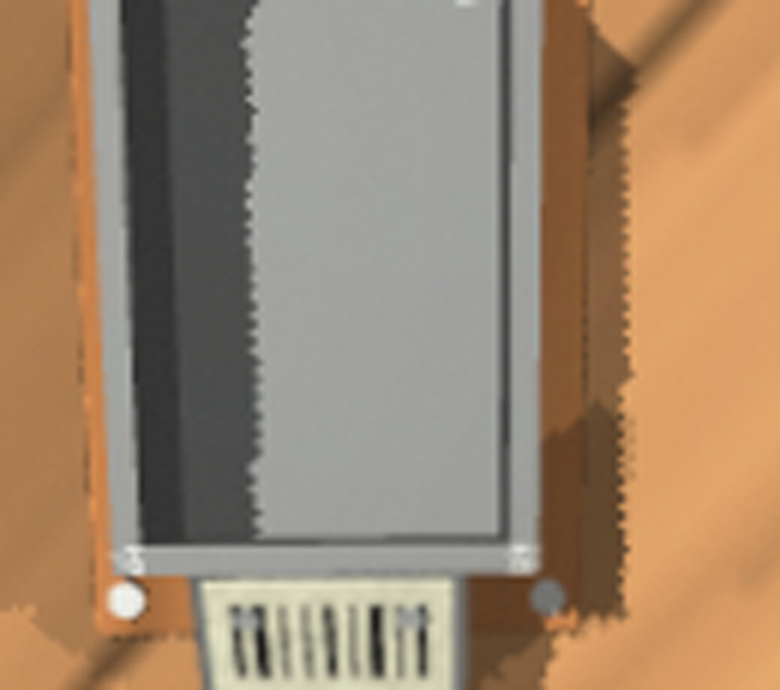

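```bash
cat >> h.py <<'E'
def mouth(c,px,z,uz,yo=0.0,zo=0.0):
    """px back L,R, side L,R at top; returns mouth centre and TCP target given tray-in-tool front measure"""
    g=plane(c,px,z);A=lambda v:float(np.arctan2(v[1],v[0]));w=g[0]-g[1]
    p=[A(g[2]-g[0]),A(g[3]-g[1]),A([w[1],-w[0]])];print("psis",np.round(p,4),"wid",np.linalg.norm(w).round(4))
    psi=(p[0]+p[1])/4+p[2]/2
    x=np.array([np.cos(psi),np.sin(psi),0]);y=np.array([-x[1],x[0],0]);b=(g[0]+g[1])/2+.055*x
    tcp=b+yo*(-y)*-1-zo*(-x); print("mouth",b.round(4),"psi",round(psi,4),"tcp",tcp.round(4));return b,psi,tcp
E
python3 - <<'E'
from h import *
c=cam("wrist")
Pc=lambda l:[(210+x/6,y/6) for x,y in l]
b,psi,t=mouth(c,Pc([(113,575),(541,573),(88,0),(543,0)]),.084,0,-.0005,.0011)
goal(t[0],t[1],.20,psi-np.pi)
E
```

```text
psis [2.3343 2.3369 2.3304] wid 0.0602
mouth [ 0.4063 -0.3563  0.084 ] psi 2.333 tcp [ 0.4059 -0.3551  0.084 ]
d [  74.7  -14.3 -129.3] w [-0.0052 -0.     -0.    ] rows 3.6
```

apply_moves:
  motion:
    - {"dx": 0,"dy": -2,"dz": -20,"wx": -0.005,"wy": 0,"wz": 0,"grip": 50}
    - {"dx": 0,"dy": -6,"dz": -50,"wx": -0.005,"wy": 0,"wz": 0,"grip": 50}
    - {"dx": 0,"dy": -10,"dz": -82,"wx": -0.005,"wy": 0,"wz": 0,"grip": 50}
    - {"dx": 10,"dy": -13,"dz": -110,"wx": -0.005,"wy": 0,"wz": 0,"grip": 50}
    - {"dx": 30,"dy": -14,"dz": -129,"wx": -0.005,"wy": 0,"wz": 0,"grip": 50}
    - {"dx": 60,"dy": -14,"dz": -129,"wx": -0.005,"wy": 0,"wz": 0,"grip": 50}
    - {"dx": 88,"dy": -14,"dz": -129,"wx": -0.005,"wy": 0,"wz": 0,"grip": 50}
    - {"dx": 105,"dy": -14,"dz": -129,"wx": -0.005,"wy": 0,"wz": 0,"grip": 50}
    - {"dx": 110,"dy": -14,"dz": -129,"wx": -0.005,"wy": 0,"wz": 0,"grip": 50}
    - {"dx": 110,"dy": -14,"dz": -129,"wx": -0.005,"wy": 0,"wz": 0,"grip": 50}

```text
time_s: 38.18
ee_pos: [0.4057, -0.3545, 0.1632]
ee_rot: [0.279, 0.651, -0.278, 0.649]
ft_force: [-0.0, -0.2, -0.7]
gripper_width: 0.0593
```

```bash
python3 - <<'E'
from h import *
cam("wrist");c=cam("wrist");pose(); save("w21",c["pixels"],(190,80,370,240),4.3)
E
```

```text
t 38.28 p [ 0.4068 -0.3562  0.166 ] psi -0.8087 xt [ 0.001 -0.002 -1.   ] w 0.0592 F [-0.8  0.  -0.4] q [-0.94  0.14  1.78 -0.    1.22 -1.7 ]
```

View pics/w21.png

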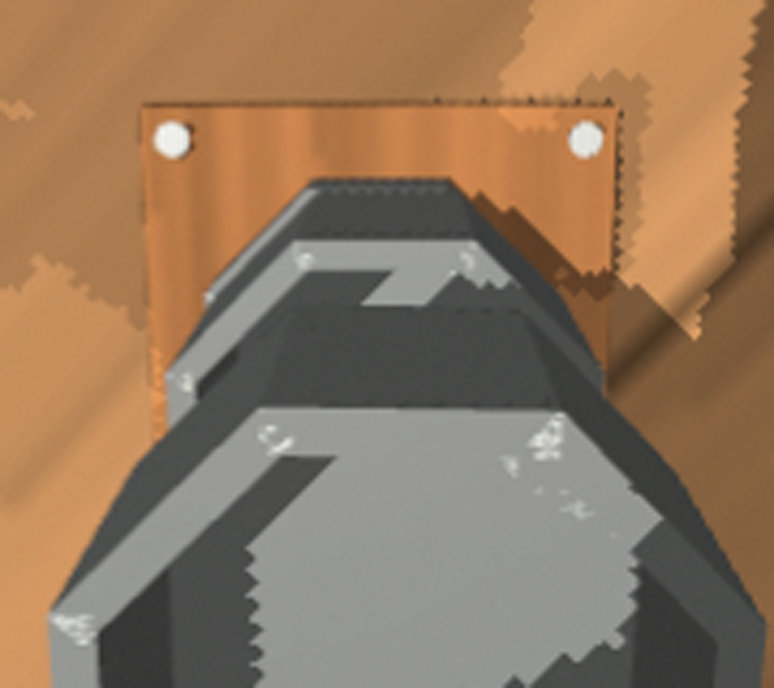

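```bash
python3 - <<'E'
from h import *
c=cam("wrist");pose()
Pq=lambda l:[(190+x/4.3,80+y/4.3) for x,y in l]
s=read_state();m=R.from_quat(s["ee_rot"]).as_matrix()
for l,z in (([(297,242),(475,242)],.084),([(168,376),(603,376)],.084),([(257,408),(562,408)],s["ee_pos"][2]-.0463+.054)):
  g=plane(c,Pq(l),z);print(((g-np.array(s["ee_pos"]))@m).round(4))
E
```

```text
t 38.33 p [ 0.4071 -0.3565  0.1664] psi -0.8087 xt [ 0.002 -0.003 -1.   ] w 0.0594 F [ 0.3 -0.4  0.2] q [-0.94  0.14  1.78  0.    1.22 -1.7 ]
[[ 0.0823 -0.0126 -0.0549]
 [ 0.0823  0.0111 -0.0549]]
[[ 0.0823 -0.0306 -0.0366]
 [ 0.0823  0.029  -0.0367]]
[[-0.0079 -0.0101 -0.0547]
 [-0.0079  0.0138 -0.0547]]
```

apply_moves:
  motion:
    - {"dx": 5,"dy": -0.7,"dz": -0.5,"wx": 0,"wy": 0,"wz": 0,"grip": 50}
    - {"dx": 11,"dy": -0.7,"dz": -0.5,"wx": 0,"wy": 0,"wz": 0,"grip": 50}
    - {"dx": 17,"dy": -0.7,"dz": -0.5,"wx": 0,"wy": 0,"wz": 0,"grip": 50}
    - {"dx": 22,"dy": -0.7,"dz": -0.5,"wx": 0,"wy": 0,"wz": 0,"grip": 50}
    - {"dx": 26,"dy": -0.7,"dz": -0.5,"wx": 0,"wy": 0,"wz": 0,"grip": 50}
    - {"dx": 29,"dy": -0.7,"dz": -0.5,"wx": 0,"wy": 0,"wz": 0,"grip": 50}
    - {"dx": 32,"dy": -0.7,"dz": -0.5,"wx": 0,"wy": 0,"wz": 0,"grip": 50}
    - {"dx": 34,"dy": -0.7,"dz": -0.5,"wx": 0,"wy": 0,"wz": 0,"grip": 50}
    - {"dx": 36,"dy": -0.7,"dz": -0.5,"wx": 0,"wy": 0,"wz": 0,"grip": 50}
    - {"dx": 38,"dy": -0.7,"dz": -0.5,"wx": 0,"wy": 0,"wz": 0,"grip": 50}

```text
time_s: 39.17
ee_pos: [0.4055, -0.3557, 0.1265]
ee_rot: [0.278, 0.65, -0.278, 0.65]
ft_force: [-0.4, -0.2, -1.4]
gripper_width: 0.0593
```

apply_moves:
  motion:
    - {"dx": 1,"dy": 0,"dz": 0,"wx": 0,"wy": 0,"wz": 0,"grip": 50}
    - {"dx": 2,"dy": 0,"dz": 0,"wx": 0,"wy": 0,"wz": 0,"grip": 50}
    - {"dx": 2.5,"dy": 0,"dz": 0,"wx": 0,"wy": 0,"wz": 0,"grip": 50}
    - {"dx": 3,"dy": 0,"dz": 0,"wx": 0,"wy": 0,"wz": 0,"grip": 50}
    - {"dx": 3,"dy": 0,"dz": 0,"wx": 0,"wy": 0,"wz": 0,"grip": 50}
    - {"dx": 3,"dy": 0,"dz": 0,"wx": 0,"wy": 0,"wz": 0,"grip": 50}
    - {"dx": 3,"dy": 0,"dz": 0,"wx": 0,"wy": 0,"wz": 0,"grip": 50}
    - {"dx": 3,"dy": 0,"dz": 0,"wx": 0,"wy": 0,"wz": 0,"grip": 50}
    - {"dx": 3,"dy": 0,"dz": 0,"wx": 0,"wy": 0,"wz": 0,"grip": 50}
    - {"dx": 3,"dy": 0,"dz": 0,"wx": 0,"wy": 0,"wz": 0,"grip": 50}

```text
time_s: 40.0
ee_pos: [0.4054, -0.3555, 0.1236]
ee_rot: [0.278, 0.65, -0.278, 0.65]
ft_force: [0.2, -0.6, -1.9]
gripper_width: 0.0593
```

```bash
python3 - <<'E'
from h import *
pose();c=cam("wrist"); save("w22",c["pixels"],(190,80,370,240),4.3);pose()
E
```

```text
t 40.0 p [ 0.4054 -0.3555  0.1236] psi -0.8087 xt [ 0. -0. -1.] w 0.0593 F [ 0.2 -0.6 -1.9] q [-0.94  0.2   1.81 -0.    1.14 -1.71]
t 40.05 p [ 0.4054 -0.3556  0.1236] psi -0.8088 xt [ 0. -0. -1.] w 0.0593 F [ 0.5  0.9 -1.4] q [-0.94  0.2   1.81 -0.    1.14 -1.71]
```

View pics/w22.png

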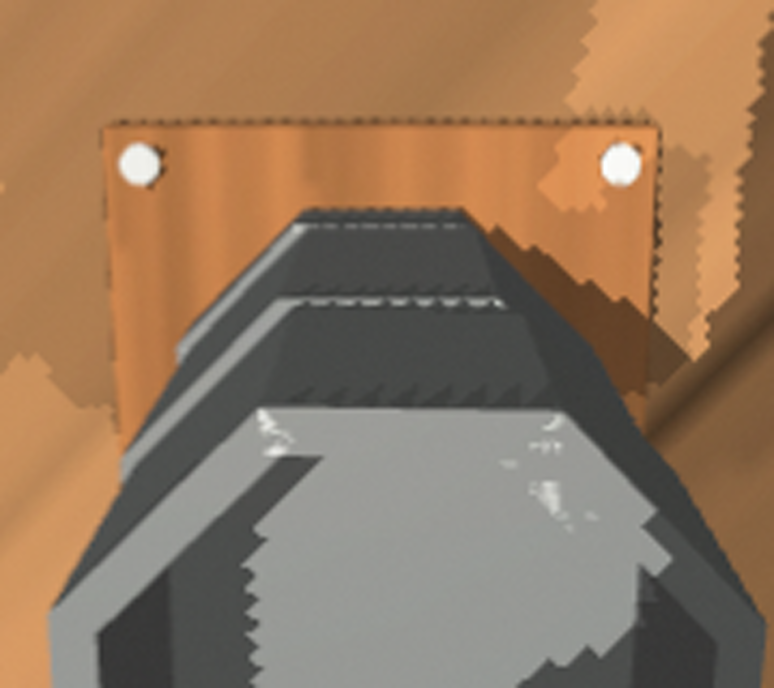

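apply_moves:
  motion:
    - {"dx": 1,"dy": -0.5,"dz": 0,"wx": 0,"wy": 0,"wz": 0,"grip": 50}
    - {"dx": 1.5,"dy": -0.5,"dz": 0,"wx": 0,"wy": 0,"wz": 0,"grip": 50}
    - {"dx": 1.5,"dy": -0.5,"dz": 0,"wx": 0,"wy": 0,"wz": 0,"grip": 62}
    - {"dx": 1.5,"dy": -0.5,"dz": 0,"wx": 0,"wy": 0,"wz": 0,"grip": 70}
    - {"dx": 1.5,"dy": -0.5,"dz": 0,"wx": 0,"wy": 0,"wz": 0,"grip": 85}
    - {"dx": 1.5,"dy": -0.5,"dz": 0,"wx": 0,"wy": 0,"wz": 0,"grip": 85}
    - {"dx": 1.5,"dy": -0.5,"dz": 0,"wx": 0,"wy": 0,"wz": 0,"grip": 85}
    - {"dx": 1.5,"dy": -0.5,"dz": 0,"wx": 0,"wy": 0,"wz": 0,"grip": 85}
    - {"dx": -20,"dy": -0.5,"dz": 0,"wx": 0,"wy": 0,"wz": 0,"grip": 85}
    - {"dx": -45,"dy": -0.5,"dz": 0,"wx": 0,"wy": 0,"wz": 0,"grip": 85}

```text
time_s: 40.88
ee_pos: [0.4039, -0.3544, 0.1669]
ee_rot: [0.279, 0.652, -0.277, 0.648]
ft_force: [0.4, -0.3, 0.0]
gripper_width: 0.0847
```

apply_moves:
  motion:
    - {"dx": -25,"dy": 0,"dz": 0,"wx": 0,"wy": 0,"wz": 0,"grip": 85}
    - {"dx": -50,"dy": 0,"dz": 0,"wx": 0,"wy": 0,"wz": 0,"grip": 85}
    - {"dx": -75,"dy": 0,"dz": 0,"wx": 0,"wy": 0,"wz": 0,"grip": 85}
    - {"dx": -100,"dy": 0,"dz": 0,"wx": 0,"wy": 0,"wz": 0,"grip": 85}
    - {"dx": -115,"dy": 0,"dz": 0,"wx": 0,"wy": 0,"wz": 0,"grip": 85}
    - {"dx": -120,"dy": 0,"dz": 0,"wx": 0,"wy": 0,"wz": 0,"grip": 85}
    - {"dx": -120,"dy": 0,"dz": 0,"wx": 0,"wy": 0,"wz": 0,"grip": 85}
    - {"dx": -120,"dy": 0,"dz": 0,"wx": 0,"wy": 0,"wz": 0,"grip": 85}
    - {"dx": -120,"dy": 0,"dz": 0,"wx": 0,"wy": 0,"wz": 0,"grip": 85}
    - {"dx": -120,"dy": 0,"dz": 0,"wx": 0,"wy": 0,"wz": 0,"grip": 85}

```text
time_s: 41.72
ee_pos: [0.4046, -0.3553, 0.2867]
ee_rot: [0.279, 0.651, -0.278, 0.649]
ft_force: [0.3, -0.4, -0.4]
gripper_width: 0.0847
```

```bash
python3 - <<'E'
from h import *
pose();c=cam("wrist"); save("w23",c["pixels"],None,1.4);pose();t=cam("top");save("t6",t["pixels"],(190,130,450,320),3)
E
```

```text
t 41.72 p [ 0.4046 -0.3553  0.2867] psi -0.8088 xt [-0.002  0.003 -1.   ] w 0.0847 F [ 0.3 -0.4 -0.4] q [-0.95  0.04  1.64  0.    1.46 -1.71]
t 41.77 p [ 0.4046 -0.3554  0.287 ] psi -0.8088 xt [-0.002  0.002 -1.   ] w 0.0848 F [-0.   0.3 -0. ] q [-0.95  0.04  1.64  0.    1.46 -1.71]
```

View pics/w23.png

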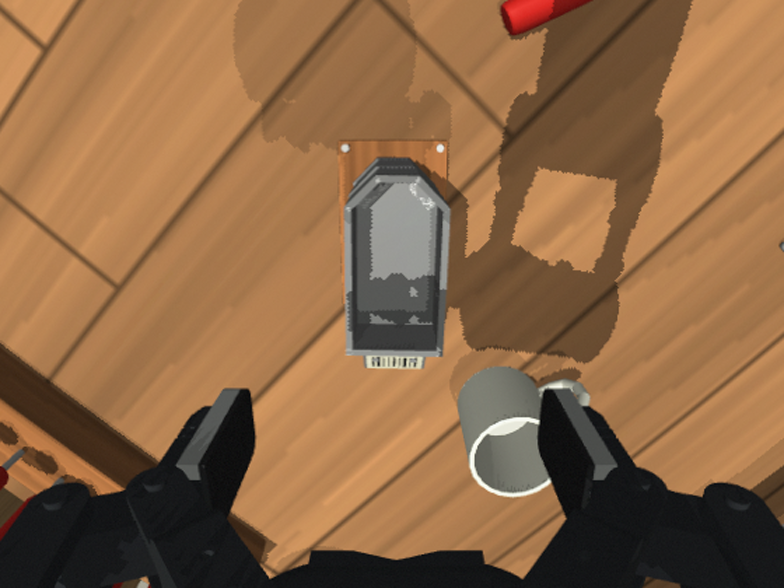

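View pics/t6.png

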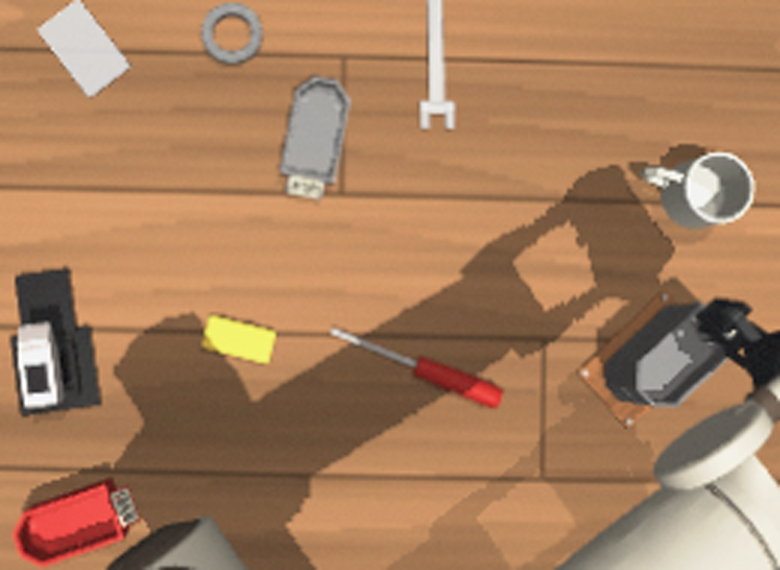

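```bash
python3 - <<'E'
from h import *
goal(.6495,.018,.24,-.165-np.pi)
E
```

```text
d [  47.6  434.9 -101.1] w [ 2.4979e+00 -1.3000e-03  2.6000e-03] rows 20.0
```

apply_moves:
  motion:
    - {"dx": 0,"dy": 20,"dz": -4,"wx": 0.12,"wy": 0,"wz": 0,"grip": 85}
    - {"dx": 0,"dy": 40,"dz": -9,"wx": 0.24,"wy": 0,"wz": 0,"grip": 85}
    - {"dx": 0,"dy": 62,"dz": -14,"wx": 0.36,"wy": 0,"wz": 0,"grip": 85}
    - {"dx": 0,"dy": 84,"dz": -19,"wx": 0.48,"wy": 0,"wz": 0,"grip": 85}
    - {"dx": 0,"dy": 106,"dz": -24,"wx": 0.6,"wy": 0,"wz": 0,"grip": 85}
    - {"dx": 0,"dy": 128,"dz": -29,"wx": 0.72,"wy": 0,"wz": 0,"grip": 85}
    - {"dx": 0,"dy": 150,"dz": -34,"wx": 0.84,"wy": 0,"wz": 0,"grip": 85}
    - {"dx": 0,"dy": 172,"dz": -39,"wx": 0.96,"wy": 0,"wz": 0,"grip": 85}
    - {"dx": 0,"dy": 194,"dz": -45,"wx": 1.08,"wy": 0,"wz": 0,"grip": 85}
    - {"dx": 0,"dy": 216,"dz": -50,"wx": 1.2,"wy": 0,"wz": 0,"grip": 85}

```text
time_s: 42.65
ee_pos: [0.5271, -0.1694, 0.288]
ee_rot: [-0.598, -0.378, 0.598, -0.377]
ft_force: [0.3, -0.1, 0.4]
gripper_width: 0.0847
```

```bash
python3 - <<'E'
from h import *
pose();goal(.6495,.018,.24,-.165-np.pi)
E
```

```text
t 42.65 p [ 0.5271 -0.1694  0.288 ] psi -2.0146 xt [-0.001  0.001 -1.   ] w 0.0847 F [ 0.3 -0.1  0.4] q [-0.53  0.08  1.6   0.    1.46 -0.09]
d [  47.9   30.2 -221.8] w [1.292e+00 5.000e-04 9.000e-04] rows 10.3
```

apply_moves:
  motion:
    - {"dx": 4,"dy": 3,"dz": -22,"wx": 0.12,"wy": 0,"wz": 0,"grip": 85}
    - {"dx": 9,"dy": 6,"dz": -44,"wx": 0.24,"wy": 0,"wz": 0,"grip": 85}
    - {"dx": 14,"dy": 9,"dz": -66,"wx": 0.36,"wy": 0,"wz": 0,"grip": 85}
    - {"dx": 19,"dy": 12,"dz": -88,"wx": 0.48,"wy": 0,"wz": 0,"grip": 85}
    - {"dx": 24,"dy": 15,"dz": -110,"wx": 0.6,"wy": 0,"wz": 0,"grip": 85}
    - {"dx": 29,"dy": 18,"dz": -134,"wx": 0.72,"wy": 0,"wz": 0,"grip": 85}
    - {"dx": 35,"dy": 21,"dz": -158,"wx": 0.84,"wy": 0,"wz": 0,"grip": 85}
    - {"dx": 41,"dy": 25,"dz": -182,"wx": 0.96,"wy": 0,"wz": 0,"grip": 85}
    - {"dx": 47,"dy": 29,"dz": -208,"wx": 1.08,"wy": 0,"wz": 0,"grip": 85}
    - {"dx": 48,"dy": 30,"dz": -222,"wx": 1.2,"wy": 0,"wz": 0,"grip": 85}

```text
time_s: 43.48
ee_pos: [0.6483, 0.0201, 0.2383]
ee_rot: [-0.706, 0.025, 0.708, 0.026]
ft_force: [-0.4, -0.8, -0.2]
gripper_width: 0.0852
```

apply_moves:
  motion:
    - {"dx": 0,"dy": 0,"dz": 0,"wx": 0.09,"wy": 0,"wz": 0,"grip": 85}
    - {"dx": 0,"dy": 0,"dz": 0,"wx": 0.09,"wy": 0,"wz": 0,"grip": 85}
    - {"dx": 0,"dy": 0,"dz": 0,"wx": 0.09,"wy": 0,"wz": 0,"grip": 85}
    - {"dx": 0,"dy": 0,"dz": 0,"wx": 0.09,"wy": 0,"wz": 0,"grip": 85}
    - {"dx": 0,"dy": 0,"dz": 0,"wx": 0.09,"wy": 0,"wz": 0,"grip": 85}
    - {"dx": 0,"dy": 0,"dz": 0,"wx": 0.09,"wy": 0,"wz": 0,"grip": 85}
    - {"dx": 0,"dy": 0,"dz": 0,"wx": 0.09,"wy": 0,"wz": 0,"grip": 85}
    - {"dx": 0,"dy": 0,"dz": 0,"wx": 0.09,"wy": 0,"wz": 0,"grip": 85}
    - {"dx": 0,"dy": 0,"dz": 0,"wx": 0.09,"wy": 0,"wz": 0,"grip": 85}
    - {"dx": 0,"dy": 0,"dz": 0,"wx": 0.09,"wy": 0,"wz": 0,"grip": 85}

```text
time_s: 44.32
ee_pos: [0.6481, 0.0176, 0.2406]
ee_rot: [0.705, -0.055, -0.705, -0.055]
ft_force: [-0.3, 0.4, -0.5]
gripper_width: 0.0851
```

```bash
python3 - <<'E'
from h import *
pose();c=cam("wrist"); save("w24",c["pixels"],None,1.4);pose();save("w24c",c["pixels"],(225,95,345,260),4)
E
```

```text
t 44.32 p [0.6481 0.0176 0.2406] psi 2.9845 xt [ 0. -0. -1.] w 0.0851 F [-0.3  0.4 -0.5] q [-0.16  0.35  1.38 -0.    1.41  1.57]
t 44.37 p [0.6481 0.0177 0.2406] psi 2.9845 xt [ 0.  0. -1.] w 0.0852 F [0.4 0.1 0. ] q [-0.16  0.35  1.38  0.    1.41  1.57]
```

View pics/w24.png

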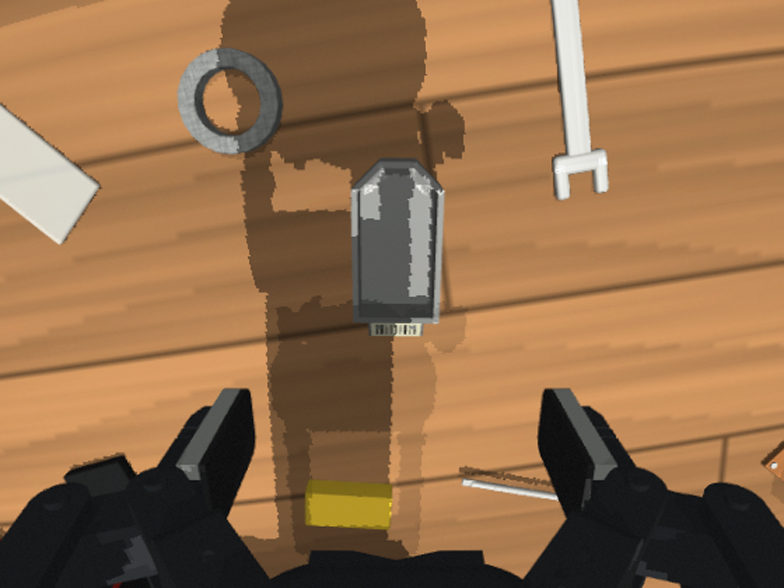

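View pics/w24c.png

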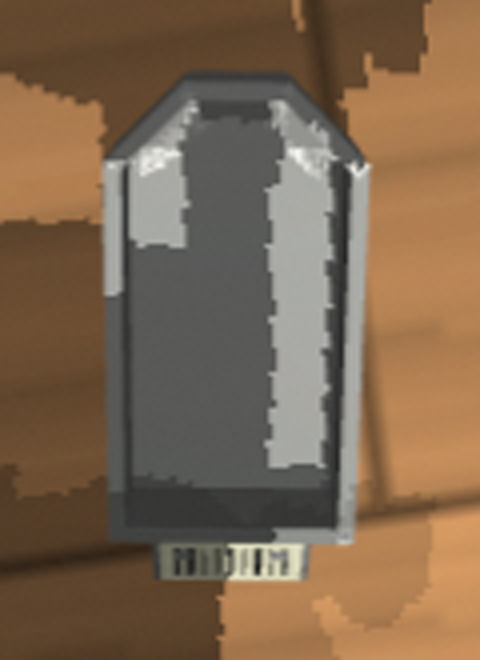

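```bash
python3 - <<'E'
from h import *
c=cam("wrist")
Pc=lambda l:[(225+x/4,95+y/4) for x,y in l]
ct=rim(c,Pc([(109,541),(354,543),(103,165),(369,167),(185,84),(293,84)]),.040)
goal(ct[0],ct[1],.030,-.165-np.pi)
E
```

```text
angles -0.1718 -0.1678 -0.166 -0.1643 len 0.1092 wid 0.0598 0.0597
centre [0.6493 0.0174 0.04  ]
d [ 2.106e+02  1.000e-01 -1.200e+00] w [ 0.0079 -0.      0.    ] rows 5.1
```

apply_moves:
  motion:
    - {"dx": 25,"dy": 0,"dz": -1,"wx": 0.008,"wy": 0,"wz": 0,"grip": 85}
    - {"dx": 60,"dy": 0,"dz": -1,"wx": 0.008,"wy": 0,"wz": 0,"grip": 85}
    - {"dx": 95,"dy": 0,"dz": -1,"wx": 0.008,"wy": 0,"wz": 0,"grip": 85}
    - {"dx": 130,"dy": 0,"dz": -1,"wx": 0.008,"wy": 0,"wz": 0,"grip": 85}
    - {"dx": 160,"dy": 0,"dz": -1,"wx": 0.008,"wy": 0,"wz": 0,"grip": 85}
    - {"dx": 185,"dy": 0,"dz": -1,"wx": 0.008,"wy": 0,"wz": 0,"grip": 85}
    - {"dx": 200,"dy": 0,"dz": -1,"wx": 0.008,"wy": 0,"wz": 0,"grip": 85}
    - {"dx": 207,"dy": 0,"dz": -1,"wx": 0.008,"wy": 0,"wz": 0,"grip": 85}
    - {"dx": 210,"dy": 0,"dz": -1,"wx": 0.008,"wy": 0,"wz": 0,"grip": 85}
    - {"dx": 210,"dy": 0,"dz": -1,"wx": 0.008,"wy": 0,"wz": 0,"grip": 85}

```text
time_s: 45.25
ee_pos: [0.6498, 0.0175, 0.0313]
ee_rot: [0.705, -0.058, -0.704, -0.058]
ft_force: [0.8, -0.2, 0.8]
gripper_width: 0.085
```

apply_moves:
  motion:
    - {"dx": 0,"dy": 0,"dz": 0,"wx": 0,"wy": 0,"wz": 0,"grip": 75}
    - {"dx": 0,"dy": 0,"dz": 0,"wx": 0,"wy": 0,"wz": 0,"grip": 68}
    - {"dx": 0,"dy": 0,"dz": 0,"wx": 0,"wy": 0,"wz": 0,"grip": 62}
    - {"dx": 0,"dy": 0,"dz": 0,"wx": 0,"wy": 0,"wz": 0,"grip": 56}
    - {"dx": 0,"dy": 0,"dz": 0,"wx": 0,"wy": 0,"wz": 0,"grip": 50}
    - {"dx": 0,"dy": 0,"dz": 0,"wx": 0,"wy": 0,"wz": 0,"grip": 50}
    - {"dx": 0,"dy": 0,"dz": 0,"wx": 0,"wy": 0,"wz": 0,"grip": 50}
    - {"dx": 0,"dy": 0,"dz": 0,"wx": 0,"wy": 0,"wz": 0,"grip": 50}
    - {"dx": 0,"dy": 0,"dz": 0,"wx": 0,"wy": 0,"wz": 0,"grip": 50}
    - {"dx": 0,"dy": 0,"dz": 0,"wx": 0,"wy": 0,"wz": 0,"grip": 50}
  squeeze: 30

```text
time_s: 46.08
ee_pos: [0.6502, 0.0174, 0.0323]
ee_rot: [0.706, -0.058, -0.704, -0.058]
ft_force: [0.0, 0.6, 6.0]
gripper_width: 0.0593
```

```bash
python3 - <<'E'
from h import *
pose();c=cam("wrist"); save("w25",c["pixels"],(190,80,370,240),4.3)
goal(.507,-.442,.30,2.334-np.pi)
E
```

```text
t 46.08 p [0.6502 0.0174 0.0323] psi 2.9764 xt [ 0.003 -0.    -1.   ] w 0.0593 F [0.  0.6 6. ] q [-0.16  0.58  1.51  0.    1.05  1.58]
d [-267.9  476.7   65.1] w [-2.4991e+00 -1.2000e-03 -3.3000e-03] rows 20.0
```

View pics/w25.png

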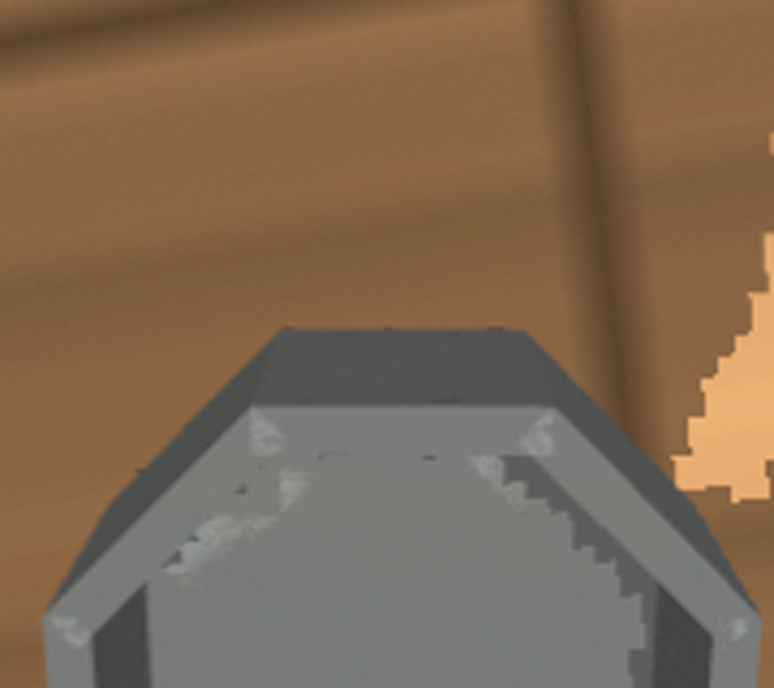

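```bash
python3 - <<'E'
from h import *
c=cam("wrist")
Pq=lambda l:[(190+x/4.3,80+y/4.3) for x,y in l]
s=read_state();m=R.from_quat(s["ee_rot"]).as_matrix()
for l in ([(252,407),(553,407)],[(45,612),(760,617)]):
  g=plane(c,Pq(l),.040);print(((g-np.array(s["ee_pos"]))@m).round(4))
E
```

```text
[[-0.0076 -0.0126 -0.0542]
 [-0.0076  0.0112 -0.0542]]
[[-0.0076 -0.0303 -0.0368]
 [-0.0076  0.0289 -0.0363]]
```

apply_moves:
  motion:
    - {"dx": -15,"dy": 0,"dz": 0,"wx": 0,"wy": 0,"wz": 0,"grip": 50}
    - {"dx": -45,"dy": 0,"dz": 0,"wx": 0,"wy": 0,"wz": 0,"grip": 50}
    - {"dx": -85,"dy": 0,"dz": 0,"wx": 0,"wy": 0,"wz": 0,"grip": 50}
    - {"dx": -120,"dy": 5,"dz": 1,"wx": -0.05,"wy": 0,"wz": 0,"grip": 50}
    - {"dx": -155,"dy": 15,"dz": 2,"wx": -0.13,"wy": 0,"wz": 0,"grip": 50}
    - {"dx": -190,"dy": 30,"dz": 4,"wx": -0.23,"wy": 0,"wz": 0,"grip": 50}
    - {"dx": -220,"dy": 50,"dz": 6,"wx": -0.35,"wy": 0,"wz": 0,"grip": 50}
    - {"dx": -245,"dy": 75,"dz": 10,"wx": -0.47,"wy": 0,"wz": 0,"grip": 50}
    - {"dx": -260,"dy": 102,"dz": 14,"wx": -0.59,"wy": 0,"wz": 0,"grip": 50}
    - {"dx": -267,"dy": 130,"dz": 18,"wx": -0.7,"wy": 0,"wz": 0,"grip": 50}

```text
time_s: 47.02
ee_pos: [0.6103, -0.1086, 0.3021]
ee_rot: [0.683, 0.188, -0.68, 0.19]
ft_force: [-0.6, -0.9, 0.1]
gripper_width: 0.0592
```

```bash
python3 - <<'E'
from h import *
pose();goal(.507,-.442,.30,2.334-np.pi)
E
```

```text
t 47.02 p [ 0.6103 -0.1086  0.3021] psi -2.6 xt [ 0.005 -0.002 -1.   ] w 0.0592 F [-0.6 -0.9  0.1] q [-0.37  0.24  1.39  0.    1.5   0.66]
d [  2.2 232.4 260.4] w [-1.7924e+00  1.5000e-03 -6.5000e-03] rows 14.3
```

apply_moves:
  motion:
    - {"dx": 0,"dy": 17,"dz": 19,"wx": -0.12,"wy": 0,"wz": 0,"grip": 50}
    - {"dx": 0,"dy": 34,"dz": 38,"wx": -0.24,"wy": 0,"wz": 0,"grip": 50}
    - {"dx": 0,"dy": 51,"dz": 57,"wx": -0.36,"wy": 0,"wz": 0,"grip": 50}
    - {"dx": 0,"dy": 68,"dz": 76,"wx": -0.48,"wy": 0,"wz": 0,"grip": 50}
    - {"dx": 0,"dy": 85,"dz": 95,"wx": -0.6,"wy": 0,"wz": 0,"grip": 50}
    - {"dx": 0,"dy": 102,"dz": 114,"wx": -0.72,"wy": 0,"wz": 0,"grip": 50}
    - {"dx": 0,"dy": 119,"dz": 133,"wx": -0.84,"wy": 0,"wz": 0,"grip": 50}
    - {"dx": 0,"dy": 136,"dz": 152,"wx": -0.96,"wy": 0,"wz": 0,"grip": 50}
    - {"dx": 0,"dy": 153,"dz": 171,"wx": -1.08,"wy": 0,"wz": 0,"grip": 50}
    - {"dx": 0,"dy": 170,"dz": 190,"wx": -1.2,"wy": 0,"wz": 0,"grip": 50}

```text
time_s: 47.85
ee_pos: [0.5323, -0.3516, 0.2981]
ee_rot: [0.456, 0.541, -0.456, 0.541]
ft_force: [0.9, -0.6, -1.2]
gripper_width: 0.0594
```

```bash
python3 - <<'E'
from h import *
pose();goal(.507,-.442,.30,2.334-np.pi)
E
```

```text
t 47.85 p [ 0.5323 -0.3516  0.2981] psi -1.4008 xt [-0.  0. -1.] w 0.0594 F [ 0.9 -0.6 -1.2] q [-0.77  0.29  1.34  0.    1.51 -0.94]
d [ -1.9 -40.2  84.8] w [-5.932e-01 -3.000e-04  0.000e+00] rows 4.7
```

apply_moves:
  motion:
    - {"dx": 0,"dy": -9,"dz": 18,"wx": -0.12,"wy": 0,"wz": 0,"grip": 50}
    - {"dx": 0,"dy": -18,"dz": 37,"wx": -0.24,"wy": 0,"wz": 0,"grip": 50}
    - {"dx": 0,"dy": -27,"dz": 56,"wx": -0.36,"wy": 0,"wz": 0,"grip": 50}
    - {"dx": 0,"dy": -35,"dz": 73,"wx": -0.47,"wy": 0,"wz": 0,"grip": 50}
    - {"dx": 0,"dy": -40,"dz": 84,"wx": -0.56,"wy": 0,"wz": 0,"grip": 50}
    - {"dx": 0,"dy": -40,"dz": 85,"wx": -0.593,"wy": 0,"wz": 0,"grip": 50}
    - {"dx": 0,"dy": -40,"dz": 85,"wx": -0.593,"wy": 0,"wz": 0,"grip": 50}
    - {"dx": 0,"dy": -40,"dz": 85,"wx": -0.593,"wy": 0,"wz": 0,"grip": 50}
    - {"dx": 0,"dy": -40,"dz": 85,"wx": -0.593,"wy": 0,"wz": 0,"grip": 50}
    - {"dx": 0,"dy": -40,"dz": 85,"wx": -0.593,"wy": 0,"wz": 0,"grip": 50}

```text
time_s: 48.68
ee_pos: [0.5077, -0.4406, 0.2978]
ee_rot: [0.28, 0.649, -0.28, 0.649]
ft_force: [-0.7, -0.3, -1.0]
gripper_width: 0.0593
```

```bash
python3 - <<'E'
from h import *
pose();c=cam("wrist"); save("w26",c["pixels"],None,1.4);save("w26c",c["pixels"],(210,0,340,115),6)
pose()
E
```

```text
t 48.68 p [ 0.5077 -0.4406  0.2978] psi -0.8137 xt [ 0.  0. -1.] w 0.0593 F [-0.7 -0.3 -1. ] q [-0.89  0.38  1.22  0.    1.53 -1.65]
t 48.73 p [ 0.5077 -0.4406  0.2978] psi -0.8135 xt [ 0. -0. -1.] w 0.0593 F [-0.1  0.4 -0.1] q [-0.89  0.38  1.22 -0.    1.53 -1.65]
```

View pics/w26.png

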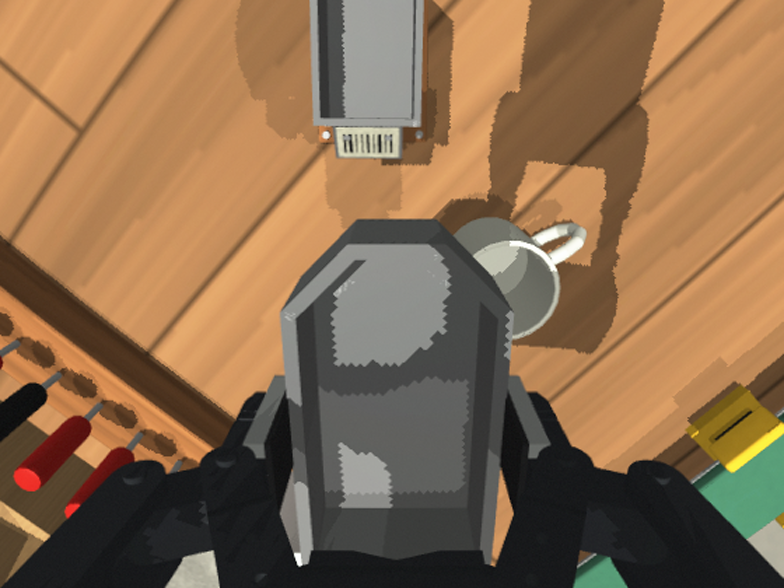

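View pics/w26c.png

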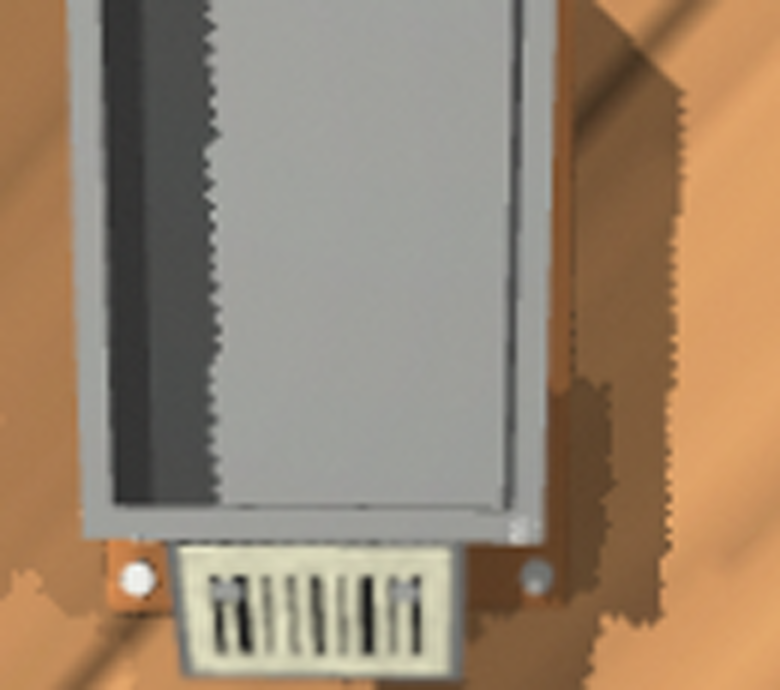

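```bash
python3 - <<'E'
from h import *
c=cam("wrist")
Pc=lambda l:[(210+x/6,y/6) for x,y in l]
b,psi,t=mouth(c,Pc([(85,540),(546,543),(65,0),(557,0)]),.130,0,-.0007,.0008)
goal(t[0],t[1],.20,psi-np.pi)
E
```

```text
psis [2.3251 2.3205 2.3196] wid 0.0599
mouth [ 0.4058 -0.3539  0.13  ] psi 2.3212 tcp [ 0.4058 -0.3528  0.13  ]
d [  97.7  -13.7 -133.9] w [ 0.007   0.0001 -0.    ] rows 4.0
```

apply_moves:
  motion:
    - {"dx": 0,"dy": -2,"dz": -20,"wx": 0.007,"wy": 0,"wz": 0,"grip": 50}
    - {"dx": 0,"dy": -6,"dz": -50,"wx": 0.007,"wy": 0,"wz": 0,"grip": 50}
    - {"dx": 0,"dy": -10,"dz": -82,"wx": 0.007,"wy": 0,"wz": 0,"grip": 50}
    - {"dx": 10,"dy": -13,"dz": -112,"wx": 0.007,"wy": 0,"wz": 0,"grip": 50}
    - {"dx": 30,"dy": -14,"dz": -134,"wx": 0.007,"wy": 0,"wz": 0,"grip": 50}
    - {"dx": 60,"dy": -14,"dz": -134,"wx": 0.007,"wy": 0,"wz": 0,"grip": 50}
    - {"dx": 85,"dy": -14,"dz": -134,"wx": 0.007,"wy": 0,"wz": 0,"grip": 50}
    - {"dx": 100,"dy": -14,"dz": -134,"wx": 0.007,"wy": 0,"wz": 0,"grip": 50}
    - {"dx": 108,"dy": -14,"dz": -134,"wx": 0.007,"wy": 0,"wz": 0,"grip": 50}
    - {"dx": 108,"dy": -14,"dz": -134,"wx": 0.007,"wy": 0,"wz": 0,"grip": 50}

```text
time_s: 49.62
ee_pos: [0.4047, -0.3522, 0.1877]
ee_rot: [0.283, 0.65, -0.281, 0.647]
ft_force: [-0.4, 0.1, -0.8]
gripper_width: 0.0594
```

```bash
python3 - <<'E'
from h import *
for _ in range(5):c=cam("wrist")
pose(); save("w27",c["pixels"],(190,80,370,240),4.3)
E
```

```text
t 49.87 p [ 0.406  -0.3543  0.1912] psi -0.8207 xt [ 0.002 -0.002 -1.   ] w 0.0593 F [ 0.2 -0.2 -2. ] q [-0.94  0.11  1.76  0.    1.27 -1.69]
```

View pics/w27.png

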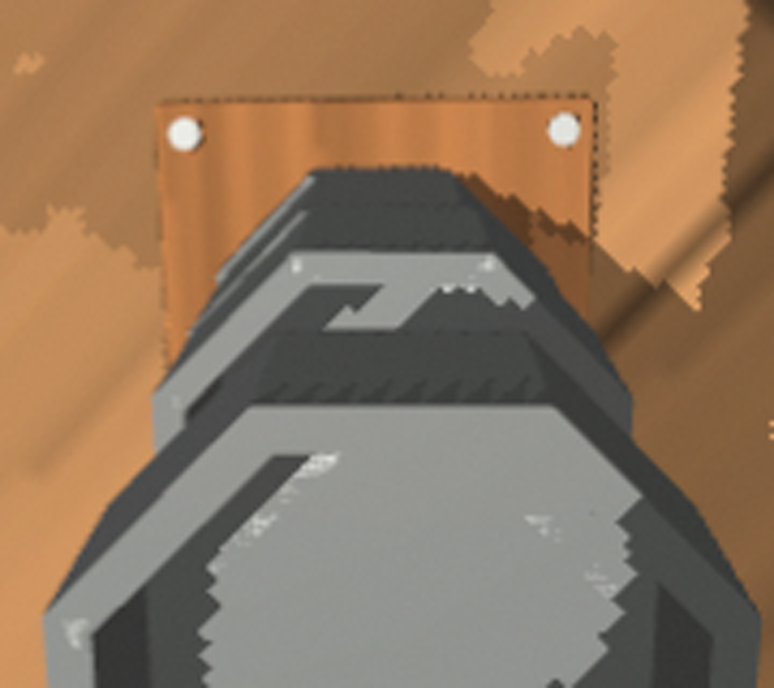

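```bash
python3 - <<'E'
from h import *
c=cam("wrist");pose()
Pq=lambda l:[(190+x/4.3,80+y/4.3) for x,y in l]
s=read_state();m=R.from_quat(s["ee_rot"]).as_matrix()
for l,z in (([(293,252),(493,253)],.130),([(153,398),(632,397)],.130),([(248,405),(556,404)],s["ee_pos"][2]-.0323+.040),([(45,612),(760,614)],s["ee_pos"][2]-.0323+.040)):
  g=plane(c,Pq(l),z);print(((g-np.array(s["ee_pos"]))@m).round(4))
E
```

```text
t 49.92 p [ 0.4059 -0.3542  0.191 ] psi -0.8207 xt [ 0.002 -0.002 -1.   ] w 0.0595 F [-0.9  0.1 -2. ] q [-0.94  0.11  1.76 -0.    1.27 -1.69]
[[ 0.0609 -0.0118 -0.056 ]
 [ 0.0609  0.0123 -0.0559]]
[[ 0.0609 -0.0295 -0.038 ]
 [ 0.0609  0.0299 -0.0381]]
[[-0.0078 -0.0109 -0.0542]
 [-0.0078  0.0134 -0.0543]]
[[-0.0078 -0.0284 -0.0366]
 [-0.0078  0.0309 -0.0365]]
```

apply_moves:
  motion:
    - {"dx": 4,"dy": -1,"dz": -1.3,"wx": 0,"wy": 0,"wz": 0,"grip": 50}
    - {"dx": 9,"dy": -1,"dz": -1.3,"wx": 0,"wy": 0,"wz": 0,"grip": 50}
    - {"dx": 14,"dy": -1,"dz": -1.3,"wx": 0,"wy": 0,"wz": 0,"grip": 50}
    - {"dx": 18,"dy": -1,"dz": -1.3,"wx": 0,"wy": 0,"wz": 0,"grip": 50}
    - {"dx": 21,"dy": -1,"dz": -1.3,"wx": 0,"wy": 0,"wz": 0,"grip": 50}
    - {"dx": 23,"dy": -1,"dz": -1.3,"wx": 0,"wy": 0,"wz": 0,"grip": 50}
    - {"dx": 25,"dy": -1,"dz": -1.3,"wx": 0,"wy": 0,"wz": 0,"grip": 50}
    - {"dx": 27,"dy": -1,"dz": -1.3,"wx": 0,"wy": 0,"wz": 0,"grip": 50}
    - {"dx": 29,"dy": -1,"dz": -1.3,"wx": 0,"wy": 0,"wz": 0,"grip": 50}
    - {"dx": 31,"dy": -1,"dz": -1.3,"wx": 0,"wy": 0,"wz": 0,"grip": 50}

```text
time_s: 50.75
ee_pos: [0.4038, -0.3532, 0.1585]
ee_rot: [0.282, 0.648, -0.282, 0.648]
ft_force: [0.1, 0.8, -0.7]
gripper_width: 0.0597
```

```bash
python3 - <<'E'
from h import *
pose();c=cam("wrist"); save("w28",c["pixels"],(190,80,370,240),4.3);pose()
E
```

```text
t 50.75 p [ 0.4038 -0.3532  0.1585] psi -0.8207 xt [ 0. -0. -1.] w 0.0597 F [ 0.1  0.8 -0.7] q [-0.94  0.14  1.79 -0.    1.21 -1.69]
t 50.8 p [ 0.4036 -0.353   0.158 ] psi -0.8208 xt [-0.  0. -1.] w 0.0593 F [-0.9  0.9 -0.8] q [-0.94  0.14  1.79  0.    1.21 -1.69]
```

View pics/w28.png

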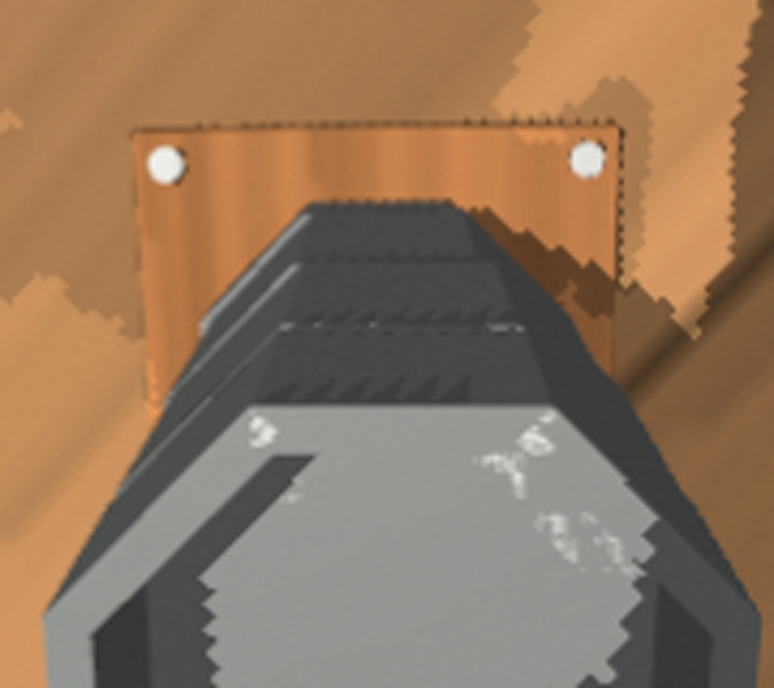

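apply_moves:
  motion:
    - {"dx": 1,"dy": 0,"dz": 0,"wx": 0,"wy": 0,"wz": 0,"grip": 50}
    - {"dx": 2,"dy": 0,"dz": 0,"wx": 0,"wy": 0,"wz": 0,"grip": 50}
    - {"dx": 3,"dy": 0,"dz": 0,"wx": 0,"wy": 0,"wz": 0,"grip": 50}
    - {"dx": 3.5,"dy": 0,"dz": 0,"wx": 0,"wy": 0,"wz": 0,"grip": 50}
    - {"dx": 4,"dy": 0,"dz": 0,"wx": 0,"wy": 0,"wz": 0,"grip": 50}
    - {"dx": 4.5,"dy": 0,"dz": 0,"wx": 0,"wy": 0,"wz": 0,"grip": 50}
    - {"dx": 4.5,"dy": 0,"dz": 0,"wx": 0,"wy": 0,"wz": 0,"grip": 50}
    - {"dx": 4.5,"dy": 0,"dz": 0,"wx": 0,"wy": 0,"wz": 0,"grip": 50}
    - {"dx": 4.5,"dy": 0,"dz": 0,"wx": 0,"wy": 0,"wz": 0,"grip": 50}
    - {"dx": 4.5,"dy": 0,"dz": 0,"wx": 0,"wy": 0,"wz": 0,"grip": 50}

```text
time_s: 51.63
ee_pos: [0.4038, -0.3532, 0.1543]
ee_rot: [0.282, 0.648, -0.282, 0.648]
ft_force: [-0.3, 1.0, 2.0]
gripper_width: 0.0596
```

```bash
python3 - <<'E'
from h import *
pose()
E
```

```text
t 51.63 p [ 0.4038 -0.3532  0.1543] psi -0.8207 xt [ 0. -0. -1.] w 0.0596 F [-0.3  1.   2. ] q [-0.94  0.15  1.8   0.    1.2  -1.69]
```

Home (z 0.1543 as predicted, light upward contact force). Release and rise.

apply_moves:
  motion:
    - {"dx": 0,"dy": 0,"dz": 0,"wx": 0,"wy": 0,"wz": 0,"grip": 62}
    - {"dx": 0,"dy": 0,"dz": 0,"wx": 0,"wy": 0,"wz": 0,"grip": 70}
    - {"dx": 0,"dy": 0,"dz": 0,"wx": 0,"wy": 0,"wz": 0,"grip": 85}
    - {"dx": 0,"dy": 0,"dz": 0,"wx": 0,"wy": 0,"wz": 0,"grip": 85}
    - {"dx": 0,"dy": 0,"dz": 0,"wx": 0,"wy": 0,"wz": 0,"grip": 85}
    - {"dx": 0,"dy": 0,"dz": 0,"wx": 0,"wy": 0,"wz": 0,"grip": 85}
    - {"dx": -10,"dy": 0,"dz": 0,"wx": 0,"wy": 0,"wz": 0,"grip": 85}
    - {"dx": -30,"dy": 0,"dz": 0,"wx": 0,"wy": 0,"wz": 0,"grip": 85}
    - {"dx": -55,"dy": 0,"dz": 0,"wx": 0,"wy": 0,"wz": 0,"grip": 85}
    - {"dx": -80,"dy": 0,"dz": 0,"wx": 0,"wy": 0,"wz": 0,"grip": 85}

```text
time_s: 52.47
ee_pos: [0.4035, -0.3528, 0.2353]
ee_rot: [0.282, 0.649, -0.282, 0.648]
ft_force: [0.2, -0.7, -0.1]
gripper_width: 0.0849
```

apply_moves:
  motion:
    - {"dx": -25,"dy": 0,"dz": 10,"wx": 0,"wy": 0,"wz": 0,"grip": 85}
    - {"dx": -45,"dy": 0,"dz": 30,"wx": 0,"wy": 0,"wz": 0,"grip": 85}
    - {"dx": -60,"dy": 0,"dz": 55,"wx": 0,"wy": 0,"wz": 0,"grip": 85}
    - {"dx": -70,"dy": 0,"dz": 75,"wx": 0,"wy": 0,"wz": 0,"grip": 85}
    - {"dx": -80,"dy": 0,"dz": 90,"wx": 0,"wy": 0,"wz": 0,"grip": 85}
    - {"dx": -80,"dy": 0,"dz": 100,"wx": 0,"wy": 0,"wz": 0,"grip": 85}
    - {"dx": -80,"dy": 0,"dz": 100,"wx": 0,"wy": 0,"wz": 0,"grip": 85}
    - {"dx": -80,"dy": 0,"dz": 100,"wx": 0,"wy": 0,"wz": 0,"grip": 85}
    - {"dx": -80,"dy": 0,"dz": 100,"wx": 0,"wy": 0,"wz": 0,"grip": 85}
    - {"dx": -80,"dy": 0,"dz": 100,"wx": 0,"wy": 0,"wz": 0,"grip": 85}

```text
time_s: 53.3
ee_pos: [0.4714, -0.4256, 0.3139]
ee_rot: [0.282, 0.649, -0.282, 0.648]
ft_force: [-0.1, -0.2, 0.4]
gripper_width: 0.0849
```

```bash
python3 - <<'E'
from h import *
pose();c=cam("wrist"); save("w29",c["pixels"],None,1.4);t=cam("top");save("t7",t["pixels"],None,1.4);s=cam("scene");save("s7",s["pixels"],None,1.4)
E
```

```text
t 53.3 p [ 0.4714 -0.4256  0.3139] psi -0.8206 xt [-0.001  0.001 -1.   ] w 0.0849 F [-0.1 -0.2  0.4] q [-0.92  0.28  1.32 -0.    1.54 -1.67]
```

View pics/w29.png

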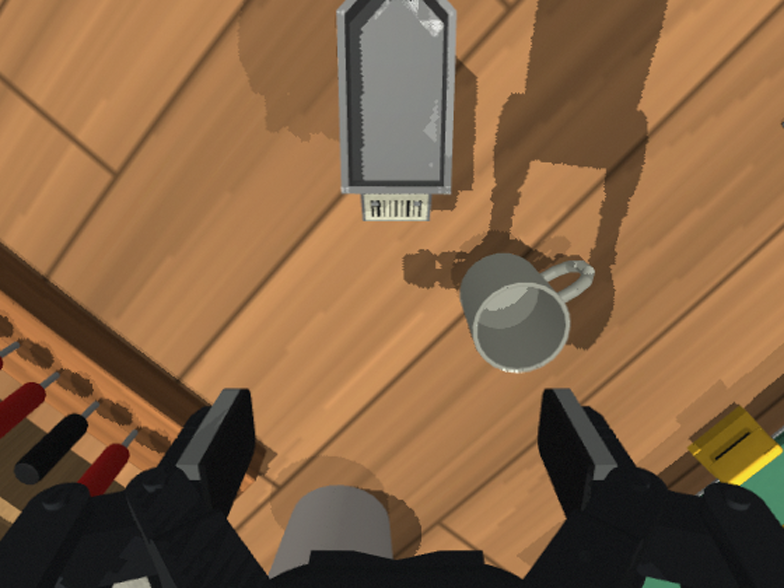

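View pics/t7.png

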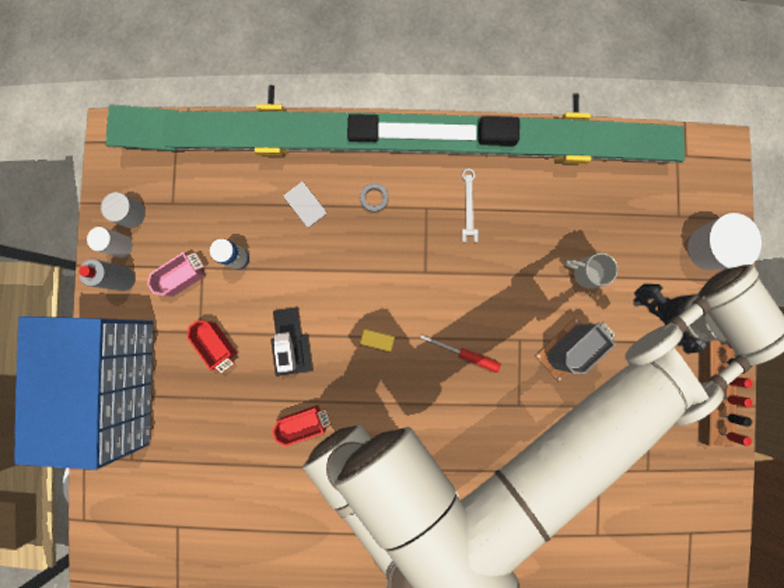

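View pics/s7.png

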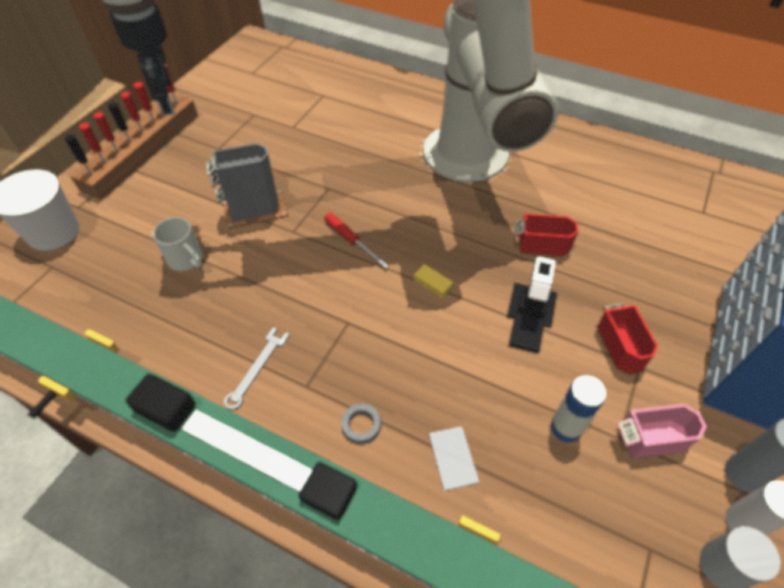

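```bash
python3 - <<'E'
from h import *
c=cam("wrist");pose()
P=lambda l:[(x/1.4,y/1.4) for x,y in l]
for z in(.156,.162,.168): mouth(c,P([(342,191),(450,194),(338,12),(456,12)]),z,0)
s=cam("scene");save("s8",s["pixels"],(135,80,215,175),7)
E
```

```text
t 53.5 p [ 0.4716 -0.426   0.3141] psi -0.8207 xt [-0.  0. -1.] w 0.085 F [-0.  -0.4 -0.5] q [-0.92  0.28  1.32 -0.    1.54 -1.67]
psis [2.3149 2.3172 2.2936] wid 0.0604
mouth [ 0.4064 -0.3531  0.156 ] psi 2.3048 tcp [ 0.4064 -0.3531  0.156 ]
psis [2.3149 2.3172 2.2936] wid 0.0591
mouth [ 0.4058 -0.3525  0.162 ] psi 2.3048 tcp [ 0.4058 -0.3525  0.162 ]
psis [2.3149 2.3172 2.2936] wid 0.0578
mouth [ 0.4052 -0.3518  0.168 ] psi 2.3048 tcp [ 0.4052 -0.3518  0.168 ]
```

View pics/s8.png

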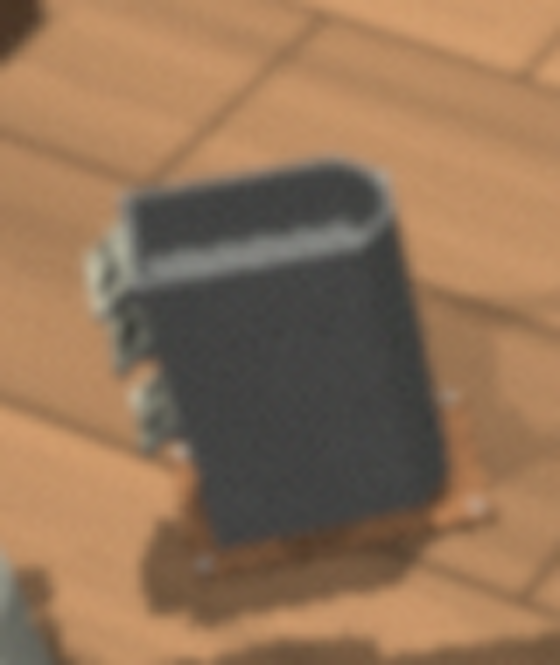

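```bash
python3 -c "
from station import job_done;print(job_done())"
```

```text
the job is handed in; nothing more can be done
None
```

The job is handed in, after about 54 s of the 210 s. No verdict was reported.

- **Reading:** I read the deep label, then the medium, then the shallow, holding each for more than 1.2 s. The computed sharp point was within about 3 mm of each label's centre, and the label looked square in the wrist picture. There is no direct signal that a read registered.
- **Scanner:** It is back in its dock, upright and facing the dock's way, in the later top and scene pictures.
- **Stack:** The trays are nested deep, medium, shallow on the base, labels towards the base's square end. The deep and medium rims measured 60 mm wide at their fully-home heights. The shallow tray was released at its predicted height with a light contact force.
- **Disagreement:** The last wrist check put the shallow tray about 3 mm (x) and 4 mm (y) off the base centre and turned about 0.03 rad. That is inside the 8 mm limit and fits the play adding up tray by tray. Its rim measured 59.1 mm wide where it should be 60 mm, which at face value is about 4 mm low. I took this as error in picking the corners, since the tray met contact at the right height.
- **Everything else:** In the last top and scene pictures the bystanders and the red and pink look-alikes are where they stood. No tray was seen to be knocked aside.

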